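# Load cover plates on a slide pallet, mark them and pass them on

## Robot

A 6-joint arm with a two-finger parallel gripper is mounted at the origin on the work surface. World frame = base frame: x ahead of the robot, y to its left, z up, the work surface at z = 0. Lengths are in m, angles in degrees, forces in N, time in s.
With the tool pointing down it reaches from about 0.375 to 0.9 m from the base axis. Payload 3.1 kg.
Tool frame: the origin (TCP) lies at the very end of the fingers, on their centre line; the grasp point (between the pads) lies 19 mm behind it; z points along the fingers, x is the direction in which the jaws open and shut, and the axes are right-handed (so a half turn about z gives the same grasp; the last joint's range is limited). The gripper opens to 87 mm and grips with 3 to 60 N. Pads are 19 mm wide; open, the fingers measure 117 mm over their backs; the gripper's body (75 mm by 190 mm) begins 51 mm behind the grasp point.
Start: joints at [58.929, 30.224, 82.088, -0, 67.689, -10.227], TCP at [0.222, 0.584, 0.223] pointing down, gripper open.
Joint ranges: [-176.69, 176.69], [-43.24, 126.21], [12.49, 139.97], [-82, 262], [0, 151.66], [-163.58, 163.58]. Speed limits (degrees/s): [159.86, 159.86, 180, 180, 180, 180].

## Interface

Orientations are given as a 3x3 rotation matrix whose columns are the frame's x, y, z axes.
In Python, from rig import read_state, capture, bot gives the robot as it stands.
- The arm moves only by the shell command python3 -m crank 'ROWS' [OPENING]. ROWS is JSON, a list of rows, each a list of 2 entries, a list of its own where there are three numbers: the shift along the tool's x, y, z in cm, then the turn, a rotation vector about the tool's x, y, z in rad. In form: [[[dx, dy, dz], [wx, wy, wz]], ...]. A call has 1 to 12 rows; each row shifts and turns the commanded pose from where the row before left it, along the tool's axes as they then stand; what a row does not reach is not made up. A row lasts 1/10 s, in which the tool goes at most 50 mm and 8.59 degrees, less where a joint would pass 70% of its speed; a pose out of reach is approached as far as the arm can. A call with a gripper value outside its range is refused whole. OPENING is the closure, from -1 (fully open) to 1 (shut), set as the call begins (- or left out, the last holds). The fingers move at their own pace and stop on an object; the grip force is fixed at half the most. Time passes only in rows, so rows that do not move let the fingers close. It gives the time, the measured TCP pose, the force and the opening at its end, in the units of the state.
- read_state(): the state, without advancing time (a new reading comes with each control period).
- capture(name): name is "scene" or "top" or "wrist"; returns a dict with "pixels" (480x640x3 uint8, red, green, blue), "camera_matrix" (3x3 intrinsics, pixels), "dist" ([k1, k2, p1, p2, k3] as OpenCV has them; the pictures are not rectified), "R" (3x3) and "t" (3): a world point X has camera coordinates R X + t. Camera axes: x right, y down, z forward; pixel columns grow to the right and rows downward; lengths in m; the calibration is good to about 2 mm. A picture is of the moment at which its call begins. There is no depth.
- bot.hand_in(): hands the job in, once; it reports no verdict.
The state is a dict: "time_s": time; "joint_positions": joint angles; "qvel": joint speeds; "tau": joint torques, N m; "position": TCP position; "tcp_rot": TCP orientation; "force": force on the tool from outside, world axes, zero at the start; "moment": the same for the moment, N m; "opening": opening from 0.0 (shut) to 1.0 (fully open).
Only numpy, scipy, OpenCV 4.12 (cv2) and the standard library are available. Lean on these libraries where they do the work, as an engineer would, in place of code of your own. Each camera call takes 0.05 s, during which the arm holds its last target.

## Task

Bring the empty pallet along its rail back to the load station (white), put every cover plate from the black mat into a nest of its own on the pallet and push it square and flush into the corner of the cross fence. Then push the pallet along to click in at the marking station (yellow), press the green start button, and push the pallet on until it clicks in at the outfeed station (green), with every plate still flush in its corner. Do not hit the marker.

Things in the scene. Friction and masses are not known exactly. Their poses are not given: they have to be found in the camera images.
- pallet (a joint): pallet position along its rail, m: 0 in the load detent (white tabs), 0.19 marking (yellow), 0.38 outfeed (green); grows along the slide's +y (robot's left); ends at -0.03 and 0.425. Runs freely (1.5 N). At a station a spring ball drops between two brass humps: met 20 mm before it, 10 to 12 N to ride over, snaps in over the last 8 mm, centred and held as firmly
- handle (a point): centre of the top of the pallet's handle, an upright black post 20 mm in diameter, rising 62 mm above the red tongue (level with the deck) at the robot's side of the pallet; top 112 mm above the bench, 132 mm from the pallet's centre towards the robot. Push it sideways along the rail or pinch it from above. Axes as the pallet's
- pallet_center (a point): centre of the top of the pallet's aluminium deck (160 x 160 mm, 50 mm above the bench), where two dark fence bars cross (8 mm wide, 14 mm high, nearly as long as the deck), parting it into four nests open to the outside. Axes: x across the rail away from the robot, y along it towards outfeed, z up. A red pointer on its far edge shows the station
- nest_a (a point): the near right of the pallet's four nests: where the centre of a plate's underside is when it lies on the deck flush in that fence corner, its 60 mm side along the rail. Axes as the pallet's: 26 mm nearer the robot and 34 mm towards the load end from the pallet's centre
- nest_b (a point): the near left of the pallet's four nests: where the centre of a plate's underside is when it lies on the deck flush in that fence corner, its 60 mm side along the rail. Axes as the pallet's: 26 mm nearer the robot and 34 mm towards the outfeed end from the pallet's centre
- nest_c (a point): the far right of the pallet's four nests: where the centre of a plate's underside is when it lies on the deck flush in that fence corner, its 60 mm side along the rail. Axes as the pallet's: 26 mm farther and 34 mm towards the load end from the pallet's centre
- nest_d (a point): the far left of the pallet's four nests: where the centre of a plate's underside is when it lies on the deck flush in that fence corner, its 60 mm side along the rail. Axes as the pallet's: 26 mm farther and 34 mm towards the outfeed end from the pallet's centre
- plate1: a ground steel cover plate lying flat, 44 mm along its x, 60 mm along its y, 10 mm thick, four 6 mm screw-hole marks near its corners, about 0.2 kg; the origin is the centre of its underside, z up. Two to four of the four plates are there; absent ones read None.
- plate2: a ground steel cover plate lying flat, 44 mm along its x, 60 mm along its y, 10 mm thick, four 6 mm screw-hole marks near its corners, about 0.2 kg; the origin is the centre of its underside, z up. Two to four of the four plates are there; absent ones read None.
- plate3: a ground steel cover plate lying flat, 44 mm along its x, 60 mm along its y, 10 mm thick, four 6 mm screw-hole marks near its corners, about 0.2 kg; the origin is the centre of its underside, z up. Two to four of the four plates are there; absent ones read None.
- plate4: a ground steel cover plate lying flat, 44 mm along its x, 60 mm along its y, 10 mm thick, four 6 mm screw-hole marks near its corners, about 0.2 kg; the origin is the centre of its underside, z up. Two to four of the four plates are there; absent ones read None.
- mat: black rubber mat, 190 (x) x 180 (y) x 3 mm, fixed on the bench at the robot's right; the plates start on it; origin at the centre of its underside, 3 mm below its top
- slide: the fixed rail slide: grey base plate 210 x 590 mm, two steel guide rails; origin on the bench below the pallet's centre at the load station; +y runs along the rail to marking and outfeed (190 mm apart), x across it away from the robot. Coloured tabs beside and between the rails show the stations
- st_load (a point): load station: a point on the rail's centre line at deck height (50 mm above the bench), where point pallet_center is when the pallet is in the load detent (white tabs); axes as the slide's
- st_mark (a point): marking station (yellow tabs): the same for the marking detent, below the marker's stylus
- st_out (a point): outfeed station (green tabs): the same for the outfeed detent
- marker: dot-peen marker fixed to the slide at the marking station: column 40 x 44 mm, 0.24 m high, 175 mm behind the rail's centre line; a grey arm carries a blue head 60 x 60 mm over the centre line, its underside 140 mm and its stylus tip 108 mm above the bench. The origin is the slide's own, 190 mm short of the head along the slide's y
- start (a joint): travel of the green start button: 0 released, 0.006 m fully down (5 N); it counts as pressed beyond 0.004 and springs back
- start_top (a point): centre of the top of the green start button, 30 mm in diameter, facing up, about 58 mm above the bench on a low grey control box (60 x 70 x 40 mm) beside the mat

How it is judged:
By the outcome, as a careful person would: the job done as asked, in the order asked, and still so for the second after the job is handed in, with the robot touching nothing.
Of plate1, plate2, plate3, plate4 only 2 to 4 are there at a start; the rules pass over those that are not, and their reading is None.
At some moment in a run one of plate1, plate2, plate3, plate4 may be knocked a few centimetres aside while the robot is not near it.
It also fails if it takes over 210 s, if anything falls off the work surface, if the arm or the gripper's body presses on something with over 40 N, if the wrist force passes 120 N, or if a joint passes its speed limit or range.

## Working session

There is one attempt and no reset: what is moved stays moved. The work goes in short steps, Python scripts to look and compute and a shell command to move; the robot and the scene stay as the last step left them, time stands still between calls to the robot, and variables do not carry over. Pictures are saved under pics/ and viewed, and the job is handed in when it is done.

```bash
ls; mkdir -p pics; python3 - <<'E'
from rig import read_state, capture, bot
import cv2, numpy as np
s=read_state()
for k,v in s.items(): print(k,np.round(v,4).tolist())
for n in ["scene","top","wrist"]:
    c=capture(n)
    cv2.imwrite(f"pics/{n}0.png",c["pixels"][:,:,::-1])
    print(n,np.round(c["camera_matrix"],1).tolist(),c["dist"],np.round(c["R"],3).tolist(),c["t"])
E
```

```text
pics
time_s 0.0
joint_positions [58.9281, 30.2801, 82.1549, -0.0009, 67.6877, -10.2276]
qvel [-0.0245, -0.0235, -0.0105, -0.1035, -0.0211, -0.0048]
tau [0.0006, -44.0026, -17.66, 0.0634, 0.0583, -0.0002]
position [0.222, 0.5835, 0.2216]
tcp_rot [[0.3558, 0.9346, -0.0011], [0.9346, -0.3558, -0.0018], [-0.0021, -0.0004, -1.0]]
force [0.4031, -0.188, -0.1293]
moment [0.0142, -0.0086, 0.0376]
opening 1.0005
scene [[551.4, 0.0, 320.5], [0.0, 551.4, 250.8], [0.0, 0.0, 1.0]] [-0.15713709  0.          0.          0.          0.        ] [[0.642, 0.767, 0.007], [0.522, -0.43, -0.737], [-0.562, 0.476, -0.676]] [-0.29439809 -0.22994607  1.37223206]
top [[471.0, 0.0, 322.9], [0.0, 471.0, 242.2], [0.0, 0.0, 1.0]] [-0.12027533  0.          0.          0.          0.        ] [[-0.005, -1.0, 0.012], [-0.997, 0.004, -0.079], [0.079, -0.012, -0.997]] [-0.04785154  0.54149681  0.98561354]
wrist [[422.0, 0.0, 318.4], [0.0, 422.0, 236.4], [0.0, 0.0, 1.0]] [-0.08114918  0.          0.          0.          0.        ] [[0.355, 0.935, -0.002], [0.907, -0.344, 0.243], [0.226, -0.088, -0.97]] [-0.62399788 -0.0303812   0.38822535]
```

View pics/scene0.png

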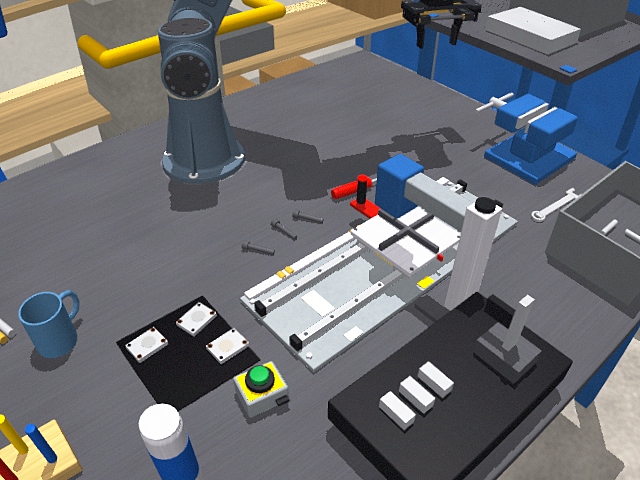

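View pics/top0.png

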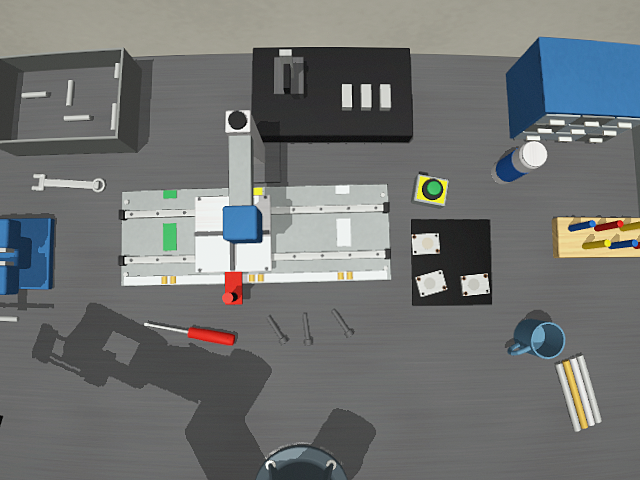

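View pics/wrist0.png

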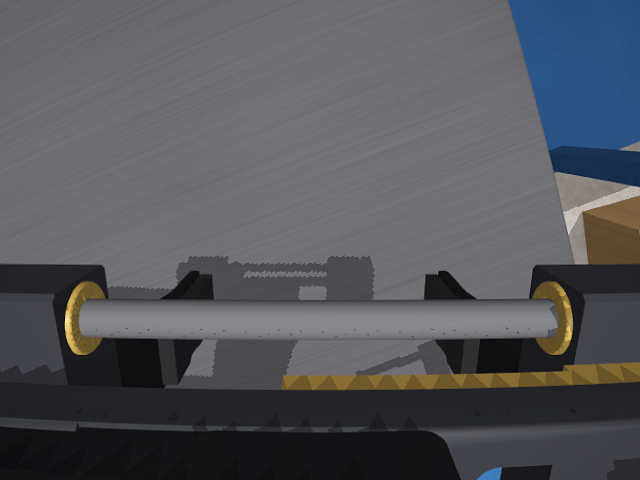

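```bash
cat > h.py <<'E'
import numpy as np, cv2
from rig import read_state, capture, bot
def und(c,uv):
    uv=np.asarray(uv,float).reshape(-1,1,2)
    return cv2.undistortPoints(uv,np.array(c["camera_matrix"]),np.array(c["dist"])).reshape(-1,2)
def cast(c,uv,z):
    n=und(c,uv); d=np.c_[n,np.ones(len(n))]; R=np.array(c["R"]);t=np.array(c["t"])
    C=-R.T@t; D=d@R
    return C+D*((z-C[2])/D[:,2])[:,None]
def proj(c,X):
    return cv2.projectPoints(np.asarray(X,float).reshape(-1,1,3),cv2.Rodrigues(np.array(c["R"]))[0],np.array(c["t"]),np.array(c["camera_matrix"]),np.array(c["dist"]))[0].reshape(-1,2)
def tri(c1,u1,c2,u2):
    A=[];b=[]
    for c,u in((c1,u1),(c2,u2)):
        R=np.array(c["R"]);C=-R.T@np.array(c["t"]);d=R.T@np.append(und(c,u)[0],1);d/=np.linalg.norm(d)
        P=np.eye(3)-np.outer(d,d);A.append(P);b.append(P@C)
    return np.linalg.lstsq(np.vstack(A),np.hstack(b),rcond=None)[0]
def hsv(c): return cv2.cvtColor(c["pixels"],cv2.COLOR_RGB2HSV)
def blobs(m,amin=20,box=None):
    m=m.astype(np.uint8)
    if box is not None:
        k=np.zeros_like(m);k[box[1]:box[3],box[0]:box[2]]=1;m=m*k
    n,l,s,ce=cv2.connectedComponentsWithStats(m)
    return [(s[i,4],ce[i],s[i,:4],l==i) for i in range(1,n) if s[i,4]>=amin]
E
python3 - <<'E'
from h import *
c=capture("top");H=hsv(c);h,s,v=H[...,0].astype(int),H[...,1].astype(int),H[...,2].astype(int)
np.set_printoptions(precision=4,suppress=True)
def show(n,m,z,box,amin=15):
    for a,ce,b,_ in blobs(m,amin,box): print(n,a,ce.round(1),b,cast(c,ce,z)[0].round(4))
green=(h>40)&(h<85)&(s>100)
show("green",green,.01,(100,160,400,300)); show("btn",green,.058,(405,160,470,215))
show("yel",(h>20)&(h<35)&(s>120),.01,(100,160,400,300),5)
show("red",((h<8)|(h>172))&(s>120),.05,(180,180,300,310))
show("white",(v>225)&(s<25),.01,(275,180,400,300))
show("plates",(v>150)&(s<60),.013,(413,222,490,303),100)
for a,ce,b,l in blobs((v>150)&(s<60),100,(413,222,490,303)):
    ys,xs=np.nonzero(l); r=cv2.minAreaRect(np.c_[xs,ys].astype(np.float32)); p=cast(c,cv2.boxPoints(r),.013)
    print(np.array(r[0]),r[2],p[:,:2].tolist(), np.linalg.norm(np.diff(p,axis=0),axis=1))
show("mat",(v<45),.003,(405,215,500,310),500)
m=[(a,b) for a,ce,b,l in blobs((v<60),500,(405,215,500,310))];print(m)
im=c["pixels"][:,:,::-1]
cv2.imwrite("pics/topA.png",cv2.resize(im[170:320,105:305],None,fx=4,fy=4,interpolation=cv2.INTER_CUBIC))
cv2.imwrite("pics/topB.png",cv2.resize(im[170:320,300:500],None,fx=4,fy=4,interpolation=cv2.INTER_CUBIC))
E
```

```text
green 108 [169.3 193.6] [163 190  14   9] [0.651  0.2876 0.01  ]
green 353 [169.1 236.5] [163 223  14  28] [0.5561 0.2855 0.01  ]
btn 174 [433.3 187.8] [426 181  15  15] [ 0.6521 -0.2829  0.058 ]
yel 63 [257. 191.] [253 188   9   7] [0.6551 0.093  0.01  ]
yel 32 [340.2 275.6] [338 273   6   6] [ 0.4697 -0.0875  0.01  ]
yel 33 [349.2 275.3] [347 272   6   7] [ 0.4702 -0.1069  0.01  ]
yel 30 [251.  277.5] [249 275   5   6] [0.4665 0.1047 0.01  ]
yel 30 [260.  277.5] [258 275   5   6] [0.4664 0.0852 0.01  ]
yel 36 [164.  279.9] [162 276   5   8] [0.4614 0.2953 0.01  ]
yel 33 [172.9 279.6] [171 276   5   8] [0.462  0.2755 0.01  ]
red 565 [232.8 288.1] [222 272  21  33] [0.4444 0.1369 0.05  ]
white 102 [341.9 189.4] [336 185  13   9] [ 0.6579 -0.0928  0.01  ]
white 96 [369.3 208. ] [349 205  34   6] [ 0.6166 -0.1524  0.01  ]
white 58 [320.9 210.5] [295 209  53   3] [ 0.6114 -0.0467  0.01  ]
white 365 [343.2 232.2] [336 219  15  27] [ 0.5636 -0.0948  0.01  ]
white 195 [359.2 254.6] [323 251  62   7] [ 0.5149 -0.1289  0.01  ]
white 21 [311. 253.] [301 253  21   1] [ 0.5188 -0.0248  0.01  ]

[... 658 characters left out ...]
992111138, -0.3030952083596404], [0.5153737931653489, -0.2458039782766389]] [0.0575 0.0459 0.0573]
[430.9811 282.934 ] 74.05460357666016 [[0.4660622986095429, -0.24883086536921944], [0.4820556253859932, -0.30782592754884563], [0.43872110441891976, -0.3195413768715288], [0.42296476449160936, -0.26058091429763613]] [0.0611 0.0449 0.061 ]
[474.9146 284.2317] 83.6598129272461 [[0.4673456792376874, -0.3493504333786792], [0.4732501352018987, -0.4102473646660794], [0.4295764574407008, -0.41416284287156524], [0.4239390518618788, -0.35335474018689556]] [0.0612 0.0438 0.0611]
mat 4838 [454.2 257.8] [411 219  81  86] [ 0.507  -0.3397  0.003 ]
[(np.int32(5045), array([411, 219,  81,  87], dtype=int32))]
```

View pics/topA.png

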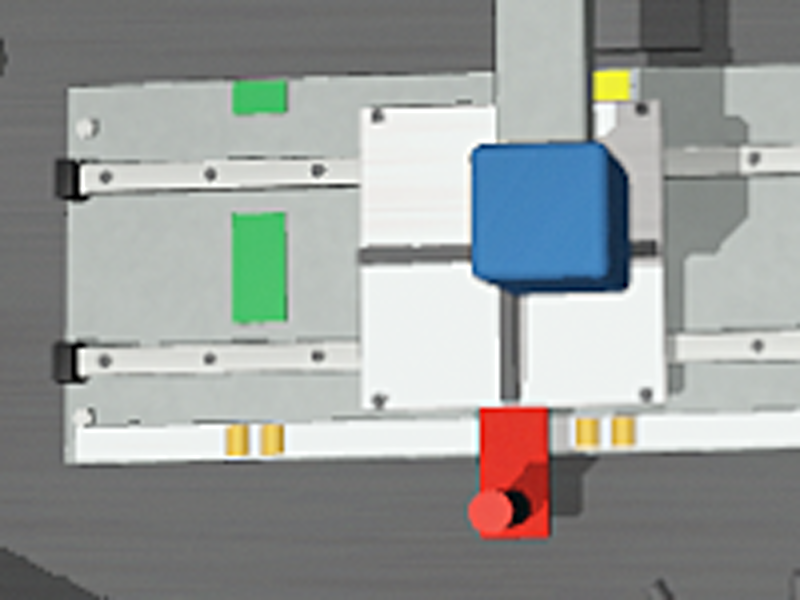

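View pics/topB.png

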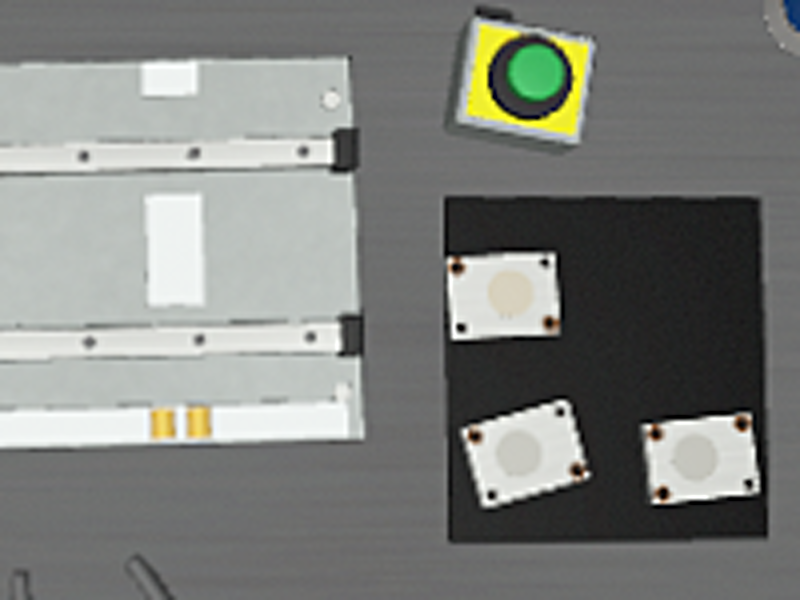

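```bash
python3 - <<'E'
from h import *
np.set_printoptions(precision=4,suppress=True)
c=capture("top")
f=lambda p:[105+(p[0]-1.5)/4,170+(p[1]-1.5)/4]
g=lambda p:[300+(p[0]-1.5)/4,170+(p[1]-1.5)/4]
P=[f(p) for p in[(361,106),(662,101),(664,403),(361,409)]]
X=cast(c,P,.05);print(X,X.mean(0));print(np.linalg.norm(X-np.roll(X,1,0),axis=1))
print("handle",cast(c,[f((491,511))],.112))
print("fence near end",cast(c,[f((511,397))],.064),"left end",cast(c,[f((362,254))],.064))
B=[f((68,87)),f((66,463)),g((349,58)),g((364,440))]
for z in(.006,.01):
  X=cast(c,B,z);print(z,X,X.mean(0),np.linalg.norm(X[0]-X[1]),np.linalg.norm(X[2]-X[0]),np.linalg.norm(X[3]-X[1]))
M=[g(p) for p in[(445,198),(760,198),(768,538),(448,541)]]
X=cast(c,M,.003);print("mat",X,X.mean(0))
print("btn",cast(c,[g((537,72))],.058))
# cross-check scene
s=capture("scene");im=s["pixels"][:,:,::-1]
cv2.imwrite("pics/sceneA.png",cv2.resize(im[160:320,230:470],None,fx=3.3,fy=3.3,interpolation=cv2.INTER_CUBIC))
E
```

```text
[[0.6376 0.2195 0.05  ]
 [0.639  0.0601 0.05  ]
 [0.4809 0.0584 0.05  ]
 [0.4781 0.2167 0.05  ]] [0.5589 0.1387 0.05  ]
[0.1595 0.1594 0.1581 0.1583]
handle [[0.4276 0.1362 0.112 ]]
fence near end [[0.4839 0.1355 0.064 ]] left end [[0.5577 0.2137 0.064 ]]
0.006 [[ 0.6583  0.3986  0.006 ]
 [ 0.4491  0.3935  0.006 ]
 [ 0.6704 -0.1925  0.006 ]
 [ 0.4603 -0.1972  0.006 ]] [0.5595 0.1006 0.006 ] 0.2092691795364597 0.5912827974766434 0.5907703267833786
0.01 [[ 0.6575  0.3969  0.01  ]
 [ 0.4491  0.3918  0.01  ]
 [ 0.6695 -0.1919  0.01  ]
 [ 0.4604 -0.1966  0.01  ]] [0.5591 0.1001 0.01  ] 0.20844840372274173 0.5889637239259596 0.5884532631968531
mat [[ 0.5928 -0.2447  0.003 ]
 [ 0.5927 -0.4232  0.003 ]
 [ 0.4041 -0.4221  0.003 ]
 [ 0.4051 -0.243   0.003 ]] [ 0.4987 -0.3333  0.003 ]
btn [[ 0.6525 -0.2842  0.058 ]]
```

View pics/sceneA.png

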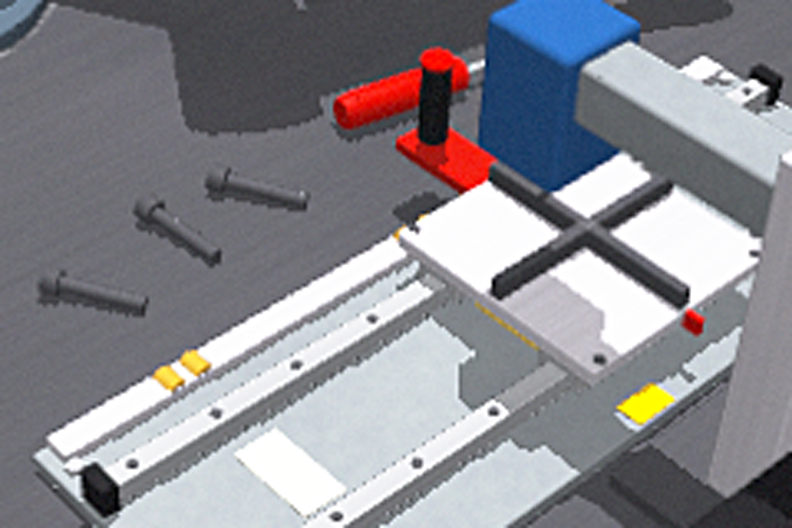

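```bash
cat >> h.py <<'E'
np.set_printoptions(precision=4,suppress=True)
# frames (world): slide yaw, station points
YAW=np.radians(1.17); EX=np.array([np.cos(YAW),np.sin(YAW)]); EY=np.array([-np.sin(YAW),np.cos(YAW)])
LOAD=np.array([.5637,-.0945])
def sl(a,b,o=None): return (LOAD if o is None else o)+a*EX+b*EY
def go(x,y,z,yaw):
    """print tool-axis shift (cm) and turn (rad) still needed, turn first then shift in turned axes"""
    s=read_state();R=np.array(s["tcp_rot"]);p=np.array(s["position"])
    a=np.radians(yaw);T=np.array([[np.cos(a),np.sin(a),0],[np.sin(a),-np.cos(a),0],[0,0,-1.]])
    w=cv2.Rodrigues(R.T@T)[0].ravel()
    d=np.array([x,y,z])-p
    print("t",s["time_s"],"pos",p,"op",round(float(s["opening"]),3),"turn",w.round(4),"shift(after turn) cm",(100*T.T@d).round(2),"shift(now)",(100*R.T@d).round(2),"F",np.round(s["force"],1))
E
python3 -c "
from h import *
go(.427,.136,.16,91.2)"
```

```text
t 0.3 pos [0.2222 0.5839 0.2222] op 0.996 turn [-0.0002  0.0007 -0.3847] shift(after turn) cm [-45.21  19.53   6.22] shift(now) [-34.57  35.07   6.24] F [-0.6  0.1 -0.6]
```

```bash
python3 -m crank '[[[0,0,0],[0,0,-0.128]],[[0,0,0],[0,0,-0.128]],[[0,0,0],[0,0,-0.128]],[[-3,1.3,0],[0,0,0]],[[-3,1.3,0],[0,0,0]],[[-3,1.3,0],[0,0,0]],[[-3,1.3,0],[0,0,0]],[[-3,1.3,0],[0,0,0]],[[-3,1.3,0],[0,0,0]],[[-3,1.3,0],[0,0,0]],[[-3,1.3,0],[0,0,0]],[[-3,1.3,0],[0,0,0]]]' -0.5
python3 -m crank '[[[-3,1.3,0],[0,0,0]],[[-3,1.3,0.5],[0,0,0]],[[-3,1.3,1],[0,0,0]],[[-3,1.3,1.5],[0,0,0]],[[-3,1.3,1.6],[0,0,0]],[[-3,1.3,1.6],[0,0,0]],[[0,0,0],[0,0,0]],[[0,0,0],[0,0,0]]]' -0.5
python3 -c "
from h import *
go(.427,.136,.088,91.2)
c=capture('wrist');cv2.imwrite('pics/w1.png',c['pixels'][:,:,::-1])"
```

```text
time_s: 1.5
position: [0.3452, 0.3154, 0.2227]
tcp_rot: [[-0.02, 1.0, 0.0], [1.0, 0.02, 0.0], [0.0, 0.001, -1.0]]
force: [-0.0, -0.6, -0.3]
opening: 0.75
time_s: 2.3
position: [0.4264, 0.1377, 0.1603]
tcp_rot: [[-0.018, 1.0, -0.001], [1.0, 0.018, 0.0], [0.0, -0.001, -1.0]]
force: [-0.6, -0.5, 0.2]
opening: 0.752
t 2.3 pos [0.4264 0.1377 0.1603] op 0.752 turn [-0.0011 -0.0003 -0.003 ] shift(after turn) cm [-0.17  0.06  7.23] shift(now) [-0.17  0.07  7.23] F [-0.6 -0.5  0.2]
```

View pics/w1.png

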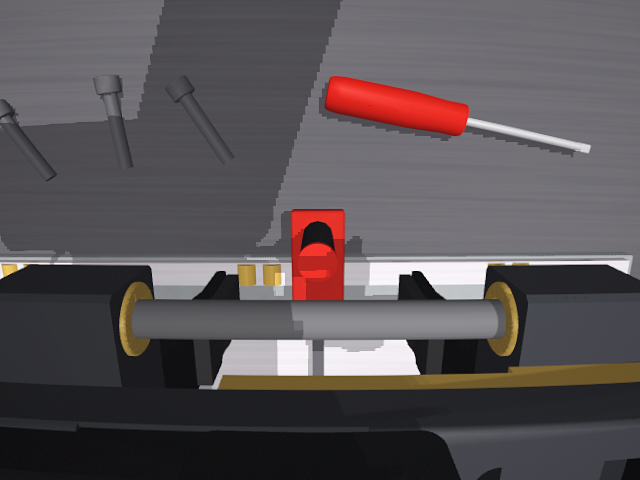

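```bash
python3 -c "
from h import *
c=capture('wrist');print(cast(c,[[317,261]],.112))"
python3 -m crank '[[[-0.17,0.06,1],[0,0,0]],[[0,0,1.5],[0,0,0]],[[0,0,1.7],[0,0,0]],[[0,0,1.7],[0,0,0]],[[0,0,1.3],[0,0,0]],[[0,0,0],[0,0,0]]]' -0.5
```

```text
[[0.4267 0.1374 0.112 ]]
time_s: 3.0
position: [0.4255, 0.1371, 0.0872]
tcp_rot: [[-0.022, 1.0, -0.003], [1.0, 0.022, -0.0], [-0.0, -0.003, -1.0]]
force: [-0.4, -0.2, 0.6]
opening: 0.752
```

```bash
python3 -m crank '[[[0,0,0],[0,0,0]],[[0,0,0],[0,0,0]],[[0,0,0],[0,0,0]],[[0,0,0],[0,0,0]],[[0,0,0],[0,0,0]],[[0,0,0],[0,0,0]],[[0,0,0],[0,0,0]],[[0,0,0],[0,0,0]]]' 1
python3 -c "
from h import *
h=sl(-.132,0);print(h);go(h[0],h[1],.087,91.17)"
```

```text
time_s: 3.8
position: [0.4271, 0.1364, 0.0887]
tcp_rot: [[-0.02, 1.0, 0.0], [1.0, 0.02, 0.0], [0.0, 0.0, -1.0]]
force: [0.6, 0.1, 1.6]
opening: 0.219
[ 0.4317 -0.0972]
t 3.8 pos [0.4271 0.1364 0.0887] op 0.219 turn [ 0.0002 -0.0001 -0.0004] shift(after turn) cm [-23.37  -0.02   0.17] shift(now) [-23.37  -0.01   0.17] F [0.6 0.1 1.6]
```

```bash
python3 -m crank '[[[-1,0,0],[0,0,0]],[[-1.5,0,0],[0,0,0]],[[-1.5,0,0],[0,0,0]],[[-1.5,0,0],[0,0,0]],[[-2,0,0],[0,0,0]],[[-2,0,0],[0,0,0]],[[-2,0,0],[0,0,0]],[[-2,0,0],[0,0,0]],[[-2,0,0],[0,0,0]],[[-2,0,0],[0,0,0]],[[-1.5,0,0],[0,0,0]],[[-1,0,0],[0,0,0]]]' 1
python3 -c "
from h import *
h=sl(-.132,0);go(h[0],h[1],.087,91.17)"
```

```text
time_s: 5.0
position: [0.4314, -0.0649, 0.0887]
tcp_rot: [[-0.019, 1.0, 0.001], [1.0, 0.019, -0.0], [-0.0, 0.001, -1.0]]
force: [1.6, 1.2, 1.8]
opening: 0.218
t 5.0 pos [ 0.4314 -0.0649  0.0887] op 0.218 turn [ 0.0009  0.0002 -0.0017] shift(after turn) cm [-3.23 -0.03  0.17] shift(now) [-3.23 -0.02  0.17] F [1.6 1.2 1.8]
```

```bash
for r in a; do python3 -m crank '[[[-1,0,0],[0,0,0]],[[-0.5,0,0],[0,0,0]]]' 1;python3 -m crank '[[[-0.4,0,0],[0,0,0]],[[0,0,0],[0,0,0]]]' 1;python3 -m crank '[[[-0.4,0,0],[0,0,0]],[[0,0,0],[0,0,0]]]' 1; python3 -m crank '[[[-0.3,0,0],[0,0,0]],[[0,0,0],[0,0,0]]]' 1; done; python3 -c "
from h import *
h=sl(-.132,0);go(h[0],h[1],.087,91.17)"
```

```text
time_s: 5.2
position: [0.4316, -0.0791, 0.0887]
tcp_rot: [[-0.019, 1.0, 0.001], [1.0, 0.019, 0.0], [0.0, 0.001, -1.0]]
force: [5.2, 13.0, 3.4]
opening: 0.22
time_s: 5.4
position: [0.4316, -0.08, 0.0887]
tcp_rot: [[-0.017, 1.0, 0.001], [1.0, 0.017, 0.004], [0.004, 0.001, -1.0]]
force: [4.8, 12.6, 4.1]
opening: 0.221
time_s: 5.6
position: [0.4315, -0.0816, 0.0886]
tcp_rot: [[-0.015, 1.0, 0.0], [1.0, 0.015, 0.008], [0.008, 0.0, -1.0]]
force: [7.7, 19.7, 5.9]
opening: 0.222
time_s: 5.8
position: [0.4317, -0.0871, 0.0886]
tcp_rot: [[-0.02, 1.0, 0.0], [1.0, 0.02, 0.003], [0.003, 0.0, -1.0]]
force: [2.9, 4.1, 2.0]
opening: 0.217
t 5.8 pos [ 0.4317 -0.0871  0.0886] op 0.217 turn [ 0.0004 -0.0028 -0.0008] shift(after turn) cm [-1.01 -0.02  0.16] shift(now) [-1.01 -0.02  0.16] F [2.9 4.1 2. ]
```

```bash
python3 -m crank '[[[-0.4,0,0],[0,0,0]],[[0,0,0],[0,0,0]]]' 1;python3 -m crank '[[[-0.3,0,0],[0,0,0]],[[0,0,0],[0,0,0]]]' 1; python3 -m crank '[[[-0.2,0,0],[0,0,0]],[[0,0,0],[0,0,0]]]' 1; python3 -c "
from h import *
h=sl(-.132,0);go(h[0],h[1],.087,91.17)"
```

```text
time_s: 6.0
position: [0.4319, -0.094, 0.0886]
tcp_rot: [[-0.022, 1.0, 0.0], [1.0, 0.022, -0.002], [-0.002, 0.0, -1.0]]
force: [-2.3, -6.6, 0.7]
opening: 0.222
time_s: 6.2
position: [0.4319, -0.0971, 0.0886]
tcp_rot: [[-0.02, 1.0, 0.0], [1.0, 0.02, -0.001], [-0.001, 0.0, -1.0]]
force: [0.8, -2.1, 2.5]
opening: 0.221
time_s: 6.4
position: [0.4319, -0.098, 0.0886]
tcp_rot: [[-0.019, 1.0, 0.0], [1.0, 0.019, 0.001], [0.001, 0.0, -1.0]]
force: [2.3, 4.1, 3.1]
opening: 0.219
t 6.4 pos [ 0.4319 -0.098   0.0886] op 0.219 turn [ 0.0005 -0.0013 -0.0019] shift(after turn) cm [ 0.08 -0.02  0.16] shift(now) [ 0.08 -0.02  0.16] F [2.3 4.1 3.1]
```

```bash
python3 -m crank '[[[0,0,0],[0,0,0]],[[0,0,0],[0,0,0]],[[0,0,0],[0,0,0]],[[0,0,-2],[0,0,0]],[[0,0,-3],[0,0,0]],[[0,0,-3],[0,0,0]],[[0,-1,-2],[0,0,0.14]],[[0,0,0],[0,0,0.14]],[[0,0,0],[0,0,0.14]],[[0,0,0],[0,0,0.14]],[[0,0,0],[0,0,0.14]],[[0,0,0],[0,0,0.14]]]' -0.38
cat > look.py <<'E'
from h import *
import sys
c=capture("top");H=hsv(c);h,s,v=[H[...,i].astype(int) for i in range(3)]
im=c["pixels"][:,:,::-1]
n=sys.argv[1]
cv2.imwrite(f"pics/{n}.png",cv2.resize(im[170:320,240:500],None,fx=3,fy=3,interpolation=cv2.INTER_CUBIC))
for a,ce,b,l in blobs((v>140)&(s<70),250,(400,215,500,310)):
    ys,xs=np.nonzero(l); 
    hull=cv2.findContours(cv2.resize(cv2.GaussianBlur(l.astype(np.float32),(0,0),.8),None,fx=8,fy=8,interpolation=cv2.INTER_LINEAR).__gt__(.5).astype(np.uint8),0,2)[0]
    k=max(hull,key=cv2.contourArea).reshape(-1,2).astype(float); k=(k+.5)/8-.5
    X=cast(c,k,.013)[:,:2].astype(np.float32)
    r=cv2.minAreaRect(X*1000); w,hh=r[1]; ang=r[2]
    if w>hh: ang-=90
    ang=(ang+90)%180-90   # direction of the short side (plate x)
    print("plate",a,np.array(r[0])/1000,"size",np.round(r[1],1),"plate x yaw",round(ang,1))
E
python3 look.py L1; python3 -c "
from h import *
s=read_state();print(s['position'],s['tcp_rot'],s['joint_positions'])"
```

```text
time_s: 7.6
position: [0.4212, -0.0987, 0.1883]
tcp_rot: [[0.735, 0.678, -0.001], [0.678, -0.735, 0.0], [-0.001, -0.001, -1.0]]
force: [0.3, 0.5, -0.4]
opening: 0.694
plate 521 [ 0.5386 -0.2738] size [46.4 61.4] plate x yaw 2.1
plate 555 [ 0.4526 -0.284 ] size [46.1 62.4] plate x yaw 15.0
plate 496 [ 0.4485 -0.3817] size [45.2 62.6] plate x yaw 5.5
[ 0.4212 -0.0987  0.1883] [[ 0.7373  0.6755 -0.0011]
 [ 0.6755 -0.7373  0.0002]
 [-0.0007 -0.0009 -1.    ]] [-28.0369  18.7419 110.7745  -0.0271  50.5443 -70.5141]
```

View pics/L1.png

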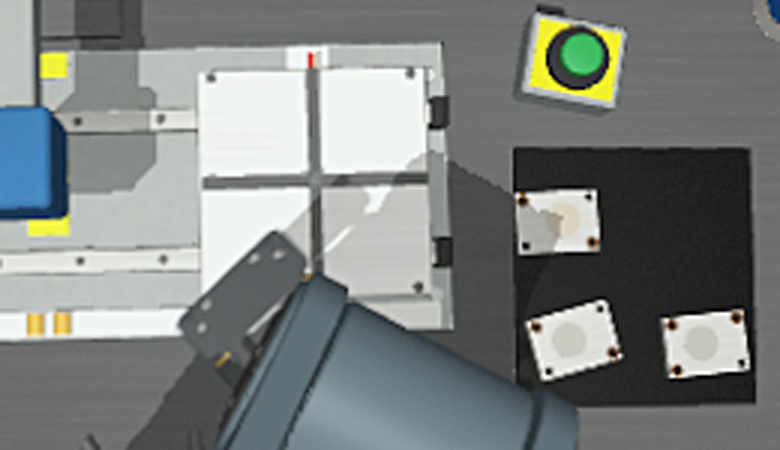

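```bash
python3 -c "
from h import *
go(.5386,-.2738,.10,2.1)"
```

```text
t 7.65 pos [ 0.4212 -0.0987  0.1883] op 0.688 turn [-0.0006  0.001   0.705 ] shift(after turn) cm [11.09 17.93  8.83] shift(now) [-3.17 20.85  8.81] F [0.1 0.  0.6]
```

```bash
python3 -m crank '[[[0,0,0],[0,0,0.141]],[[0,0,0],[0,0,0.141]],[[0,0,0],[0,0,0.141]],[[0,0,0],[0,0,0.141]],[[0,0,0],[0,0,0.141]],[[1.85,3,0],[0,0,0]],[[1.85,3,0.5],[0,0,0]],[[1.85,3,1.3],[0,0,0]],[[1.85,3,2],[0,0,0]],[[1.85,3,2.5],[0,0,0]],[[1.85,2.95,2.5],[0,0,0]],[[0,0,0],[0,0,0]]]' -0.38
python3 -c "
from h import *
go(.5386,-.2738,.0055,2.1)
c=capture('wrist');cv2.imwrite('pics/w2.png',c['pixels'][:,:,::-1])"
```

```text
time_s: 8.85
position: [0.5415, -0.2762, 0.0962]
tcp_rot: [[0.999, 0.046, -0.002], [0.046, -0.999, 0.001], [-0.002, -0.001, -1.0]]
force: [-0.2, 0.4, -0.3]
opening: 0.689
t 8.85 pos [ 0.5415 -0.2762  0.0962] op 0.689 turn [-0.0007  0.0023  0.0095] shift(after turn) cm [-0.28 -0.25  9.07] shift(now) [-0.26 -0.25  9.07] F [-0.2  0.4 -0.3]
```

View pics/w2.png

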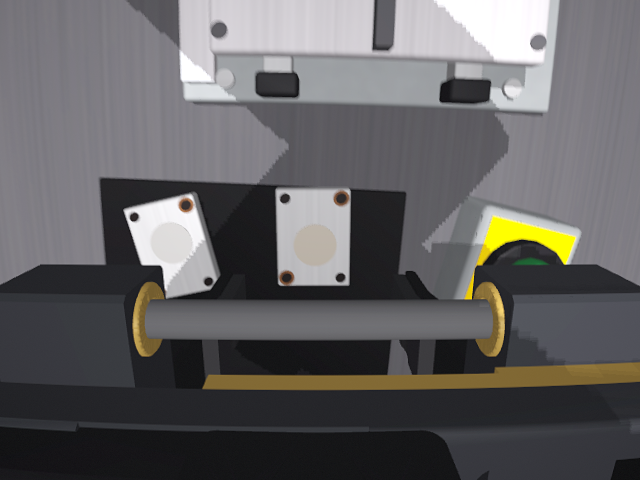

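```bash
cat > wl.py <<'E'
from h import *
import sys
z=float(sys.argv[1]); box=[int(a) for a in sys.argv[2:6]] if len(sys.argv)>5 else (0,0,640,300)
c=capture("wrist");H=hsv(c);h,s,v=[H[...,i].astype(int) for i in range(3)]
for a,ce,b,l in blobs((v>100)&(s<60),1500,box):
    l=cv2.morphologyEx(l.astype(np.uint8),cv2.MORPH_CLOSE,np.ones((13,13)))
    k=max(cv2.findContours(l,0,2)[0],key=cv2.contourArea).reshape(-1,2).astype(float)
    r=cv2.minAreaRect((cast(c,k,z)[:,:2]*1000).astype(np.float32)); w,hh=r[1]; ang=r[2]-(90 if w>hh else 0); ang=(ang+90)%180-90
    if max(w,hh)<80: print("plate",a,b,np.array(r[0])/1000,"size",np.round(r[1],1),"x yaw",round(ang,1))
E
python3 wl.py .013 270 170 420 298; python3 wl.py .013 110 170 270 298
```

```text
plate 6546 [279 191  74  98] [ 0.539  -0.2726] size [43.6 60.4] x yaw 2.8
plate 5792 [130 199  92  99] [ 0.4546 -0.2836] size [45.9 60.4] x yaw 15.0
```

```bash
python3 -c "
from h import *
go(.539,-.2726,.0055,2.8)"
python3 -m crank '[[[-0.25,-0.36,1.5],[0,0,0]],[[0,0,2],[0,0,0]],[[0,0,2],[0,0,0]],[[0,0,1.5],[0,0,0]],[[0,0,1],[0,0,0]],[[0,0,0.7],[0,0,0]],[[0,0,0],[0,0,0]]]' -0.38
python3 -c "
from h import *
go(.539,-.2726,.0055,2.8)"
```

```text
t 9.0 pos [ 0.5399 -0.2722  0.1   ] op 0.688 turn [-0.0017  0.0021 -0.0018] shift(after turn) cm [-0.09  0.04  9.45] shift(now) [-0.07  0.05  9.45] F [-0.3  0.3  0.5]
time_s: 9.7
position: [0.5379, -0.269, 0.0132]
tcp_rot: [[0.999, 0.046, -0.001], [0.046, -0.999, 0.001], [-0.001, -0.001, -1.0]]
force: [0.6, 0.0, -0.1]
opening: 0.69
t 9.7 pos [ 0.5379 -0.269   0.0132] op 0.69 turn [-0.0006  0.0008 -0.0024] shift(after turn) cm [0.09 0.36 0.77] shift(now) [0.09 0.36 0.77] F [ 0.6  0.  -0.1]
```

```bash
python3 -m crank '[[[0.09,0.36,0.5],[0,0,0]],[[0,0,0.2],[0,0,0]],[[0,0,0],[0,0,0]],[[0,0,0],[0,0,0]]]' -0.38
python3 -c "
from h import *
go(.539,-.2726,.0055,2.8)"
```

```text
time_s: 10.1
position: [0.5394, -0.2731, 0.0067]
tcp_rot: [[0.999, 0.046, 0.0], [0.046, -0.999, -0.0], [0.0, 0.0, -1.0]]
force: [-0.0, -0.2, 0.2]
opening: 0.688
t 10.1 pos [ 0.5394 -0.2731  0.0067] op 0.688 turn [ 0.0001 -0.0002 -0.003 ] shift(after turn) cm [-0.04 -0.06  0.12] shift(now) [-0.04 -0.06  0.12] F [-0.  -0.2  0.2]
```

Good; close and lift a little.

```bash
python3 -m crank '[[[0,0,0.1],[0,0,0]],[[0,0,0],[0,0,0]],[[0,0,0],[0,0,0]],[[0,0,0],[0,0,0]],[[0,0,0],[0,0,0]],[[0,0,0],[0,0,0]],[[0,0,0],[0,0,0]]]' 1
python3 -m crank '[[[0,0,-1],[0,0,0]],[[0,0,-2],[0,0,0]],[[0,0,-3],[0,0,0]],[[0,0,-3],[0,0,0]],[[0,0,0],[0,0,0]],[[0,0,0],[0,0,0]]]' 1
python3 -c "
from h import *
p=sl(.049,-.040);print(p);go(*p,.10,1.17)"
```

```text
time_s: 10.8
position: [0.5392, -0.2729, 0.0056]
tcp_rot: [[0.999, 0.046, -0.0], [0.046, -0.999, 0.0], [-0.0, -0.0, -1.0]]
force: [-0.8, -0.2, 0.6]
opening: 0.501
time_s: 11.4
position: [0.5396, -0.2731, 0.0962]
tcp_rot: [[0.999, 0.046, 0.001], [0.046, -0.999, -0.001], [0.001, 0.001, -1.0]]
force: [-0.5, -0.6, -1.7]
opening: 0.5
[ 0.6135 -0.1335]
t 11.4 pos [ 0.5396 -0.2731  0.0962] op 0.5 turn [ 0.001  -0.0013  0.0256] shift(after turn) cm [  7.68 -13.81  -0.38] shift(now) [  8.03 -13.6   -0.38] F [-0.5 -0.6 -1.7]
```

```bash
python3 -m crank '[[[0,0,0],[0,0,0.0256]],[[1,-1.8,0],[0,0,0]],[[1.6,-2.8,0],[0,0,0]],[[1.8,-3.2,0],[0,0,0]],[[1.8,-3.2,0],[0,0,0]],[[1,-1.8,0],[0,0,0]],[[0.5,-1,0],[0,0,0]],[[0,0,1],[0,0,0]],[[0,0,1],[0,0,0]],[[0,0,0],[0,0,0]],[[0,0,0],[0,0,0]]]' 1
python3 -c "
from h import *
p=sl(.049,-.040);print(p);go(*p,.0545,1.17)"
```

```text
time_s: 12.5
position: [0.6125, -0.1345, 0.0746]
tcp_rot: [[1.0, 0.018, -0.002], [0.018, -1.0, 0.001], [-0.002, -0.001, -1.0]]
force: [-0.4, -0.1, -2.8]
opening: 0.499
[ 0.6135 -0.1335]
t 12.5 pos [ 0.6125 -0.1345  0.0746] op 0.499 turn [-0.0006  0.0019 -0.0019] shift(after turn) cm [ 0.11 -0.1   2.01] shift(now) [ 0.11 -0.1   2.  ] F [-0.4 -0.1 -2.8]
```

```bash
python3 -m crank '[[[0.1,-0.1,1],[0,0,0]],[[0,0,0.8],[0,0,0]],[[0,0,0.2],[0,0,0]],[[0,-0.2,0],[0,0,0]],[[0,0,0],[0,0,0]],[[0,0,0],[0,0,0]]]' 1
python3 -m crank '[[[0,-0.2,0],[0,0,0]],[[0,0,0],[0,0,0]],[[0,0,0],[0,0,0]]]' 1
python3 -m crank '[[[0,-0.15,0],[0,0,0]],[[0,0,0],[0,0,0]],[[0,0,0],[0,0,0]]]' 1
```

```text
time_s: 13.1
position: [0.6147, -0.1304, 0.0559]
tcp_rot: [[1.0, 0.021, 0.001], [0.021, -1.0, -0.0], [0.001, 0.0, -1.0]]
force: [0.6, -0.3, -1.2]
opening: 0.502
time_s: 13.4
position: [0.6145, -0.1284, 0.0557]
tcp_rot: [[1.0, 0.021, 0.0], [0.021, -1.0, -0.0], [0.0, 0.0, -1.0]]
force: [-0.6, -0.9, -1.8]
opening: 0.498
time_s: 13.7
position: [0.6144, -0.1269, 0.0556]
tcp_rot: [[1.0, 0.02, 0.0], [0.02, -1.0, -0.0], [0.0, 0.0, -1.0]]
force: [0.2, -0.8, -2.0]
opening: 0.504
```

```bash
python3 -m crank '[[[0,-0.1,0],[0,0,0]],[[0,0,0],[0,0,0]],[[0,0,0],[0,0,0]]]' 1
python3 -m crank '[[[0,-0.1,0],[0,0,0]],[[0,0,0],[0,0,0]],[[0,0,0],[0,0,0]]]' 1
```

```text
time_s: 14.0
position: [0.6144, -0.1266, 0.0556]
tcp_rot: [[1.0, 0.021, 0.0], [0.021, -1.0, -0.001], [0.0, 0.001, -1.0]]
force: [-0.3, -3.5, -2.1]
opening: 0.501
time_s: 14.3
position: [0.6145, -0.1263, 0.0557]
tcp_rot: [[1.0, 0.021, 0.0], [0.021, -1.0, -0.002], [0.0, 0.002, -1.0]]
force: [-0.6, -5.2, -2.6]
opening: 0.5
```

```bash
python3 -m crank '[[[0,0.05,0.2],[0,0,0]],[[0,0,0.1],[0,0,0]],[[0,0,0],[0,0,0]],[[0,0,0],[0,0,0]]]' 1
python3 -m crank '[[[0,0,0.05],[0,0,0]],[[0,0,0],[0,0,0]],[[0,0,0],[0,0,0]]]' 1
```

```text
time_s: 14.7
position: [0.6149, -0.1263, 0.0529]
tcp_rot: [[1.0, 0.021, 0.001], [0.021, -1.0, -0.001], [0.001, 0.002, -1.0]]
force: [-0.4, -5.6, 0.6]
opening: 0.501
time_s: 15.0
position: [0.615, -0.1263, 0.0527]
tcp_rot: [[1.0, 0.021, 0.002], [0.021, -1.0, -0.002], [0.002, 0.002, -1.0]]
force: [-1.1, -5.4, 1.6]
opening: 0.5
```

```bash
python3 -m crank '[[[0,0,0],[0,0,0]],[[0,0,0],[0,0,0]],[[0,0,0],[0,0,0]],[[0,0,-0.5],[0,0,0]],[[0,0,-1.5],[0,0,0]],[[0,0,-1.5],[0,0,0]],[[0,0,-1],[0,0,0]],[[0,0,0],[0,0,0]]]' -0.24
python3 -m crank '[[[2,0,0],[0,0,0]],[[2,0,0],[0,0,0]],[[1,0,0],[0,0,0]],[[0,0,0],[0,0,0]],[[0,0,0],[0,0,0]]]' 1
python3 -c "
from h import *
p=sl(.097,-.034);print(p);go(*p,.0545,1.17)
c=capture('wrist');cv2.imwrite('pics/w3.png',c['pixels'][:,:,::-1])"
```

```text
time_s: 15.8
position: [0.616, -0.126, 0.0999]
tcp_rot: [[1.0, 0.02, 0.005], [0.02, -1.0, -0.002], [0.005, 0.002, -1.0]]
force: [0.6, 0.2, 0.3]
opening: 0.618
time_s: 16.3
position: [0.6632, -0.1241, 0.0965]
tcp_rot: [[1.0, 0.021, -0.002], [0.021, -1.0, 0.001], [-0.002, -0.001, -1.0]]
force: [0.9, -0.5, 0.3]
opening: 0.251
[ 0.6614 -0.1265]
t 16.3 pos [ 0.6632 -0.1241  0.0965] op 0.251 turn [-0.0006  0.0021  0.0002] shift(after turn) cm [-0.19  0.23  4.2 ] shift(now) [-0.18  0.24  4.2 ] F [ 0.9 -0.5  0.3]
```

View pics/w3.png

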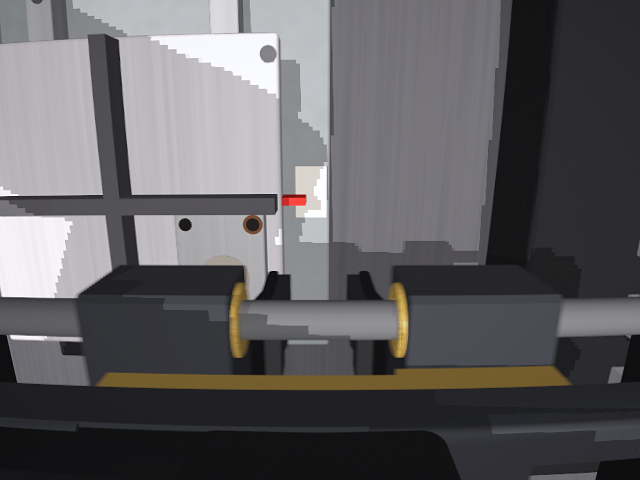

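```bash
python3 -m crank '[[[-0.1,0.2,1.5],[0,0,0]],[[0,0,1.5],[0,0,0]],[[0,0,0.8],[0,0,0]],[[0,0,0.3],[0,0,0]],[[0,0,0],[0,0,0]],[[0,0,0],[0,0,0]]]' 1
python3 -c "
from h import *
p=sl(.063,-.034);print(p);go(*p,.0545,1.17)"
```

```text
time_s: 16.95
position: [0.6636, -0.1265, 0.0561]
tcp_rot: [[1.0, 0.02, 0.0], [0.02, -1.0, -0.0], [0.0, 0.0, -1.0]]
force: [0.1, 0.8, -0.6]
opening: 0.002
[ 0.6274 -0.1272]
t 16.95 pos [ 0.6636 -0.1265  0.0561] op 0.002 turn [ 0.0002 -0.0005 -0.    ] shift(after turn) cm [-3.63 -0.    0.16] shift(now) [-3.63 -0.    0.16] F [ 0.1  0.8 -0.6]
```

```bash
python3 -m crank '[[[-0.5,0,0.1],[0,0,0]],[[-0.5,0,0],[0,0,0]],[[-0.5,0,0],[0,0,0]],[[-0.5,0,0],[0,0,0]],[[-0.5,0,0],[0,0,0]],[[-0.4,0,0],[0,0,0]],[[-0.2,0,0],[0,0,0]],[[0,0,0],[0,0,0]],[[0,0,0],[0,0,0]]]' 1
python3 -m crank '[[[-0.2,0,0],[0,0,0]],[[0,0,0],[0,0,0]],[[0,0,0],[0,0,0]]]' 1
python3 -m crank '[[[-0.1,0,0],[0,0,0]],[[0,0,0],[0,0,0]],[[0,0,0],[0,0,0]]]' 1
```

```text
time_s: 17.85
position: [0.6322, -0.1271, 0.0551]
tcp_rot: [[1.0, 0.02, -0.0], [0.02, -1.0, 0.0], [-0.0, -0.0, -1.0]]
force: [-0.1, -0.1, 0.3]
opening: 0.009
time_s: 18.15
position: [0.6305, -0.1272, 0.055]
tcp_rot: [[1.0, 0.02, 0.0], [0.02, -1.0, -0.0], [0.0, 0.0, -1.0]]
force: [0.6, -1.3, 0.4]
opening: 0.005
time_s: 18.45
position: [0.6294, -0.1271, 0.055]
tcp_rot: [[1.0, 0.02, 0.0], [0.02, -1.0, -0.0], [0.0, 0.0, -1.0]]
force: [1.8, 0.7, 0.3]
opening: 0.003
```

```bash
python3 -m crank '[[[-0.15,0,0],[0,0,0]],[[0,0,0],[0,0,0]],[[0,0,0],[0,0,0]]]' 1
python3 -m crank '[[[-0.15,0,0],[0,0,0]],[[0,0,0],[0,0,0]],[[0,0,0],[0,0,0]]]' 1
python3 -m crank '[[[-0.15,0,0],[0,0,0]],[[0,0,0],[0,0,0]],[[0,0,0],[0,0,0]]]' 1
```

```text
time_s: 18.75
position: [0.6277, -0.1271, 0.0551]
tcp_rot: [[1.0, 0.02, -0.0], [0.02, -1.0, 0.0], [-0.0, -0.0, -1.0]]
force: [1.5, -0.6, 0.8]
opening: 0.003
time_s: 19.05
position: [0.6262, -0.1272, 0.055]
tcp_rot: [[1.0, 0.02, -0.0], [0.02, -1.0, 0.0], [-0.0, -0.0, -1.0]]
force: [0.3, 0.2, -0.5]
opening: 0.002
time_s: 19.35
position: [0.6247, -0.1272, 0.055]
tcp_rot: [[1.0, 0.02, -0.0], [0.02, -1.0, 0.0], [-0.0, -0.0, -1.0]]
force: [1.0, -0.5, 0.5]
opening: 0.008
```

```bash
for i in 1 ; do python3 -m crank '[[[-0.2,0,0],[0,0,0]],[[0,0,0],[0,0,0]],[[0,0,0],[0,0,0]]]' 1
python3 -m crank '[[[-0.2,0,0],[0,0,0]],[[0,0,0],[0,0,0]],[[0,0,0],[0,0,0]]]' 1; done;  python3 -c "
from h import *
c=capture('wrist');cv2.imwrite('pics/w4.png',c['pixels'][:,:,::-1])"
```

```text
time_s: 19.65
position: [0.6226, -0.1272, 0.055]
tcp_rot: [[1.0, 0.02, -0.0], [0.02, -1.0, 0.0], [-0.0, -0.0, -1.0]]
force: [1.4, 0.6, 0.8]
opening: -0.001
time_s: 19.95
position: [0.6218, -0.1274, 0.0552]
tcp_rot: [[1.0, 0.02, 0.002], [0.02, -1.0, -0.0], [0.002, 0.0, -1.0]]
force: [3.7, -0.0, -1.4]
opening: 0.005
```

View pics/w4.png

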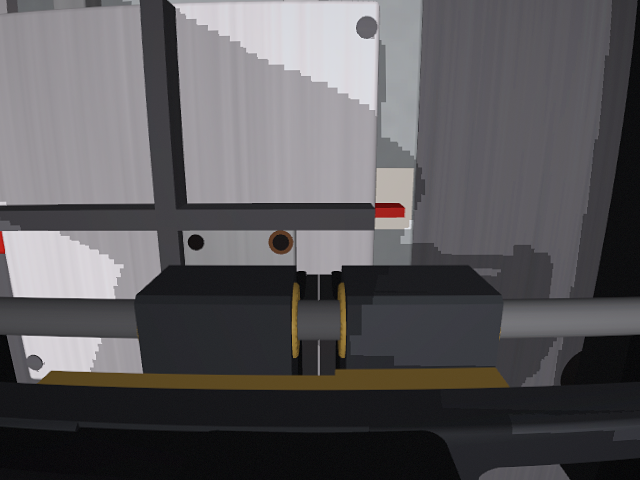

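```bash
python3 -m crank '[[[-0.15,0,0],[0,0,0]],[[0,0,0],[0,0,0]],[[0,0,0],[0,0,0]]]' 1
python3 -m crank '[[[0.5,0,0],[0,0,0]],[[1,0,-1],[0,0,0]],[[0.5,0,-2],[0,0,0]],[[0,0,-3],[0,0,0]],[[0,0,0],[0,0,0]],[[0,0,0],[0,0,0]]]' 1; python3 -c "
from h import *
go(.5637,-.2,.15,1.17)
c=capture('wrist');cv2.imwrite('pics/w5.png',c['pixels'][:,:,::-1])"
```

```text
time_s: 20.3
position: [0.6218, -0.1276, 0.0557]
tcp_rot: [[1.0, 0.02, 0.005], [0.02, -1.0, -0.001], [0.005, 0.001, -1.0]]
force: [6.5, 1.7, -1.3]
opening: 0.006
time_s: 20.9
position: [0.6382, -0.1268, 0.1151]
tcp_rot: [[1.0, 0.021, -0.002], [0.021, -1.0, 0.0], [-0.002, -0.0, -1.0]]
force: [-0.7, -0.7, -0.9]
opening: 0.005
t 20.9 pos [ 0.6382 -0.1268  0.1151] op 0.005 turn [-0.0002  0.0022  0.0002] shift(after turn) cm [-7.6   7.17 -3.49] shift(now) [-7.61  7.16 -3.47] F [-0.7 -0.7 -0.9]
```

View pics/w5.png

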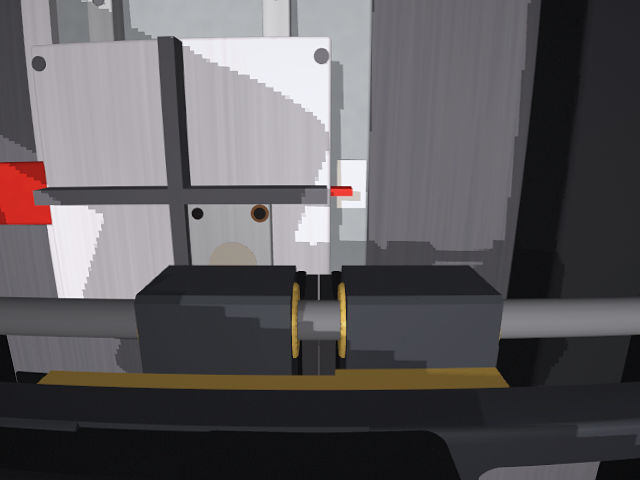

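```bash
python3 -c "
from h import *
p=sl(.026,-.09);print(p);go(*p,.0545,1.17)"
```

```text
[ 0.5915 -0.184 ]
t 20.95 pos [ 0.6377 -0.1266  0.1142] op 0.006 turn [-0.0009  0.0036  0.0001] shift(after turn) cm [-4.73  5.64  5.97] shift(now) [-4.71  5.65  5.98] F [-0.7  1.1 -0.3]
```

```bash
python3 -m crank '[[[-1.7,2,0],[0,0,0]],[[-2,2.4,0],[0,0,0]],[[-1,1.2,1],[0,0,0]],[[0,0,2],[0,0,0]],[[0,0,2],[0,0,0]],[[0,0,0.9],[0,0,0]],[[0,0,0],[0,0,0]],[[0,0,0],[0,0,0]]]' 1
python3 -m crank '[[[0,-0.4,0],[0,0,0]],[[0,-0.2,0],[0,0,0]],[[0,0,0],[0,0,0]],[[0,0,0],[0,0,0]]]' 1
python3 -m crank '[[[0,-0.2,0],[0,0,0]],[[0,0,0],[0,0,0]],[[0,0,0],[0,0,0]]]' 1
python3 -m crank '[[[0,-0.2,0],[0,0,0]],[[0,0,0],[0,0,0]],[[0,0,0],[0,0,0]]]' 1
```

```text
time_s: 21.75
position: [0.5935, -0.1836, 0.0557]
tcp_rot: [[1.0, 0.021, -0.001], [0.021, -1.0, 0.0], [-0.001, -0.0, -1.0]]
force: [-0.1, -1.0, -0.1]
opening: 0.008
time_s: 22.15
position: [0.5937, -0.1778, 0.0566]
tcp_rot: [[1.0, 0.021, 0.001], [0.021, -1.0, -0.0], [0.001, 0.001, -1.0]]
force: [-0.4, 0.8, 0.0]
opening: 0.002
time_s: 22.45
position: [0.5933, -0.1759, 0.0561]
tcp_rot: [[1.0, 0.02, -0.0], [0.02, -1.0, -0.0], [-0.0, 0.0, -1.0]]
force: [0.8, -0.4, -0.2]
opening: 0.007
time_s: 22.75
position: [0.5933, -0.1738, 0.056]
tcp_rot: [[1.0, 0.021, -0.0], [0.021, -1.0, 0.0], [-0.0, -0.0, -1.0]]
force: [-0.0, -0.1, 0.3]
opening: 0.007
```

```bash
python3 -m crank '[[[0,-0.4,0],[0,0,0]],[[0,0,0],[0,0,0]],[[0,0,0],[0,0,0]]]' 1
python3 -m crank '[[[0,-0.15,0],[0,0,0]],[[0,0,0],[0,0,0]],[[0,0,0],[0,0,0]]]' 1
python3 -m crank '[[[0,-0.1,0],[0,0,0]],[[0,0,0],[0,0,0]],[[0,0,0],[0,0,0]]]' 1
python3 -m crank '[[[0,-0.1,0],[0,0,0]],[[0,0,0],[0,0,0]],[[0,0,0],[0,0,0]]]' 1
```

```text
time_s: 23.05
position: [0.5932, -0.1697, 0.0561]
tcp_rot: [[1.0, 0.021, -0.0], [0.021, -1.0, 0.0], [-0.0, -0.0, -1.0]]
force: [0.2, -0.5, 0.1]
opening: 0.005
time_s: 23.35
position: [0.5933, -0.1689, 0.0561]
tcp_rot: [[1.0, 0.02, 0.0], [0.02, -1.0, -0.001], [0.0, 0.001, -1.0]]
force: [-0.0, -2.2, 0.4]
opening: 0.01
time_s: 23.65
position: [0.5934, -0.1686, 0.0562]
tcp_rot: [[1.0, 0.021, 0.001], [0.021, -1.0, -0.002], [0.001, 0.002, -1.0]]
force: [-1.0, -5.4, -1.4]
opening: 0.003
time_s: 23.95
position: [0.5934, -0.1683, 0.0563]
tcp_rot: [[1.0, 0.021, 0.001], [0.021, -1.0, -0.003], [0.001, 0.003, -1.0]]
force: [0.0, -7.6, -1.4]
opening: 0.01
```

```bash
python3 -m crank '[[[0,0.5,0],[0,0,0]],[[0,1,-1],[0,0,0]],[[0,1,-2],[0,0,0]],[[-1,1,-3],[0,0,0]],[[-3,1,0],[0,0,0]],[[-3,1,0],[0,0,0]],[[-3,1,0],[0,0,0]],[[-2,1,0],[0,0,0]],[[0,0,0],[0,0,0]],[[0,0,0],[0,0,0]]]' -0.38
python3 wl.py .013 0 100 640 298; python3 look.py L2;python3 -c "
from h import *
go(.4546,-.2836,.1,15)
c=capture('wrist');cv2.imwrite('pics/w6.png',c['pixels'][:,:,::-1])"
```

```text
time_s: 24.95
position: [0.4752, -0.2443, 0.1168]
tcp_rot: [[1.0, 0.019, 0.002], [0.019, -1.0, -0.0], [0.002, 0.0, -1.0]]
force: [0.4, -0.3, 0.6]
opening: 0.685
plate 3107 [241 241  78  57] [ 0.4507 -0.2731] size [43.8 40.2] x yaw -75.1
plate 1477 [ 0.4777 -0.3974] size [129.8  68.9] plate x yaw -39.0
t 25.05 pos [ 0.4759 -0.2439  0.1165] op 0.688 turn [ 0.0008 -0.0015 -0.2412] shift(after turn) cm [-3.08  3.28  1.65] shift(now) [-2.21  3.92  1.65] F [ 0.4 -0.   0.3]
```

View pics/L2.png

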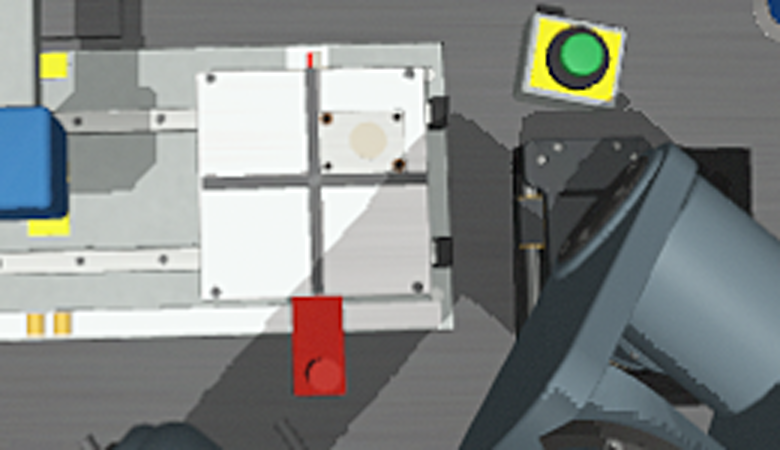

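View pics/w6.png

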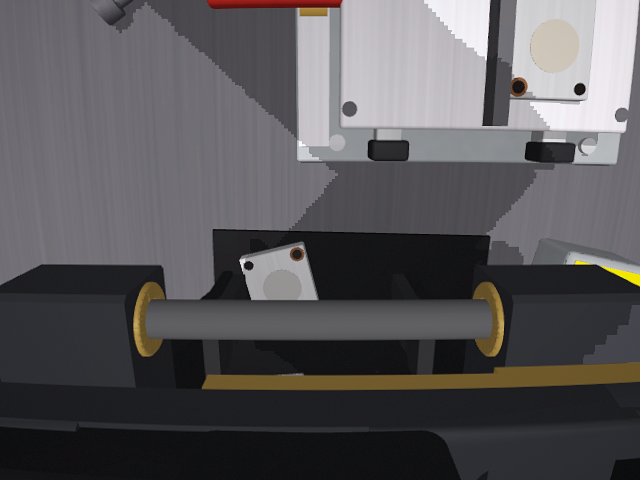

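```bash
python3 -c "
from h import *
c=capture('wrist')
X=cast(c,[[241,260],[303.5,242]],.013)[:,:2];d=X[1]-X[0];print(X,np.linalg.norm(d),np.degrees(np.arctan2(d[1],d[0])))
d/=np.linalg.norm(d);m=X.mean(0)-.030*np.array([-d[1],d[0]]);print(m)
go(*m,.05,15)"
```

```text
[[ 0.4264 -0.2614]
 [ 0.4673 -0.2483]] 0.04297599883879116 17.796558172122317
[ 0.456  -0.2834]
t 25.15 pos [ 0.4758 -0.2436  0.1162] op 0.692 turn [ 0.0004 -0.0009 -0.2404] shift(after turn) cm [-2.94  3.33  6.62] shift(now) [-2.07  3.94  6.62] F [-0.8 -0.4 -1.3]
```

```bash
python3 -m crank '[[[0,0,0],[0,0,-0.121]],[[0,0,0],[0,0,-0.121]],[[-1,1.1,0.5],[0,0,0]],[[-1,1.1,1],[0,0,0]],[[-1,1.15,1.5],[0,0,0]],[[0,0,0.5],[0,0,0]],[[0,0,0],[0,0,0]],[[0,0,0],[0,0,0]]]' -0.38
python3 -c "
from h import *
go(.4553,-.2836,.0055,15.2)"
```

```text
time_s: 25.95
position: [0.4543, -0.2838, 0.0808]
tcp_rot: [[0.966, 0.258, -0.0], [0.258, -0.966, 0.001], [-0.0, -0.001, -1.0]]
force: [-0.5, 1.2, -0.6]
opening: 0.686
t 25.95 pos [ 0.4543 -0.2838  0.0808] op 0.686 turn [-0.0008  0.0003 -0.0038] shift(after turn) cm [0.1  0.01 7.53] shift(now) [0.1  0.01 7.53] F [-0.5  1.2 -0.6]
```

```bash
python3 -m crank '[[[0.1,0,1],[0,0,0]],[[0,0,2],[0,0,0]],[[0,0,2],[0,0,0]],[[0,0,1.3],[0,0,0]],[[0,0,0.8],[0,0,0]],[[0,0,0.35],[0,0,0]],[[0,0,0],[0,0,0]],[[0,0,0],[0,0,0]]]' -0.38
python3 -m crank '[[[0,0,0],[0,0,0]],[[0,0,0],[0,0,0]],[[0,0,0],[0,0,0]],[[0,0,0],[0,0,0]],[[0,0,0],[0,0,0]],[[0,0,0],[0,0,0]],[[0,0,0],[0,0,0]]]' 1
python3 -m crank '[[[0,0,-1],[0,0,0]],[[0,0,-2],[0,0,0]],[[0,0,-3],[0,0,0]],[[0,0,-3],[0,0,0]],[[0,0,0],[0,0,0]],[[0,0,0],[0,0,0]]]' 1
python3 -c "
from h import *
p=sl(-.049,-.041);print(p);go(*p,.10,1.17)"
```

```text
time_s: 26.75
position: [0.4558, -0.284, 0.007]
tcp_rot: [[0.966, 0.259, 0.001], [0.259, -0.966, -0.001], [0.001, 0.001, -1.0]]
force: [-0.4, 0.3, 0.7]
opening: 0.684
time_s: 27.45
position: [0.455, -0.2838, 0.007]
tcp_rot: [[0.966, 0.26, -0.001], [0.26, -0.966, -0.0], [-0.001, -0.0, -1.0]]
force: [-4.1, 0.1, 5.8]
opening: 0.501
time_s: 28.05
position: [0.4558, -0.2837, 0.097]
tcp_rot: [[0.966, 0.259, 0.001], [0.259, -0.966, -0.001], [0.001, 0.001, -1.0]]
force: [-0.4, 0.5, -1.9]
opening: 0.497
[ 0.5155 -0.1365]
t 28.05 pos [ 0.4558 -0.2837  0.097 ] op 0.497 turn [ 0.001  -0.0013  0.2419] shift(after turn) cm [  6.27 -14.59  -0.3 ] shift(now) [  9.59 -12.66  -0.3 ] F [-0.4  0.5 -1.9]
```

```bash
python3 -m crank '[[[0,0,0],[0,0,0.121]],[[0,0,0],[0,0,0.121]],[[0.8,-1.8,0],[0,0,0]],[[1.2,-2.8,0],[0,0,0]],[[1.5,-3.5,0],[0,0,0]],[[1.4,-3.4,0],[0,0,0]],[[0.9,-2,0],[0,0,0]],[[0.5,-1.1,0.5],[0,0,0]],[[0,0,1],[0,0,0]],[[0,0,1],[0,0,0]],[[0,0,0],[0,0,0]],[[0,0,0],[0,0,0]]]' 1
python3 -c "
from h import *
p=sl(-.049,-.041);print(p);go(*p,.056,1.17)"
```

```text
time_s: 29.25
position: [0.5147, -0.1374, 0.0707]
tcp_rot: [[1.0, 0.019, -0.002], [0.019, -1.0, 0.001], [-0.002, -0.001, -1.0]]
force: [0.3, -0.3, -1.3]
opening: 0.499
[ 0.5155 -0.1365]
t 29.25 pos [ 0.5147 -0.1374  0.0707] op 0.499 turn [-0.0007  0.0015 -0.0018] shift(after turn) cm [ 0.09 -0.09  1.47] shift(now) [ 0.09 -0.09  1.47] F [ 0.3 -0.3 -1.3]
```

```bash
python3 -m crank '[[[0.1,-0.1,0.8],[0,0,0]],[[0,0,0.6],[0,0,0]],[[0,-0.2,0],[0,0,0]],[[0,-0.2,0],[0,0,0]],[[0,0,0],[0,0,0]],[[0,0,0],[0,0,0]]]' 1
python3 -m crank '[[[0,-0.2,0],[0,0,0]],[[0,0,0],[0,0,0]],[[0,0,0],[0,0,0]]]' 1
python3 -m crank '[[[0,-0.1,0],[0,0,0]],[[0,0,0],[0,0,0]],[[0,0,0],[0,0,0]]]' 1
python3 -m crank '[[[0,-0.1,0],[0,0,0]],[[0,0,0],[0,0,0]],[[0,0,0],[0,0,0]]]' 1
```

```text
time_s: 29.85
position: [0.5165, -0.1313, 0.0578]
tcp_rot: [[1.0, 0.021, 0.001], [0.021, -1.0, -0.0], [0.0, 0.0, -1.0]]
force: [0.5, 0.3, -2.9]
opening: 0.504
time_s: 30.15
position: [0.5166, -0.1297, 0.0578]
tcp_rot: [[1.0, 0.021, 0.001], [0.021, -1.0, -0.001], [0.001, 0.001, -1.0]]
force: [1.2, -0.7, -1.2]
opening: 0.498
time_s: 30.45
position: [0.5167, -0.1295, 0.0578]
tcp_rot: [[1.0, 0.021, 0.001], [0.021, -1.0, -0.002], [0.001, 0.002, -1.0]]
force: [-1.1, -3.7, -0.8]
opening: 0.498
time_s: 30.75
position: [0.5167, -0.1292, 0.0578]
tcp_rot: [[1.0, 0.021, 0.001], [0.021, -1.0, -0.003], [0.001, 0.003, -1.0]]
force: [-1.0, -7.4, -1.3]
opening: 0.498
```

```bash
python3 -m crank '[[[0,0.1,0.2],[0,0,0]],[[0,0,0.15],[0,0,0]],[[0,0,0],[0,0,0]],[[0,0,0],[0,0,0]]]' 1
python3 -m crank '[[[0,0,0.05],[0,0,0]],[[0,0,0],[0,0,0]],[[0,0,0],[0,0,0]]]' 1
```

```text
time_s: 31.15
position: [0.517, -0.1293, 0.0543]
tcp_rot: [[1.0, 0.021, 0.002], [0.021, -1.0, -0.002], [0.002, 0.002, -1.0]]
force: [0.3, -5.9, -0.3]
opening: 0.501
time_s: 31.45
position: [0.517, -0.1293, 0.0541]
tcp_rot: [[1.0, 0.021, 0.002], [0.021, -1.0, -0.002], [0.002, 0.002, -1.0]]
force: [-0.1, -5.9, 1.7]
opening: 0.5
```

```bash
python3 -m crank '[[[0,0,0],[0,0,0]],[[0,0,0],[0,0,0]],[[0,0,0],[0,0,0]],[[0,0,-0.5],[0,0,0]],[[0,0,-1.5],[0,0,0]],[[0,0,-1.5],[0,0,0]],[[0,0,-1],[0,0,0]],[[0,0,0],[0,0,0]]]' -0.16
python3 -m crank '[[[-2,0,0],[0,0,0]],[[-1.8,0,0],[0,0,0]],[[0,0,0],[0,0,0]],[[0,0,0],[0,0,0]],[[0,0,0],[0,0,0]]]' 1
python3 -c "
from h import *
p=sl(-.089,-.034);print(p);go(*p,.0545,1.17)"
```

```text
time_s: 32.25
position: [0.5171, -0.1286, 0.1]
tcp_rot: [[1.0, 0.02, 0.003], [0.02, -1.0, -0.001], [0.003, 0.001, -1.0]]
force: [0.8, 0.1, -0.4]
opening: 0.577
time_s: 32.75
position: [0.4795, -0.1296, 0.0985]
tcp_rot: [[1.0, 0.02, 0.001], [0.02, -1.0, -0.001], [0.001, 0.001, -1.0]]
force: [0.4, -0.3, 0.1]
opening: 0.212
[ 0.4754 -0.1303]
t 32.75 pos [ 0.4795 -0.1296  0.0985] op 0.212 turn [ 0.0006 -0.0015 -0.0001] shift(after turn) cm [-0.41  0.06  4.4 ] shift(now) [-0.42  0.06  4.4 ] F [ 0.4 -0.3  0.1]
```

```bash
python3 -m crank '[[[-0.2,0.06,1],[0,0,0]],[[0,0,1.5],[0,0,0]],[[0,0,1.2],[0,0,0]],[[0,0,0.6],[0,0,0]],[[0,0,0],[0,0,0]],[[0,0,0],[0,0,0]]]' 1
python3 -m crank '[[[0.5,0,0],[0,0,0]],[[0.5,0,0],[0,0,0]],[[0.5,0,0],[0,0,0]],[[0.4,0,0],[0,0,0]],[[0.3,0,0],[0,0,0]],[[0,0,0],[0,0,0]],[[0,0,0],[0,0,0]]]' 1
python3 -c "
from h import *
p=sl(-.0574,-.034);print(p);go(*p,.0545,1.17)"
```

```text
time_s: 33.35
position: [0.4764, -0.1299, 0.0554]
tcp_rot: [[1.0, 0.02, -0.0], [0.02, -1.0, 0.0], [-0.0, -0.0, -1.0]]
force: [-0.2, -0.1, 0.6]
opening: 0.004
time_s: 34.05
position: [0.4964, -0.1293, 0.0559]
tcp_rot: [[1.0, 0.021, -0.004], [0.021, -1.0, 0.001], [-0.004, -0.001, -1.0]]
force: [-5.8, -3.1, 3.7]
opening: 0.005
[ 0.507  -0.1297]
t 34.05 pos [ 0.4964 -0.1293  0.0559] op 0.005 turn [-0.0006  0.0043  0.0011] shift(after turn) cm [1.06 0.06 0.14] shift(now) [1.06 0.06 0.13] F [-5.8 -3.1  3.7]
```

```bash
python3 -c "
from h import *
go(.507,-.1297,.0545,1.17)
c=capture('wrist');cv2.imwrite('pics/w7.png',c['pixels'][:,:,::-1])
c=capture('scene');cv2.imwrite('pics/s7.png',cv2.resize(c['pixels'][200:380,180:420,::-1],None,fx=3.3,fy=3.3,interpolation=cv2.INTER_CUBIC))"
```

```text
t 34.05 pos [ 0.4964 -0.1293  0.0559] op 0.005 turn [-0.0006  0.0043  0.0011] shift(after turn) cm [1.06 0.07 0.14] shift(now) [1.06 0.07 0.13] F [-5.8 -3.1  3.7]
```

View pics/w7.png

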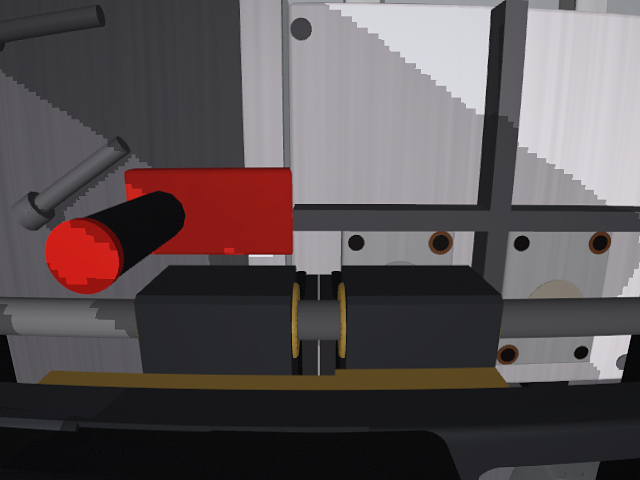

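View pics/s7.png

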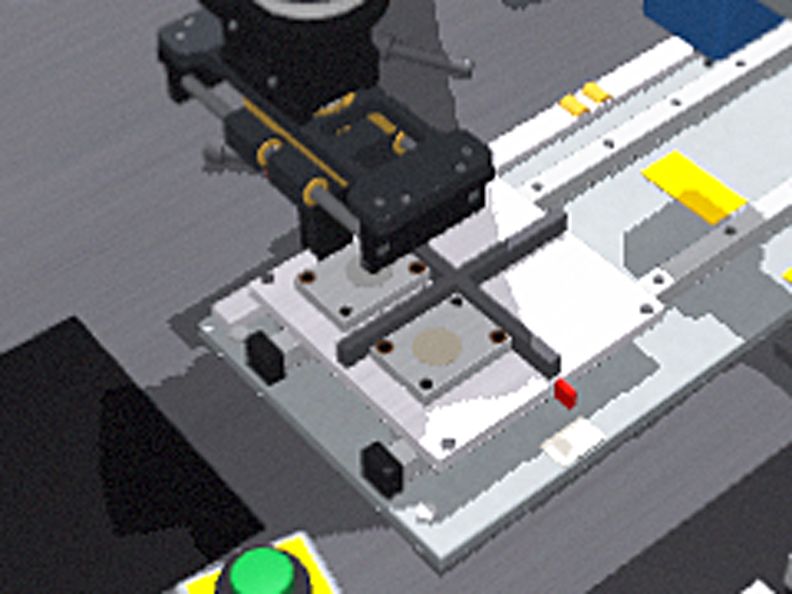

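```bash
python3 -m crank '[[[0.1,0,0],[0,0,0]],[[0,0,0],[0,0,0]],[[0,0,0],[0,0,0]]]' 1
python3 -m crank '[[[0.1,0,0],[0,0,0]],[[0,0,0],[0,0,0]],[[0,0,0],[0,0,0]]]' 1
```

```text
time_s: 34.45
position: [0.4966, -0.1293, 0.0559]
tcp_rot: [[1.0, 0.022, -0.006], [0.022, -1.0, 0.001], [-0.006, -0.001, -1.0]]
force: [-6.6, -3.7, 4.6]
opening: 0.005
time_s: 34.75
position: [0.4972, -0.1292, 0.0559]
tcp_rot: [[1.0, 0.022, -0.007], [0.022, -1.0, 0.001], [-0.007, -0.001, -1.0]]
force: [-8.3, -4.4, 5.7]
opening: 0.006
```

```bash
python3 -c "
from h import *
c=capture('scene');q=proj(c,[[.4317,-.0974,.112],[.4965,-.1292,.056],[.4065,-.131,.126]]);print((q-[180,200])*3.3)
s=read_state();print(s['moment'])
c=capture('top');q=proj(c,[[.4317,-.0974,.112],[.4965,-.1292,.056],[.4015,-.131,.126]]);print((q-[280,200])*4)
cv2.imwrite('pics/t7.png',cv2.resize(c['pixels'][170:320,280:480,::-1],None,fx=4,fy=4,interpolation=cv2.INTER_CUBIC))"
```

```text
[[298.9882  85.6599]
 [327.3777 246.8219]
 [221.2011  68.4479]]
[-0.7842  1.388  -0.0299]
[[271.9907 379.3081]
 [325.4382 249.245 ]
 [344.8717 443.3201]]
```

View pics/t7.png

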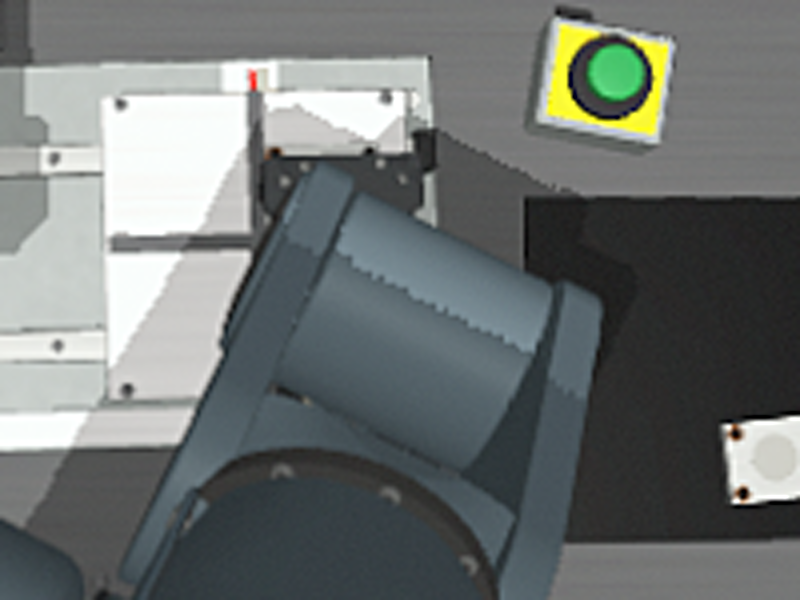

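```bash
python3 -m crank '[[[-0.5,0,0],[0,0,0]],[[-0.5,0,-0.5],[0,0,0]],[[0,0,-2],[0,0,0]],[[0,0,-3],[0,0,0]],[[-1,3,-3],[0,0,0]],[[-1,3,0],[0,0,0]],[[0,3,0],[0,0,0]],[[0,0,0],[0,0,0]],[[0,0,0],[0,0,0]]]' 1; python3 -c "
from h import *
c=capture('wrist');cv2.imwrite('pics/w8.png',c['pixels'][:,:,::-1])"
```

```text
time_s: 35.75
position: [0.4722, -0.2202, 0.1409]
tcp_rot: [[1.0, 0.019, 0.001], [0.019, -1.0, 0.0], [0.001, -0.0, -1.0]]
force: [-0.6, 0.5, 0.0]
opening: 0.003
```

View pics/w8.png

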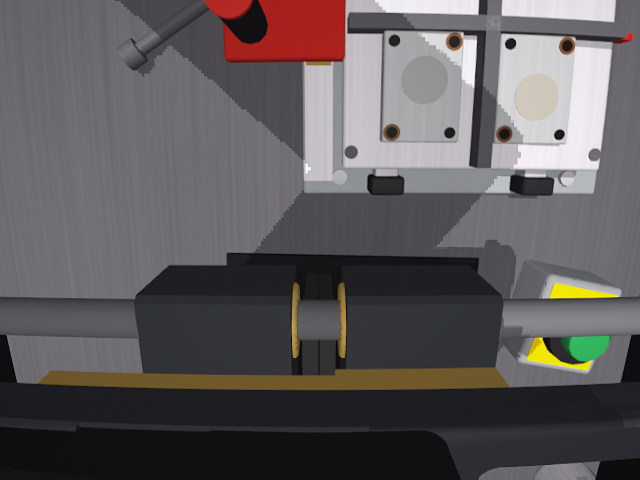

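```bash
python3 -c "
from h import *
p=sl(-.084,-.036);print(p);go(*p,.0565,1.17)"
```

```text
[ 0.4805 -0.1322]
t 35.8 pos [ 0.4719 -0.2193  0.1406] op 0.003 turn [-0.0008  0.0002 -0.0004] shift(after turn) cm [ 1.04 -8.69  8.41] shift(now) [ 1.03 -8.68  8.42] F [ 0.1 -0.   0.3]
```

```bash
python3 -m crank '[[[0,-2,0],[0,0,0]],[[0.3,-3,0],[0,0,0]],[[0.3,-2.5,1],[0,0,0]],[[0,-1.2,1.5],[0,0,0]],[[0,0,2],[0,0,0]],[[0,0,2],[0,0,0]],[[0,0,1.4],[0,0,0]],[[0,0,0.4],[0,0,0]],[[0,0,0],[0,0,0]],[[0,0,0],[0,0,0]]]' 1
python3 -m crank '[[[0.4,0,0],[0,0,0]],[[0.4,0,0],[0,0,0]],[[0,0,0],[0,0,0]],[[0,0,0],[0,0,0]]]' 1
python3 -m crank '[[[0.3,0,0],[0,0,0]],[[0,0,0],[0,0,0]],[[0,0,0],[0,0,0]]]' 1
python3 -m crank '[[[0.3,0,0],[0,0,0]],[[0,0,0],[0,0,0]],[[0,0,0],[0,0,0]]]' 1
```

```text
time_s: 36.8
position: [0.4766, -0.1324, 0.058]
tcp_rot: [[1.0, 0.021, 0.001], [0.021, -1.0, -0.0], [0.001, 0.0, -1.0]]
force: [0.1, -0.6, 0.4]
opening: 0.005
time_s: 37.2
position: [0.4846, -0.1328, 0.0578]
tcp_rot: [[1.0, 0.02, 0.001], [0.02, -1.0, -0.0], [0.001, 0.0, -1.0]]
force: [0.4, 0.0, 0.1]
opening: 0.003
time_s: 37.5
position: [0.4874, -0.1326, 0.0575]
tcp_rot: [[1.0, 0.02, -0.0], [0.02, -1.0, -0.0], [-0.0, 0.0, -1.0]]
force: [-0.0, 0.0, 0.4]
opening: 0.006
time_s: 37.8
position: [0.4904, -0.1325, 0.0575]
tcp_rot: [[1.0, 0.021, -0.0], [0.021, -1.0, -0.0], [-0.0, 0.0, -1.0]]
force: [0.4, 0.4, -1.4]
opening: 0.011
```

```bash

python3 -m crank '[[[0.3,0,0],[0,0,0]],[[0.3,0,0],[0,0,0]],[[0,0,0],[0,0,0]],[[0,0,0],[0,0,0]]]' 1
python3 -m crank '[[[0.2,0,0],[0,0,0]],[[0,0,0],[0,0,0]],[[0,0,0],[0,0,0]]]' 1
python3 -m crank '[[[0.2,0,0],[0,0,0]],[[0,0,0],[0,0,0]],[[0,0,0],[0,0,0]]]' 1
```

```text
time_s: 38.2
position: [0.4964, -0.1324, 0.0575]
tcp_rot: [[1.0, 0.021, -0.0], [0.021, -1.0, -0.0], [-0.0, 0.0, -1.0]]
force: [0.3, -0.0, 0.4]
opening: 0.001
time_s: 38.5
position: [0.4979, -0.1322, 0.0575]
tcp_rot: [[1.0, 0.02, -0.001], [0.02, -1.0, 0.0], [-0.001, -0.0, -1.0]]
force: [-1.1, -0.3, -0.2]
opening: 0.007
time_s: 38.8
position: [0.5003, -0.1323, 0.0575]
tcp_rot: [[1.0, 0.02, -0.0], [0.02, -1.0, 0.0], [-0.0, -0.0, -1.0]]
force: [-1.5, -0.6, 0.9]
opening: 0.005
```

Moving freely now; go on to the fence.

```bash

python3 -m crank '[[[0.2,0,0],[0,0,0]],[[0.2,0,0],[0,0,0]],[[0,0,0],[0,0,0]],[[0,0,0],[0,0,0]]]' 1
python3 -m crank '[[[0.2,0,0],[0,0,0]],[[0,0,0],[0,0,0]],[[0,0,0],[0,0,0]]]' 1
python3 -m crank '[[[0.1,0,0],[0,0,0]],[[0,0,0],[0,0,0]],[[0,0,0],[0,0,0]]]' 1
python3 -m crank '[[[0.1,0,0],[0,0,0]],[[0,0,0],[0,0,0]],[[0,0,0],[0,0,0]]]' 1
```

```text
time_s: 39.2
position: [0.5051, -0.1325, 0.0577]
tcp_rot: [[1.0, 0.02, 0.002], [0.02, -1.0, -0.001], [0.002, 0.001, -1.0]]
force: [0.8, -0.6, 0.3]
opening: 0.006
time_s: 39.5
position: [0.5062, -0.1322, 0.0576]
tcp_rot: [[1.0, 0.02, -0.0], [0.02, -1.0, 0.0], [-0.0, -0.0, -1.0]]
force: [-1.6, -0.6, 0.8]
opening: 0.008
time_s: 39.8
position: [0.5069, -0.1321, 0.0576]
tcp_rot: [[1.0, 0.02, -0.001], [0.02, -1.0, 0.0], [-0.001, -0.0, -1.0]]
force: [-2.7, -0.3, 2.3]
opening: 0.009
time_s: 40.1
position: [0.5079, -0.132, 0.0575]
tcp_rot: [[1.0, 0.021, -0.001], [0.021, -1.0, 0.0], [-0.001, -0.0, -1.0]]
force: [-3.9, 0.1, 2.9]
opening: 0.01
```

```bash

python3 -m crank '[[[0.1,0,0],[0,0,0]],[[0,0,0],[0,0,0]],[[0,0,0],[0,0,0]]]' 1
python3 -m crank '[[[0.1,0,0],[0,0,0]],[[0,0,0],[0,0,0]],[[0,0,0],[0,0,0]]]' 1
python3 -m crank '[[[0.1,0,0],[0,0,0]],[[0,0,0],[0,0,0]],[[0,0,0],[0,0,0]]]' 1
```

```text
time_s: 40.4
position: [0.508, -0.1319, 0.0575]
tcp_rot: [[1.0, 0.021, -0.003], [0.021, -1.0, 0.001], [-0.003, -0.001, -1.0]]
force: [-6.3, -2.4, 4.5]
opening: 0.007
time_s: 40.7
position: [0.508, -0.1319, 0.0575]
tcp_rot: [[1.0, 0.021, -0.005], [0.021, -1.0, 0.001], [-0.005, -0.001, -1.0]]
force: [-8.0, -1.5, 6.0]
opening: 0.006
time_s: 41.0
position: [0.5081, -0.1318, 0.0575]
tcp_rot: [[1.0, 0.022, -0.007], [0.022, -1.0, 0.001], [-0.007, -0.001, -1.0]]
force: [-10.8, -3.4, 7.2]
opening: 0.004
```

```bash
python3 -m crank '[[[-0.5,0,0],[0,0,0]],[[-0.5,0.2,-0.5],[0,0,0]],[[0,0.5,-2],[0,0,0]],[[0,2,-2],[0,0,0]],[[2,2,0],[0,0,0]],[[1.5,1.5,0],[0,0,0]],[[0,0,0],[0,0,0]],[[0,0,0],[0,0,0]]]' 1; python3 -c "
from h import *
p=sl(-.026,-.084);print(p);go(*p,.0565,1.17)
c=capture('wrist');cv2.imwrite('pics/w9.png',c['pixels'][:,:,::-1])"
```

```text
time_s: 41.8
position: [0.5376, -0.1935, 0.1025]
tcp_rot: [[1.0, 0.02, 0.0], [0.02, -1.0, 0.0], [0.0, -0.0, -1.0]]
force: [-0.4, -0.6, 0.8]
opening: 0.005
[ 0.5394 -0.179 ]
t 41.8 pos [ 0.5376 -0.1935  0.1025] op 0.005 turn [-0.0003 -0.0004 -0.0005] shift(after turn) cm [ 0.21 -1.44  4.6 ] shift(now) [ 0.21 -1.44  4.6 ] F [-0.4 -0.6  0.8]
```

View pics/w9.png

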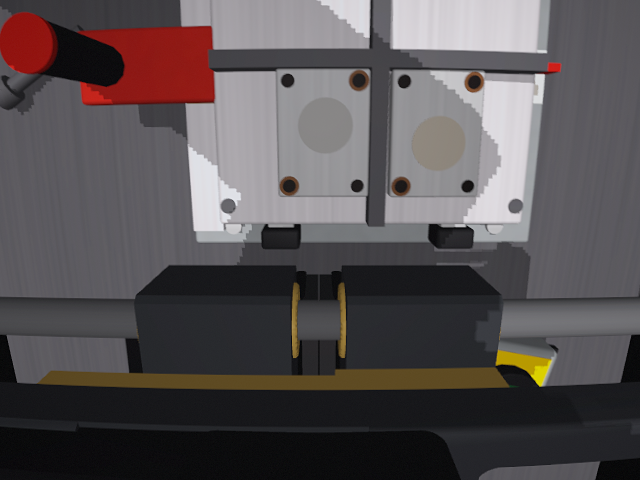

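Both plates look flush and square. Now the y push on the plate in nest a.

```bash
python3 -m crank '[[[0.2,-1.0,1.5],[0,0,0]],[[0,0,2],[0,0,0]],[[0,0,0.9],[0,0,0]],[[0,0,0],[0,0,0]],[[0,0,0],[0,0,0]]]' 1
python3 -m crank '[[[0,-0.5,0],[0,0,0]],[[0,-0.3,0],[0,0,0]],[[0,0,0],[0,0,0]],[[0,0,0],[0,0,0]]]' 1
python3 -m crank '[[[0,-0.3,0],[0,0,0]],[[0,0,0],[0,0,0]],[[0,0,0],[0,0,0]]]' 1
```

```text
time_s: 42.35
position: [0.5392, -0.1833, 0.0587]
tcp_rot: [[1.0, 0.021, -0.0], [0.021, -1.0, 0.0], [-0.0, -0.0, -1.0]]
force: [-0.1, 0.4, -0.8]
opening: 0.006
time_s: 42.75
position: [0.5394, -0.1755, 0.0589]
tcp_rot: [[1.0, 0.021, 0.001], [0.021, -1.0, -0.0], [0.001, 0.0, -1.0]]
force: [0.5, -0.3, 0.2]
opening: 0.005
time_s: 43.05
position: [0.5391, -0.1725, 0.0585]
tcp_rot: [[1.0, 0.021, -0.0], [0.021, -1.0, -0.0], [-0.0, 0.0, -1.0]]
force: [0.3, 0.7, -0.1]
opening: 0.003
```

```bash
python3 -m crank '[[[0,-0.1,0.2],[0,0,0]],[[0,0,0],[0,0,0]],[[0,0,0],[0,0,0]]]' 1
python3 -m crank '[[[0,-0.15,0],[0,0,0]],[[0,0,0],[0,0,0]],[[0,0,0],[0,0,0]]]' 1
python3 -m crank '[[[0,-0.1,0],[0,0,0]],[[0,0,0],[0,0,0]],[[0,0,0],[0,0,0]]]' 1
python3 -m crank '[[[0,-0.1,0],[0,0,0]],[[0,0,0],[0,0,0]],[[0,0,0],[0,0,0]]]' 1
```

```text
time_s: 43.35
position: [0.539, -0.1715, 0.0564]
tcp_rot: [[1.0, 0.02, -0.0], [0.02, -1.0, 0.0], [-0.0, -0.0, -1.0]]
force: [-0.3, 0.9, -0.0]
opening: 0.004
time_s: 43.65
position: [0.5391, -0.1701, 0.0566]
tcp_rot: [[1.0, 0.02, 0.0], [0.02, -1.0, -0.0], [0.0, 0.0, -1.0]]
force: [-0.2, -2.5, -0.4]
opening: 0.002
time_s: 43.95
position: [0.5392, -0.1698, 0.0566]
tcp_rot: [[1.0, 0.021, 0.0], [0.021, -1.0, -0.001], [0.0, 0.001, -1.0]]
force: [-1.1, -4.1, -0.4]
opening: 0.005
time_s: 44.25
position: [0.5393, -0.1695, 0.0567]
tcp_rot: [[1.0, 0.021, 0.001], [0.021, -1.0, -0.002], [0.001, 0.002, -1.0]]
force: [-1.7, -6.7, -0.3]
opening: 0.005
```

```bash
python3 -m crank '[[[0,0.5,0],[0,0,0]],[[0,1,-1],[0,0,0]],[[0,2,-2],[0,0,0]],[[-1,3,-3],[0,0,0]],[[-2,3,0],[0,0,0]],[[-2.5,3,0],[0,0,0]],[[-2.5,2,0],[0,0,0]],[[-1,0,0],[0,0,0]],[[0,0,0],[0,0,0]],[[0,0,0],[0,0,0]]]' -0.38
python3 wl.py .013 100 100 480 298; python3 -c "
from h import *
go(.4485,-.3817,.05,5.5)
c=capture('wrist');cv2.imwrite('pics/w10.png',c['pixels'][:,:,::-1])"
```

```text
time_s: 45.25
position: [0.4525, -0.3142, 0.1169]
tcp_rot: [[1.0, 0.02, 0.001], [0.02, -1.0, 0.0], [0.001, -0.0, -1.0]]
force: [1.2, -0.2, 1.0]
opening: 0.681
plate 1970 [247 125  48  45] [ 0.4225 -0.2585] size [27.  28.8] x yaw 89.2
t 45.3 pos [ 0.4529 -0.3141  0.1168] op 0.685 turn [-0.0001 -0.0007 -0.0747] shift(after turn) cm [-1.09  6.69  6.68] shift(now) [-0.59  6.75  6.68] F [ 0.5 -0.7 -0.2]
```

View pics/w10.png

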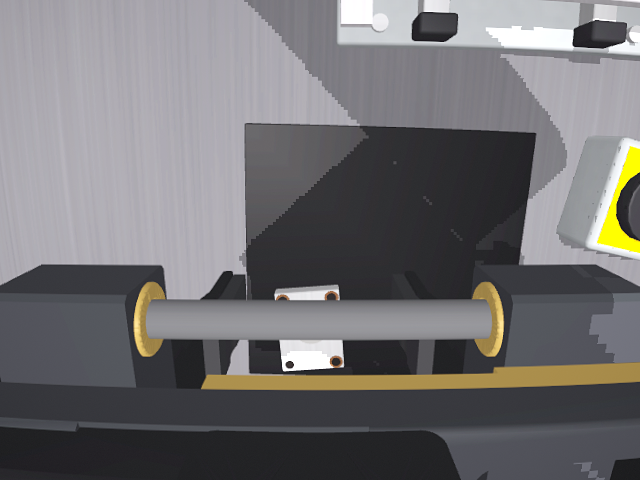

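```bash
python3 -c "
from h import *
c=capture('wrist')
X=cast(c,[[275,289.5],[339,285.5],[344,367],[282,371]],.013)[:,:2];print(X,X.mean(0),np.linalg.norm(X-np.roll(X,1,0),axis=1))
for i,j in((0,1),(3,2)):
  d=X[j]-X[i];print(np.degrees(np.arctan2(d[1],d[0])))
go(*X.mean(0),.05,5)"
```

```text
[[ 0.4258 -0.3519]
 [ 0.4685 -0.3481]
 [ 0.4743 -0.4095]
 [ 0.4304 -0.4137]] [ 0.4497 -0.3808] [0.062  0.0429 0.0617 0.0441]
5.128652492076626
5.521288654863503
t 45.4 pos [ 0.4531 -0.314   0.1167] op 0.689 turn [ 0.0001 -0.0006 -0.0651] shift(after turn) cm [-0.92  6.62  6.67] shift(now) [-0.49  6.67  6.67] F [ 0.3 -0.3  0.5]
```

```bash
python3 -m crank '[[[0,0,0],[0,0,-0.072]],[[-0.3,1.8,0],[0,0,0]],[[-0.4,2.5,1],[0,0,0]],[[-0.3,2.3,2],[0,0,0]],[[0,0,2],[0,0,0]],[[0,0,1.5],[0,0,0]],[[0,0,0],[0,0,0]],[[0,0,0],[0,0,0]]]' -0.38
python3 -c "
from h import *
go(.4492,-.3812,.006,5.4)"
```

```text
time_s: 46.2
position: [0.4483, -0.3812, 0.0513]
tcp_rot: [[0.996, 0.092, -0.0], [0.092, -0.996, 0.001], [-0.0, -0.001, -1.0]]
force: [-0.1, 0.3, -0.1]
opening: 0.687
t 46.2 pos [ 0.4483 -0.3812  0.0513] op 0.687 turn [-0.0007  0.0004 -0.0017] shift(after turn) cm [0.09 0.01 4.53] shift(now) [0.09 0.01 4.53] F [-0.1  0.3 -0.1]
```

```bash
python3 -m crank '[[[0.1,0,1],[0,0,0]],[[0,0,1.5],[0,0,0]],[[0,0,1.2],[0,0,0]],[[0,0,0.6],[0,0,0]],[[0,0,0.15],[0,0,0]],[[0,0,0],[0,0,0]],[[0,0,0],[0,0,0]]]' -0.38
python3 -m crank '[[[0,0,0],[0,0,0]],[[0,0,0],[0,0,0]],[[0,0,0],[0,0,0]],[[0,0,0],[0,0,0]],[[0,0,0],[0,0,0]],[[0,0,0],[0,0,0]],[[0,0,0],[0,0,0]]]' 1
python3 -m crank '[[[0,0,-1],[0,0,0]],[[0,0,-2],[0,0,0]],[[0,0,-3],[0,0,0]],[[0,0,-3],[0,0,0]],[[0,0,0],[0,0,0]],[[0,0,0],[0,0,0]]]' 1
python3 -c "
from h import *
p=sl(-.049,.041);print(p);go(*p,.10,1.17)"
```

```text
time_s: 46.9
position: [0.4494, -0.3817, 0.0073]
tcp_rot: [[0.996, 0.092, 0.0], [0.092, -0.996, -0.001], [0.0, 0.001, -1.0]]
force: [0.4, 0.0, 0.8]
opening: 0.689
time_s: 47.6
position: [0.449, -0.3815, 0.0074]
tcp_rot: [[0.996, 0.092, -0.0], [0.092, -0.996, -0.0], [-0.0, 0.0, -1.0]]
force: [-2.5, 0.6, 4.5]
opening: 0.499
time_s: 48.2
position: [0.4493, -0.3813, 0.0973]
tcp_rot: [[0.996, 0.092, 0.001], [0.092, -0.996, -0.001], [0.001, 0.001, -1.0]]
force: [-0.4, -0.6, -3.5]
opening: 0.499
[ 0.5139 -0.0545]
t 48.2 pos [ 0.4493 -0.3813  0.0973] op 0.499 turn [ 0.0006 -0.0007  0.0719] shift(after turn) cm [  7.12 -32.54  -0.27] shift(now) [  9.44 -31.94  -0.29] F [-0.4 -0.6 -3.5]
```

```bash
python3 -m crank '[[[0,0,-1],[0,0,0.072]],[[1,-1.5,-1],[0,0,0]],[[1.5,-2.5,0],[0,0,0]],[[1.5,-3,0],[0,0,0]],[[1.5,-3.5,0],[0,0,0]],[[1.6,-3.5,0],[0,0,0]],[[0,-3.5,0],[0,0,0]],[[0,-3.5,0],[0,0,0]],[[0,-3.5,0],[0,0,0]],[[0,-3.5,0],[0,0,0]],[[0,-2.5,0],[0,0,0]],[[0,-1.5,0],[0,0,0]]]' 1
python3 -m crank '[[[0,-0.5,1],[0,0,0]],[[0,0,1.5],[0,0,0]],[[0,0,1.5],[0,0,0]],[[0,0,0.5],[0,0,0]],[[0,0,0],[0,0,0]],[[0,0,0],[0,0,0]]]' 1
python3 -c "
from h import *
p=sl(-.049,.041);print(p);go(*p,.057,1.17)"
```

```text
time_s: 49.4
position: [0.5121, -0.0566, 0.1161]
tcp_rot: [[1.0, 0.024, -0.003], [0.024, -1.0, 0.002], [-0.003, -0.002, -1.0]]
force: [0.4, -0.6, -2.7]
opening: 0.501
time_s: 50.0
position: [0.5138, -0.0556, 0.072]
tcp_rot: [[1.0, 0.02, 0.0], [0.02, -1.0, -0.0], [0.0, 0.0, -1.0]]
force: [-0.5, 0.6, -1.5]
opening: 0.496
[ 0.5139 -0.0545]
t 50.0 pos [ 0.5138 -0.0556  0.072 ] op 0.496 turn [ 0.0001 -0.0002 -0.0007] shift(after turn) cm [ 0.01 -0.11  1.5 ] shift(now) [ 0.01 -0.11  1.5 ] F [-0.5  0.6 -1.5]
```

```bash
python3 -m crank '[[[0,0,0.8],[0,0,0]],[[0,0,0.5],[0,0,0]],[[0,0.2,0.1],[0,0,0]],[[0,0.2,0],[0,0,0]],[[0,0,0],[0,0,0]],[[0,0,0],[0,0,0]]]' 1
python3 -m crank '[[[0,0.1,0],[0,0,0]],[[0,0,0],[0,0,0]],[[0,0,0],[0,0,0]]]' 1
python3 -m crank '[[[0,0.1,0],[0,0,0]],[[0,0,0],[0,0,0]],[[0,0,0],[0,0,0]]]' 1
python3 -m crank '[[[0,0.1,0],[0,0,0]],[[0,0,0],[0,0,0]],[[0,0,0],[0,0,0]]]' 1
```

```text
time_s: 50.6
position: [0.5138, -0.0592, 0.0582]
tcp_rot: [[1.0, 0.02, 0.0], [0.02, -1.0, -0.0], [0.0, 0.0, -1.0]]
force: [-1.0, -0.2, -2.0]
opening: 0.505
time_s: 50.9
position: [0.5137, -0.0601, 0.0581]
tcp_rot: [[1.0, 0.02, 0.0], [0.02, -1.0, -0.0], [0.0, 0.0, -1.0]]
force: [0.5, 0.7, -3.2]
opening: 0.497
time_s: 51.2
position: [0.5136, -0.0609, 0.0581]
tcp_rot: [[1.0, 0.02, -0.0], [0.02, -1.0, 0.0], [-0.0, -0.0, -1.0]]
force: [0.5, 1.1, -1.2]
opening: 0.498
time_s: 51.5
position: [0.5135, -0.0612, 0.058]
tcp_rot: [[1.0, 0.02, -0.0], [0.02, -1.0, 0.001], [-0.0, -0.001, -1.0]]
force: [0.9, 4.2, -1.2]
opening: 0.503
```

```bash
python3 -m crank '[[[0,-0.05,0.2],[0,0,0]],[[0,0,0.15],[0,0,0]],[[0,0,0],[0,0,0]],[[0,0,0],[0,0,0]]]' 1
python3 -m crank '[[[0,0,0.05],[0,0,0]],[[0,0,0],[0,0,0]],[[0,0,0],[0,0,0]]]' 1
```

```text
time_s: 51.9
position: [0.5134, -0.0612, 0.0544]
tcp_rot: [[1.0, 0.02, -0.001], [0.02, -1.0, 0.001], [-0.0, -0.001, -1.0]]
force: [1.2, 5.1, -1.3]
opening: 0.5
time_s: 52.2
position: [0.5134, -0.0612, 0.0544]
tcp_rot: [[1.0, 0.02, -0.0], [0.02, -1.0, 0.001], [-0.0, -0.001, -1.0]]
force: [-0.1, 5.9, 3.2]
opening: 0.497
```

```bash
python3 -m crank '[[[0,0,0],[0,0,0]],[[0,0,0],[0,0,0]],[[0,0,0],[0,0,0]],[[0,0,-0.5],[0,0,0]],[[0,0,-1.5],[0,0,0]],[[0,0,-1.5],[0,0,0]],[[0,0,-1],[0,0,0]],[[0,0,0],[0,0,0]]]' -0.16
python3 -m crank '[[[-2,0,0],[0,0,0]],[[-1.8,-0.1,0],[0,0,0]],[[0,0,0],[0,0,0]],[[0,0,0],[0,0,0]],[[0,0,0],[0,0,0]],[[0,0,0],[0,0,0]]]' 1
python3 -c "
from h import *
p=sl(-.086,.036);print(p);go(*p,.0565,1.17)
c=capture('wrist');cv2.imwrite('pics/w11.png',c['pixels'][:,:,::-1])"
```

```text
time_s: 53.0
position: [0.5148, -0.062, 0.1005]
tcp_rot: [[1.0, 0.02, 0.003], [0.02, -1.0, -0.001], [0.003, 0.001, -1.0]]
force: [-0.3, 0.3, 0.1]
opening: 0.578
time_s: 53.6
position: [0.4769, -0.0616, 0.099]
tcp_rot: [[1.0, 0.021, 0.001], [0.021, -1.0, -0.0], [0.001, 0.0, -1.0]]
force: [0.1, -0.8, 0.2]
opening: 0.12
[ 0.477  -0.0603]
t 53.6 pos [ 0.4769 -0.0616  0.099 ] op 0.12 turn [ 0.0005 -0.0013  0.0001] shift(after turn) cm [ 0.01 -0.14  4.25] shift(now) [ 0.01 -0.14  4.25] F [ 0.1 -0.8  0.2]
```

View pics/w11.png

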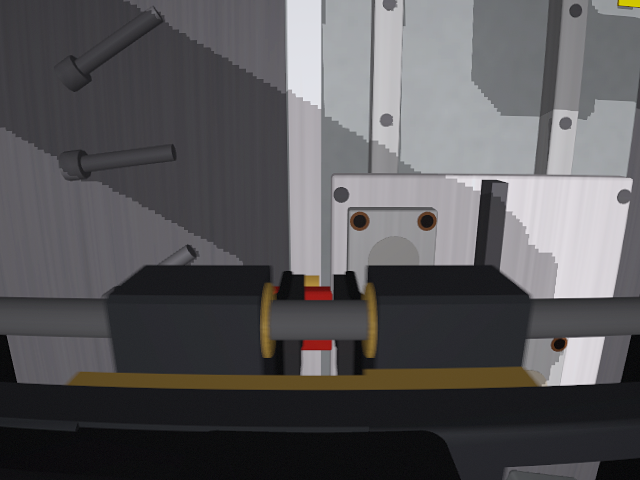

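```bash
python3 -m crank '[[[-0.3,-0.14,0],[0,0,0]],[[0,0,1.2],[0,0,0]],[[0,0,1.5],[0,0,0]],[[0,0,1],[0,0,0]],[[0,0,0.4],[0,0,0]],[[0,0,0],[0,0,0]],[[0,0,0],[0,0,0]]]' 1
python3 -m crank '[[[0.3,0,0],[0,0,0]],[[0.3,0,0],[0,0,0]],[[0.3,0,0],[0,0,0]],[[0,0,0],[0,0,0]],[[0,0,0],[0,0,0]]]' 1
python3 -m crank '[[[0.3,0,0],[0,0,0]],[[0.3,0,0],[0,0,0]],[[0,0,0],[0,0,0]],[[0,0,0],[0,0,0]]]' 1
```

```text
time_s: 54.35
position: [0.4728, -0.06, 0.0582]
tcp_rot: [[1.0, 0.02, 0.0], [0.02, -1.0, -0.0], [0.0, 0.0, -1.0]]
force: [0.4, -0.6, -0.3]
opening: 0.004
time_s: 54.85
position: [0.4818, -0.0598, 0.0582]
tcp_rot: [[1.0, 0.021, 0.0], [0.021, -1.0, -0.0], [0.0, 0.0, -1.0]]
force: [-0.3, 0.2, -0.6]
opening: 0.006
time_s: 55.25
position: [0.4869, -0.0593, 0.0579]
tcp_rot: [[1.0, 0.02, -0.001], [0.02, -1.0, 0.001], [-0.001, -0.001, -1.0]]
force: [-3.1, 2.2, 2.7]
opening: 0.004
```

```bash
python3 -m crank '[[[-0.4,0,0],[0,0,0]],[[0,-0.1,0.15],[0,0,0]],[[0,0,0],[0,0,0]],[[0.4,0,0],[0,0,0]],[[0,0,0],[0,0,0]],[[0,0,0],[0,0,0]]]' 1
python3 -m crank '[[[0.3,0,0],[0,0,0]],[[0,0,0],[0,0,0]],[[0,0,0],[0,0,0]]]' 1
python3 -m crank '[[[0.3,0,0],[0,0,0]],[[0,0,0],[0,0,0]],[[0,0,0],[0,0,0]]]' 1
python3 -m crank '[[[0.3,0,0],[0,0,0]],[[0,0,0],[0,0,0]],[[0,0,0],[0,0,0]]]' 1
```

```text
time_s: 55.85
position: [0.4882, -0.0588, 0.0566]
tcp_rot: [[1.0, 0.02, 0.001], [0.02, -1.0, -0.0], [0.001, 0.0, -1.0]]
force: [0.5, -0.9, 0.5]
opening: 0.004
time_s: 56.15
position: [0.4899, -0.0584, 0.0565]
tcp_rot: [[1.0, 0.02, -0.001], [0.02, -1.0, 0.0], [-0.001, -0.0, -1.0]]
force: [-2.2, 0.6, 1.5]
opening: 0.006
time_s: 56.45
position: [0.4941, -0.0586, 0.0565]
tcp_rot: [[1.0, 0.02, 0.001], [0.02, -1.0, -0.0], [0.001, 0.0, -1.0]]
force: [-1.6, 0.9, -0.3]
opening: 0.004
time_s: 56.75
position: [0.497, -0.0585, 0.0565]
tcp_rot: [[1.0, 0.02, 0.001], [0.02, -1.0, -0.0], [0.001, 0.0, -1.0]]
force: [-1.6, 0.8, -1.3]
opening: 0.007
```

```bash
python3 -m crank '[[[0.3,0,0],[0,0,0]],[[0.3,0,0],[0,0,0]],[[0,0,0],[0,0,0]],[[0,0,0],[0,0,0]]]' 1
python3 -m crank '[[[0.2,0,0],[0,0,0]],[[0,0,0],[0,0,0]],[[0,0,0],[0,0,0]]]' 1
python3 -m crank '[[[0.15,0,0],[0,0,0]],[[0,0,0],[0,0,0]],[[0,0,0],[0,0,0]]]' 1
python3 -m crank '[[[0.15,0,0],[0,0,0]],[[0,0,0],[0,0,0]],[[0,0,0],[0,0,0]]]' 1
```

```text
time_s: 57.15
position: [0.5036, -0.0586, 0.0566]
tcp_rot: [[1.0, 0.02, 0.002], [0.02, -1.0, -0.001], [0.002, 0.001, -1.0]]
force: [-0.7, -0.3, -0.4]
opening: 0.007
time_s: 57.45
position: [0.5043, -0.0583, 0.0566]
tcp_rot: [[1.0, 0.02, -0.0], [0.02, -1.0, 0.0], [-0.0, -0.0, -1.0]]
force: [-2.7, -0.4, 2.5]
opening: 0.004
time_s: 57.75
position: [0.506, -0.0582, 0.0566]
tcp_rot: [[1.0, 0.02, -0.0], [0.02, -1.0, 0.0], [-0.0, -0.0, -1.0]]
force: [-3.5, 0.3, 1.1]
opening: -0.001
time_s: 58.05
position: [0.5061, -0.0581, 0.0565]
tcp_rot: [[1.0, 0.021, -0.003], [0.021, -1.0, 0.0], [-0.003, -0.001, -1.0]]
force: [-5.8, -1.1, 3.4]
opening: 0.004
```

```bash
python3 -m crank '[[[0.15,0,0],[0,0,0]],[[0,0,0],[0,0,0]],[[0,0,0],[0,0,0]]]' 1
python3 -m crank '[[[0.15,0,0],[0,0,0]],[[0,0,0],[0,0,0]],[[0,0,0],[0,0,0]]]' 1
python3 -m crank '[[[-0.5,0,0],[0,0,0]],[[-0.5,0,0],[0,0,0]],[[-0.3,0,-1],[0,0,0]],[[0,0,-2],[0,0,0]],[[0,0,-3],[0,0,0]],[[0,0,-3],[0,0,0]],[[-2,0,0],[0,0,0]],[[0,0,0],[0,0,0]],[[0,0,0],[0,0,0]]]' 1; python3 look.py L3; python3 -c "
from h import *
c=capture('wrist');cv2.imwrite('pics/w12.png',c['pixels'][:,:,::-1])"
```

```text
time_s: 58.35
position: [0.5062, -0.0579, 0.0564]
tcp_rot: [[1.0, 0.021, -0.006], [0.021, -1.0, 0.001], [-0.006, -0.001, -1.0]]
force: [-8.5, -1.7, 7.0]
opening: 0.003
time_s: 58.65
position: [0.5063, -0.0578, 0.0564]
tcp_rot: [[1.0, 0.022, -0.009], [0.022, -1.0, 0.001], [-0.009, -0.001, -1.0]]
force: [-10.0, -2.2, 7.9]
opening: 0.001
time_s: 59.55
position: [0.4781, -0.0589, 0.147]
tcp_rot: [[1.0, 0.02, 0.002], [0.02, -1.0, -0.0], [0.002, 0.0, -1.0]]
force: [-0.6, -0.5, 0.5]
opening: 0.003
```

View pics/L3.png

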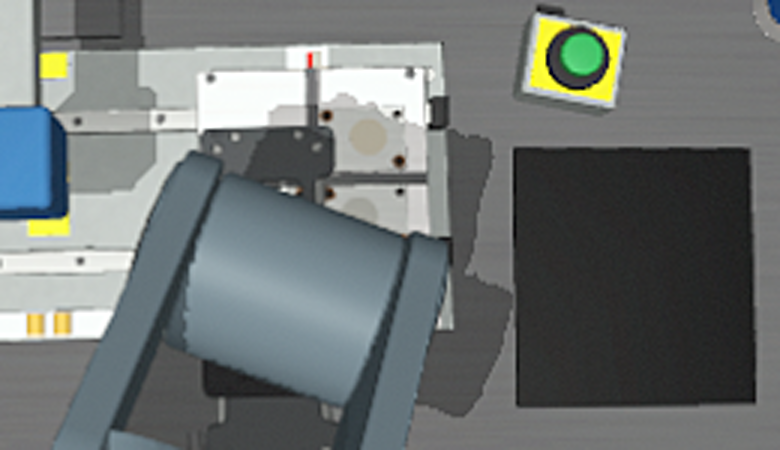

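View pics/w12.png

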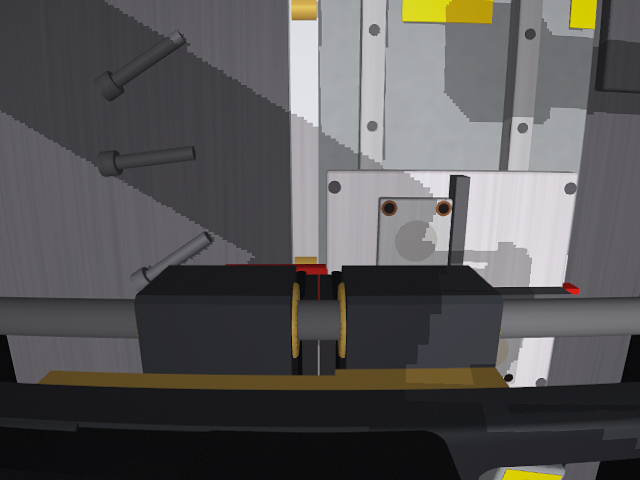

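```bash
python3 -m crank '[[[0,0,0],[0.1,0,0]],[[0,0,0],[0.1,0,0]],[[0,0,0],[0,0,0]],[[0,0,0],[0,0,0]]]' 1
python3 -c "
from h import *
go(.536,-.010,.11,1.17);go(.536,-.010,.0555,1.17)
c=capture('scene');cv2.imwrite('pics/s8.png',c['pixels'][100:400,150:550,::-1])"
```

```text
time_s: 60.05
position: [0.4777, -0.0594, 0.1459]
tcp_rot: [[1.0, 0.018, -0.005], [0.019, -0.98, 0.197], [-0.001, -0.198, -0.98]]
force: [-0.6, -0.1, -0.4]
opening: 0.007
t 60.05 pos [ 0.4777 -0.0594  0.1459] op 0.007 turn [-0.1988  0.0011 -0.0017] shift(after turn) cm [ 5.93 -4.82  3.59] shift(now) [ 5.93 -4.03  4.47] F [-0.6 -0.1 -0.4]
t 60.05 pos [ 0.4777 -0.0594  0.1459] op 0.007 turn [-0.1988  0.0011 -0.0017] shift(after turn) cm [ 5.93 -4.82  9.04] shift(now) [ 5.94 -2.95  9.81] F [-0.6 -0.1 -0.4]
```

View pics/s8.png

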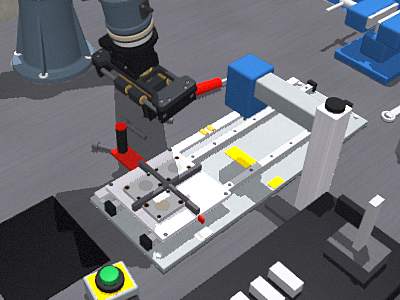

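```bash
python3 -m crank '[[[1.4,-1,0.5],[0,0,0]],[[1.5,-1,1],[0,0,0]],[[1.5,-1,1.5],[0,0,0]],[[1.5,-1,1.4],[0,0,0]],[[0,0,0],[0,0,0]],[[0,0,0],[0,0,0]]]' 1
python3 -c "
from h import *
go(.536,-.010,.0565,1.17)"
```

```text
time_s: 60.7
position: [0.5349, -0.0086, 0.1111]
tcp_rot: [[1.0, 0.022, -0.006], [0.023, -0.98, 0.198], [-0.001, -0.198, -0.98]]
force: [-0.5, -0.2, -0.5]
opening: 0.004
t 60.7 pos [ 0.5349 -0.0086  0.1111] op 0.004 turn [-0.1996  0.0017  0.0024] shift(after turn) cm [0.11 0.14 5.46] shift(now) [0.12 1.22 5.33] F [-0.5 -0.2 -0.5]
```

```bash
python3 -m crank '[[[0.1,0.4,1.5],[0,0,0]],[[0,0.4,2],[0,0,0]],[[0,0.3,1.3],[0,0,0]],[[0,0.1,0.5],[0,0,0]],[[0,0,0],[0,0,0]],[[0,0,0],[0,0,0]]]' 1
python3 -c "
from h import *
go(.536,-.0205,.0562,1.17)
c=capture('wrist');cv2.imwrite('pics/w13.png',c['pixels'][:,:,::-1])"
```

```text
time_s: 61.3
position: [0.5368, -0.0111, 0.0575]
tcp_rot: [[1.0, 0.02, -0.003], [0.02, -0.98, 0.198], [0.001, -0.198, -0.98]]
force: [-0.7, 0.2, 1.3]
opening: 0.006
t 61.3 pos [ 0.5368 -0.0111  0.0575] op 0.006 turn [-0.1997 -0.0006 -0.0001] shift(after turn) cm [-0.1   0.93  0.13] shift(now) [-0.1   0.94 -0.06] F [-0.7  0.2  1.3]
```

View pics/w13.png

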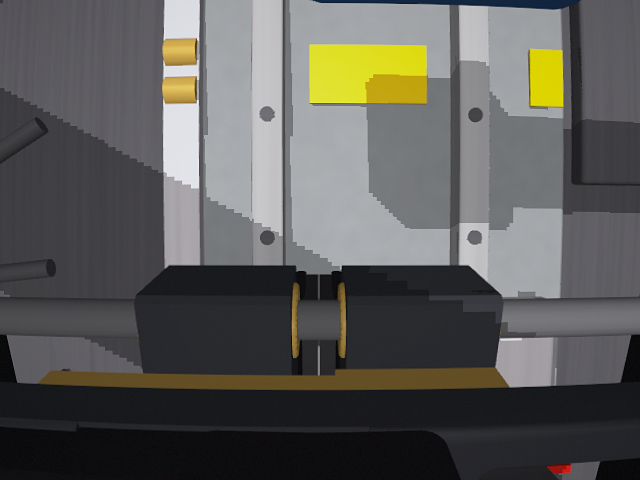

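```bash
python3 -m crank '[[[0,0.4,0],[0,0,0]],[[0,0.3,-0.06],[0,0,0]],[[0,0,0],[0,0,0]],[[0,0,0],[0,0,0]]]' 1
python3 -m crank '[[[0,0.2,-0.04],[0,0,0]],[[0,0,0],[0,0,0]],[[0,0,0],[0,0,0]]]' 1
python3 -m crank '[[[0,0.15,-0.03],[0,0,0]],[[0,0,0],[0,0,0]],[[0,0,0],[0,0,0]]]' 1
python3 -m crank '[[[0,0.15,-0.03],[0,0,0]],[[0,0,0],[0,0,0]],[[0,0,0],[0,0,0]]]' 1
```

```text
time_s: 61.75
position: [0.5369, -0.0182, 0.0564]
tcp_rot: [[1.0, 0.02, -0.004], [0.02, -0.98, 0.199], [0.0, -0.199, -0.98]]
force: [-0.4, -0.2, -0.0]
opening: 0.003
time_s: 62.05
position: [0.5366, -0.0197, 0.0562]
tcp_rot: [[1.0, 0.02, -0.005], [0.02, -0.98, 0.199], [-0.0, -0.199, -0.98]]
force: [0.1, 1.1, 0.5]
opening: 0.006
time_s: 62.35
position: [0.5364, -0.0202, 0.0563]
tcp_rot: [[1.0, 0.019, -0.005], [0.02, -0.979, 0.201], [-0.001, -0.201, -0.98]]
force: [0.8, 5.0, 1.1]
opening: 0.003
time_s: 62.65
position: [0.5363, -0.0206, 0.0563]
tcp_rot: [[1.0, 0.019, -0.005], [0.019, -0.979, 0.203], [-0.002, -0.203, -0.979]]
force: [2.6, 7.7, 0.7]
opening: 0.005
```

```bash
python3 -m crank '[[[0,-0.5,0],[0,0,0]],[[0,-0.5,-0.5],[0,0,0]],[[0,0,-2],[0,0,0]],[[0,0,-3],[0,0,0]],[[0,0,-3],[0,0,0]],[[0,0,-3],[-0.1,0,0]],[[-2,1,0],[-0.1,0,0]],[[-3,1,0],[0,0,0]],[[-3,1,0],[0,0,0]],[[-3,2,0],[0,0,0]],[[0,0,0],[0,0,0]],[[0,0,0],[0,0,0]]]' 1; python3 -c "
from h import *
go(.42,-.2,.2,91.17)
c=capture('top')
cv2.imwrite('pics/t9.png',cv2.resize(c['pixels'][175:285,290:400,::-1],None,fx=5,fy=5,interpolation=cv2.INTER_CUBIC))
c=capture('scene')
cv2.imwrite('pics/s9.png',cv2.resize(c['pixels'][230:370,230:410,::-1],None,fx=4,fy=4,interpolation=cv2.INTER_CUBIC))"
```

```text
time_s: 63.85
position: [0.4286, -0.089, 0.1706]
tcp_rot: [[1.0, 0.019, 0.002], [0.019, -1.0, -0.001], [0.002, 0.001, -1.0]]
force: [0.9, -0.3, 0.1]
opening: 0.001
t 63.85 pos [ 0.4286 -0.089   0.1706] op 0.001 turn [ 0.0023 -0.0005 -1.5726] shift(after turn) cm [-11.08  -1.08  -2.94] shift(now) [-1.06 11.09 -2.93] F [ 0.9 -0.3  0.1]
```

View pics/t9.png

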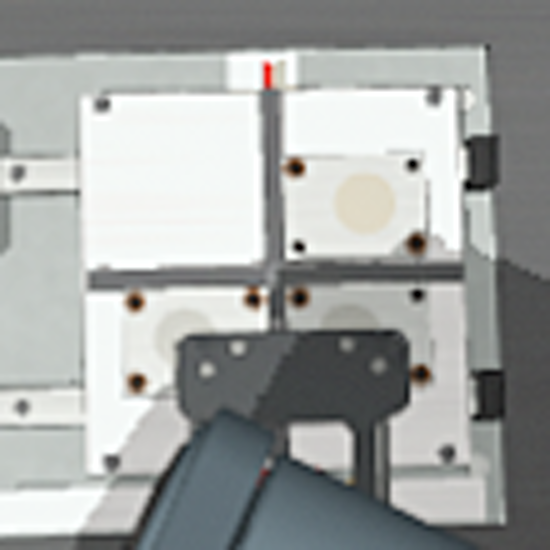

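View pics/s9.png

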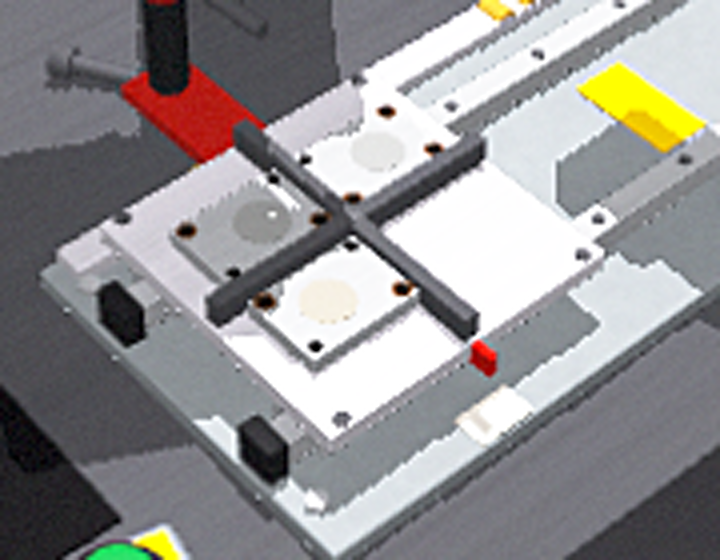

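```bash
python3 -c "
from h import *
c=capture('top')
cv2.imwrite('pics/t10.png',cv2.resize(c['pixels'][195:255,325:385,::-1],None,fx=10,fy=10,interpolation=cv2.INTER_NEAREST))
ctr=np.array([.5642,-.0955])
def o(a,b,z):return np.append(ctr+a*EX+b*EY,z)
q=proj(c,[o(.004,-.034,.064),o(.004,-.034,.06),o(-.004,-.034,.064),o(.048,-.034,.06),o(.026,-.004,.06),o(.026,-.064,.06),o(-.048,-.034,.06),o(.026,.004,.064),o(.026,-.004,.064)])
print((q-[325,195])*10)
"
```

```text
[[364.1923 319.8727]
 [362.3874 322.0244]
 [365.4581 358.5311]
 [355.3863 111.3245]
 [214.2954 219.7711]
 [503.1249 213.1783]
 [370.4884 573.2209]
 [176.7184 218.1039]
 [215.4909 217.2024]]
```

View pics/t10.png

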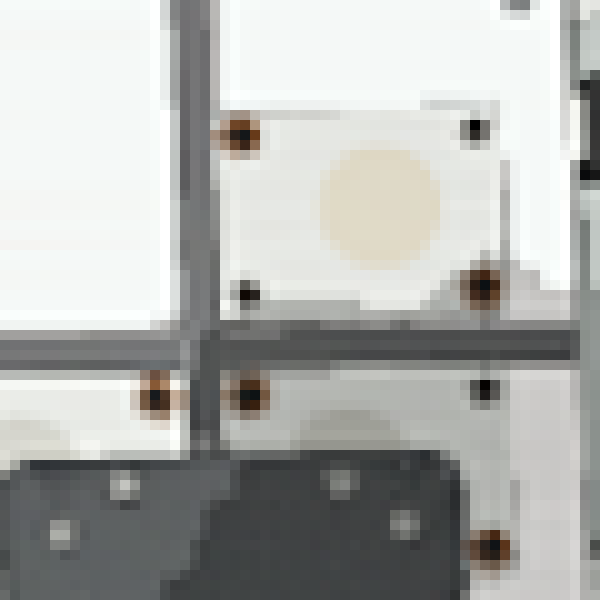

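```bash
python3 -c "
from h import *
go(.564,-.16,.15,1.17)"
python3 -m crank '[[[0,1,0],[0,0,0]],[[2,1.5,0],[0,0,0]],[[3,2,0],[0,0,0]],[[3.5,2,0.5],[0,0,0]],[[3,0.8,1],[0,0,0]],[[2,0,0.6],[0,0,0]],[[0,0,0],[0,0,0]],[[0,0,0],[0,0,0]],[[0,0,0],[0,0,0]]]' 1
python3 -c "
from h import *
s=read_state();print(s['position'])
c=capture('wrist')
cv2.imwrite('pics/w14.png',cv2.resize(c['pixels'][0:270,130:510,::-1],None,fx=2.1,fy=2.1,interpolation=cv2.INTER_CUBIC))"
```

```text
t 64.0 pos [ 0.4296 -0.0884  0.1703] op 0.01 turn [ 0.0009 -0.0018  0.0005] shift(after turn) cm [13.3   7.43  2.03] shift(now) [13.29  7.43  2.06] F [-0.1  0.9  0.4]
time_s: 64.9
position: [0.5636, -0.1581, 0.1488]
tcp_rot: [[1.0, 0.021, -0.001], [0.021, -1.0, 0.0], [-0.001, -0.0, -1.0]]
force: [1.4, 0.2, -0.2]
opening: 0.006
[ 0.5636 -0.1581  0.1488]
```

View pics/w14.png

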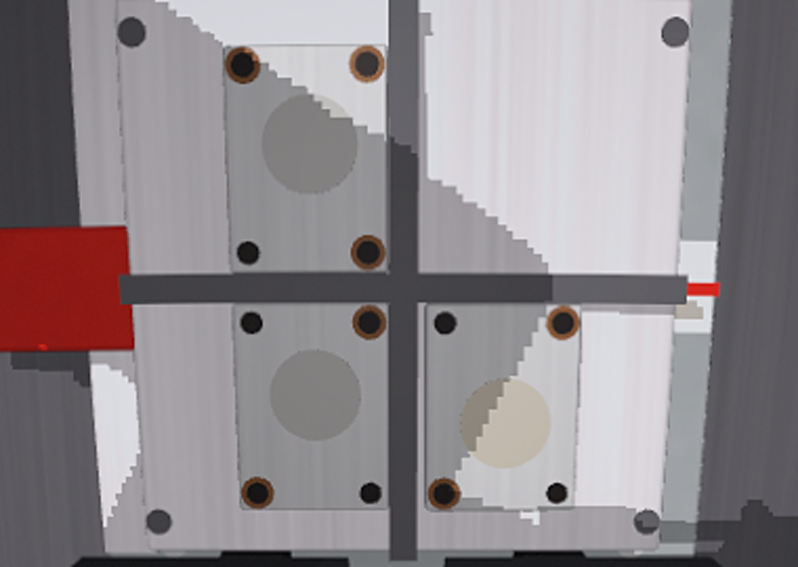

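```bash
cat > gap.py <<'E'
from h import *
c=capture('wrist');g=cv2.cvtColor(c['pixels'],cv2.COLOR_RGB2GRAY)
cv2.imwrite('pics/w15.png',cv2.resize(g[125:255,290:360],None,fx=6,fy=6,interpolation=cv2.INTER_NEAREST)[:600])
for r in (170,185,200,215,230): print(r,g[r,300:350].tolist())
E
python3 gap.py
```

```text
170 [148, 150, 152, 150, 149, 149, 149, 149, 149, 150, 150, 150, 152, 149, 122, 63, 68, 68, 69, 68, 69, 69, 69, 69, 69, 69, 69, 64, 93, 166, 162, 156, 76, 130, 148, 147, 148, 150, 150, 150, 148, 148, 148, 149, 148, 147, 147, 147, 146, 146]
185 [130, 141, 152, 149, 149, 147, 148, 148, 148, 147, 147, 149, 149, 148, 122, 63, 68, 68, 69, 69, 69, 69, 68, 69, 69, 69, 68, 65, 92, 166, 163, 158, 76, 130, 147, 146, 148, 150, 148, 148, 147, 147, 147, 147, 148, 147, 146, 145, 145, 145]
200 [146, 147, 148, 148, 147, 147, 147, 147, 146, 146, 146, 147, 148, 146, 123, 63, 67, 68, 68, 68, 68, 68, 68, 67, 68, 68, 66, 69, 108, 166, 163, 160, 76, 131, 146, 145, 147, 148, 147, 146, 146, 145, 145, 146, 147, 145, 144, 144, 142, 137]
215 [143, 146, 147, 147, 146, 146, 145, 145, 144, 144, 144, 145, 145, 147, 124, 63, 66, 67, 67, 68, 67, 67, 67, 67, 67, 67, 66, 69, 108, 165, 164, 161, 77, 132, 145, 144, 145, 146, 145, 145, 144, 144, 144, 145, 145, 144, 143, 142, 140, 142]
230 [144, 147, 144, 79, 12, 16, 18, 16, 28, 93, 145, 145, 144, 145, 125, 64, 65, 67, 66, 66, 67, 67, 66, 67, 67, 67, 64, 68, 108, 166, 164, 161, 77, 130, 140, 79, 63, 67, 63, 42, 14, 20, 18, 38, 76, 67, 72, 129, 196, 196]
```

View pics/w15.png

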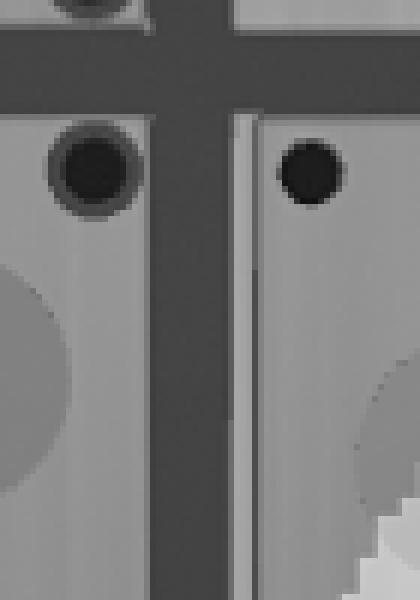

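```bash
python3 -c "
from h import *
p=sl(.070,-.037);print(p);go(*p,.10,1.17)"
```

```text
[ 0.6344 -0.1301]
t 65.0 pos [ 0.5638 -0.1582  0.1493] op 0.008 turn [-0.0001  0.0005  0.    ] shift(after turn) cm [ 7.12 -2.67  4.93] shift(now) [ 7.13 -2.67  4.92] F [-0.4  0.1  0.1]
```

```bash
python3 -m crank '[[[2,-0.7,0],[0,0,0]],[[2.5,-1,0],[0,0,0]],[[2.6,-1,0.5],[0,0,0]],[[0,0,1.5],[0,0,0]],[[0,0,2],[0,0,0]],[[0,0,2.5],[0,0,0]],[[0,0,2],[0,0,0]],[[0,0,0.6],[0,0,0]],[[0,0,0],[0,0,0]],[[0,0,0],[0,0,0]]]' 1
python3 -m crank '[[[-0.5,0,0.15],[0,0,0]],[[-0.3,0,0],[0,0,0]],[[0,0,0],[0,0,0]],[[0,0,0],[0,0,0]]]' 1
python3 -m crank '[[[-0.2,0,0],[0,0,0]],[[0,0,0],[0,0,0]],[[0,0,0],[0,0,0]]]' 1
python3 -m crank '[[[-0.2,0,0],[0,0,0]],[[0,0,0],[0,0,0]],[[0,0,0],[0,0,0]]]' 1
```

```text
time_s: 66.0
position: [0.6353, -0.1304, 0.0588]
tcp_rot: [[1.0, 0.02, 0.001], [0.02, -1.0, -0.001], [0.001, 0.001, -1.0]]
force: [-0.2, -0.1, 0.3]
opening: 0.009
time_s: 66.4
position: [0.6272, -0.1303, 0.0569]
tcp_rot: [[1.0, 0.02, 0.001], [0.02, -1.0, -0.0], [0.001, 0.0, -1.0]]
force: [-0.5, -0.3, 0.6]
opening: 0.009
time_s: 66.7
position: [0.6251, -0.1302, 0.0564]
tcp_rot: [[1.0, 0.02, 0.0], [0.02, -1.0, 0.0], [0.0, -0.0, -1.0]]
force: [-0.8, -0.4, -0.2]
opening: 0.005
time_s: 67.0
position: [0.6233, -0.1304, 0.0565]
tcp_rot: [[1.0, 0.02, 0.0], [0.02, -1.0, -0.0], [0.0, 0.0, -1.0]]
force: [0.7, 0.1, -0.0]
opening: 0.006
```

```bash
python3 -m crank '[[[-0.15,0,0],[0,0,0]],[[0,0,0],[0,0,0]],[[0,0,0],[0,0,0]]]' 1
python3 -m crank '[[[-0.1,0,0],[0,0,0]],[[0,0,0],[0,0,0]],[[0,0,0],[0,0,0]]]' 1
python3 -m crank '[[[-0.1,0,0],[0,0,0]],[[0,0,0],[0,0,0]],[[0,0,0],[0,0,0]]]' 1
python3 -m crank '[[[-0.1,0,0],[0,0,0]],[[0,0,0],[0,0,0]],[[0,0,0],[0,0,0]]]' 1
```

```text
time_s: 67.3
position: [0.6219, -0.1304, 0.0565]
tcp_rot: [[1.0, 0.02, 0.001], [0.02, -1.0, -0.0], [0.001, 0.0, -1.0]]
force: [1.6, -0.0, -1.0]
opening: 0.006
time_s: 67.6
position: [0.6219, -0.1304, 0.0568]
tcp_rot: [[1.0, 0.02, 0.003], [0.02, -1.0, -0.001], [0.003, 0.001, -1.0]]
force: [5.1, 1.6, -1.2]
opening: 0.006
time_s: 67.9
position: [0.6218, -0.1305, 0.0571]
tcp_rot: [[1.0, 0.02, 0.005], [0.02, -1.0, -0.001], [0.005, 0.001, -1.0]]
force: [6.6, 0.9, -1.2]
opening: 0.005
time_s: 68.2
position: [0.6217, -0.1305, 0.0574]
tcp_rot: [[1.0, 0.02, 0.007], [0.02, -1.0, -0.001], [0.007, 0.001, -1.0]]
force: [7.4, 1.3, -1.3]
opening: 0.005
```

```bash
cat > cp.py <<'E'
from h import *
s=read_state();F=np.array(s['force']);M=np.array(s['moment']);r0=np.cross(F,M)/(F@F)
print("F",F,"M",M,"F.M",F@M,"r0",r0)
for z in(-.20,-.18,-.17,-.16,-.10,-.05):
  l=(z-r0[2])/F[2]; print(z,r0+l*F)
for x in(-.0095,-.008):
  l=(x-r0[0])/F[0]; print('x',r0+l*F)
print(s['position'],s['tcp_rot'][2])
E
python3 cp.py; python3 -c "
from h import *
c=capture('wrist')
cv2.imwrite('pics/w16.png',c['pixels'][:,:,::-1])
c=capture('scene')
cv2.imwrite('pics/s16.png',cv2.resize(c['pixels'][200:370,230:430,::-1],None,fx=4,fy=3.5,interpolation=cv2.INTER_CUBIC))
"
```

```text
F [ 7.3944  1.3455 -1.2987] M [ 0.2446 -1.3121 -0.0122] F.M 0.0591978584498159 r0 [-0.0296 -0.0039 -0.1724]
-0.2 [ 0.1274  0.0247 -0.2   ]
-0.18 [ 0.0135  0.0039 -0.18  ]
-0.17 [-0.0434 -0.0064 -0.17  ]
-0.16 [-0.1004 -0.0168 -0.16  ]
-0.1 [-0.442 -0.079 -0.1  ]
-0.05 [-0.7267 -0.1308 -0.05  ]
x [-0.0095 -0.0003 -0.176 ]
x [-0.008   0.     -0.1762]
[ 0.6217 -0.1305  0.0574] [ 0.007   0.0011 -1.    ]
```

View pics/w16.png

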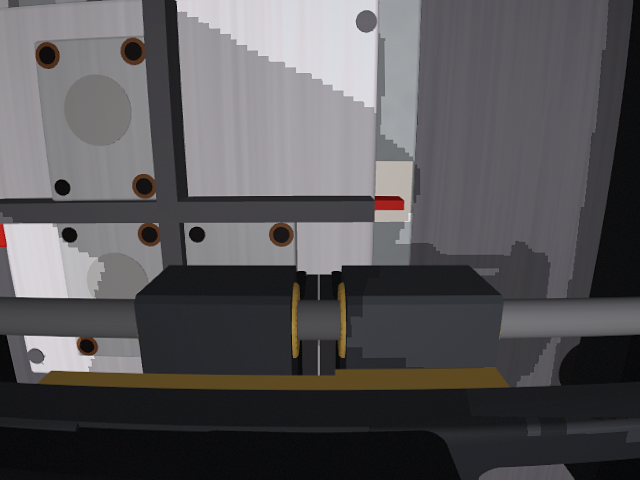

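View pics/s16.png

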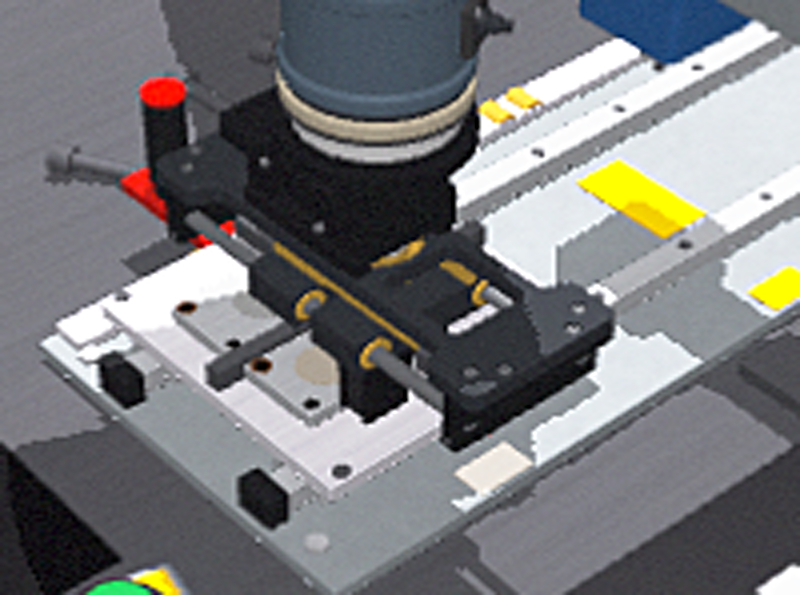

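```bash
python3 -m crank '[[[0.5,0,0],[0,0,0]],[[0.5,0,-0.5],[0,0,0]],[[0,0,-2],[0,0,0]],[[-1,0.5,-3],[0,0,0]],[[-3,1.5,-3],[0,0,0]],[[-3,0.8,-0.6],[0,0,0]],[[-0.2,0,0],[0,0,0]],[[0,0,0],[0,0,0]],[[0,0,0],[0,0,0]]]' 1; python3 gap.py; python3 -c "
from h import *
print(read_state()['position'])
c=capture('wrist')
cv2.imwrite('pics/w17.png',cv2.resize(c['pixels'][0:270,130:510,::-1],None,fx=2.1,fy=2.1,interpolation=cv2.INTER_CUBIC))"
```

```text
time_s: 69.2
position: [0.5574, -0.1595, 0.1471]
tcp_rot: [[1.0, 0.021, -0.001], [0.021, -1.0, 0.0], [-0.001, -0.0, -1.0]]
force: [1.3, -0.3, -0.5]
opening: 0.009
170 [130, 130, 130, 128, 117, 147, 150, 149, 148, 147, 147, 150, 151, 151, 149, 149, 150, 149, 149, 148, 149, 149, 151, 152, 134, 80, 66, 69, 69, 68, 69, 69, 69, 69, 69, 69, 68, 69, 66, 81, 129, 146, 146, 148, 150, 150, 150, 149, 148, 147]
185 [129, 129, 130, 129, 130, 130, 130, 130, 130, 130, 129, 128, 132, 150, 149, 148, 148, 148, 148, 148, 148, 148, 149, 151, 132, 76, 67, 68, 69, 69, 68, 69, 68, 69, 68, 69, 69, 68, 67, 82, 133, 147, 147, 149, 149, 149, 148, 147, 147, 146]
200 [128, 129, 128, 128, 128, 128, 130, 144, 146, 145, 144, 147, 149, 149, 147, 147, 147, 147, 146, 145, 146, 146, 147, 150, 131, 80, 65, 68, 68, 68, 68, 68, 68, 68, 68, 68, 67, 67, 67, 87, 133, 148, 145, 147, 149, 147, 147, 145, 145, 145]
215 [145, 145, 146, 146, 146, 147, 146, 145, 145, 144, 143, 145, 148, 148, 147, 146, 146, 146, 144, 144, 145, 144, 145, 148, 129, 78, 64, 67, 67, 67, 67, 67, 67, 67, 67, 67, 68, 66, 70, 102, 136, 146, 144, 146, 147, 145, 145, 144, 143, 144]
230 [143, 143, 145, 145, 146, 145, 145, 144, 142, 143, 145, 142, 80, 15, 21, 23, 23, 24, 21, 23, 72, 146, 145, 147, 127, 60, 65, 66, 67, 67, 66, 66, 66, 67, 67, 66, 67, 66, 72, 107, 115, 63, 66, 53, 21, 23, 23, 22, 23, 24]
[ 0.5576 -0.1594  0.1469]
```

View pics/w17.png

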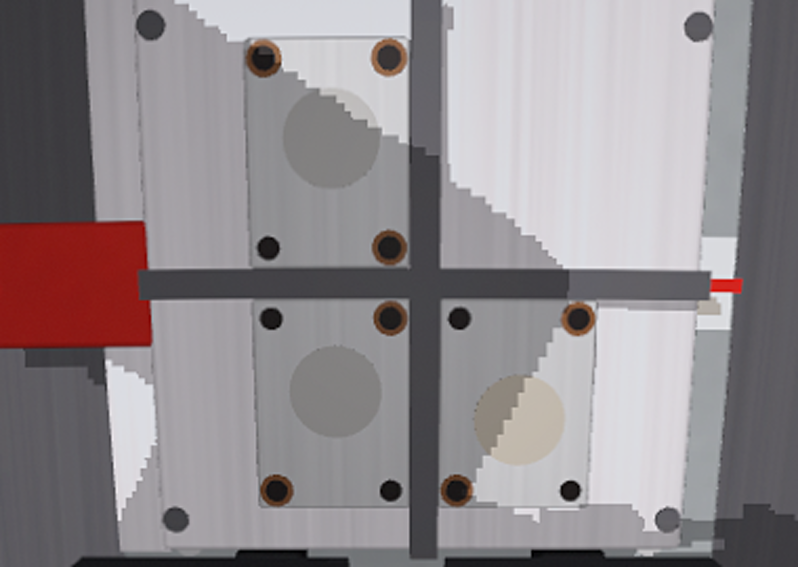

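```bash
python3 -c "
from h import *
c=capture('wrist');g=cv2.cvtColor(c['pixels'],cv2.COLOR_RGB2GRAY)
for x in (262,300,308,315,345,365,395,400): print(x,g[120:150,x].tolist())
cv2.imwrite('pics/w18.png',cv2.resize(g[115:215,240:420],None,fx=4.4,fy=4.4,interpolation=cv2.INTER_NEAREST))"
```

```text
262 [63, 115, 141, 147, 145, 145, 138, 108, 66, 66, 67, 67, 68, 67, 68, 67, 68, 68, 67, 68, 66, 64, 102, 133, 145, 148, 149, 115, 52, 21]
300 [149, 149, 149, 149, 149, 149, 138, 101, 69, 68, 69, 69, 68, 68, 67, 69, 68, 68, 69, 68, 68, 65, 109, 138, 149, 149, 149, 149, 149, 149]
308 [69, 65, 86, 129, 150, 148, 136, 99, 68, 67, 69, 69, 69, 69, 69, 69, 69, 70, 69, 69, 68, 64, 109, 137, 149, 151, 150, 136, 100, 70]
315 [31, 29, 29, 47, 68, 71, 95, 97, 68, 69, 69, 69, 69, 69, 69, 69, 68, 69, 70, 69, 68, 66, 113, 103, 77, 74, 44, 28, 29, 30]
345 [160, 160, 160, 160, 161, 161, 163, 148, 98, 64, 67, 68, 67, 68, 68, 68, 68, 68, 67, 68, 67, 64, 108, 138, 150, 153, 148, 107, 45, 23]
365 [159, 159, 160, 160, 160, 161, 163, 151, 101, 63, 67, 67, 68, 67, 68, 67, 67, 66, 68, 68, 68, 63, 105, 134, 146, 149, 148, 148, 148, 148]
395 [218, 218, 219, 213, 215, 211, 158, 156, 109, 60, 65, 66, 65, 65, 67, 67, 66, 66, 66, 66, 66, 63, 95, 129, 142, 146, 145, 145, 146, 145]
400 [219, 220, 219, 219, 219, 219, 221, 220, 149, 56, 62, 63, 64, 64, 63, 74, 96, 95, 94, 94, 93, 92, 103, 126, 136, 122, 95, 93, 90, 72]
```

View pics/w18.png

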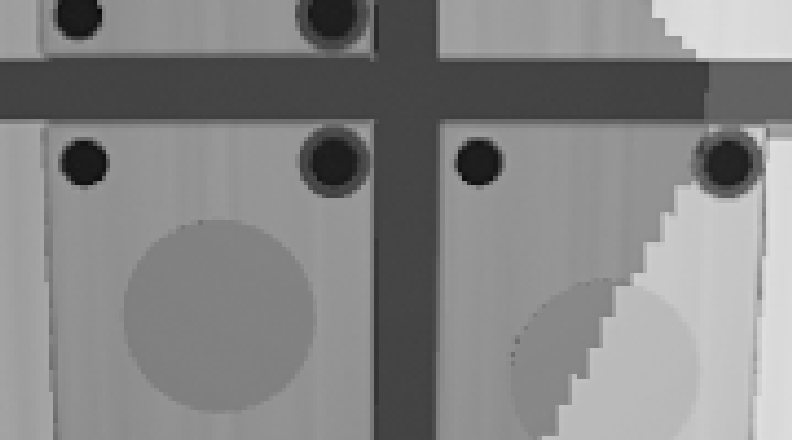

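```bash
python3 -m crank '[[[-1,0,-1],[0,0,-0.143]],[[0,0,-1],[0,0,-0.143]],[[0,0,0],[0,0,-0.143]],[[0,0,0],[0,0,-0.143]],[[0,0,0],[0,0,-0.143]],[[0,0,0],[0,0,-0.143]],[[0,0,0],[0,0,-0.143]],[[0,0,0],[0,0,-0.143]],[[0,0,0],[0,0,-0.143]],[[0,0,0],[0,0,-0.143]],[[0,0,0],[0,0,-0.143]],[[0,0,0],[0,0,0]]]' -0.5
python3 -c "
from h import *
go(.4319,-.0974,.15,91.17)"
```

```text
time_s: 70.55
position: [0.5475, -0.1595, 0.1669]
tcp_rot: [[-0.023, 1.0, -0.001], [1.0, 0.023, 0.0], [0.0, -0.001, -1.0]]
force: [0.3, -0.3, 0.7]
opening: 0.75
t 70.55 pos [ 0.5475 -0.1595  0.1669] op 0.75 turn [-0.0007 -0.0003  0.0027] shift(after turn) cm [  6.45 -11.43   1.69] shift(now) [  6.48 -11.41   1.7 ] F [ 0.3 -0.3  0.7]
```

```bash
python3 -m crank '[[[1,-2,0],[0,0,0.0027]],[[1.5,-2.7,0],[0,0,0]],[[1.5,-2.7,0],[0,0,0]],[[1.5,-2.5,0.7],[0,0,0]],[[0.95,-1.5,1],[0,0,0]],[[0,0,0],[0,0,0]],[[0,0,0],[0,0,0]],[[0,0,0],[0,0,0]]]' -0.5
python3 -c "
from h import *
go(.4319,-.0974,.088,91.17)
c=capture('wrist');H=hsv(c);h,s,v=[H[...,i].astype(int) for i in range(3)]
cv2.imwrite('pics/w19.png',c['pixels'][:,:,::-1])"
```

```text
time_s: 71.35
position: [0.4341, -0.0988, 0.1509]
tcp_rot: [[-0.019, 1.0, 0.003], [1.0, 0.019, -0.002], [-0.002, 0.003, -1.0]]
force: [-1.0, -0.4, 0.4]
opening: 0.746
t 71.35 pos [ 0.4341 -0.0988  0.1509] op 0.746 turn [ 0.0028  0.0016 -0.0014] shift(after turn) cm [ 0.15 -0.22  6.29] shift(now) [ 0.16 -0.23  6.29] F [-1.  -0.4  0.4]
```

View pics/w19.png

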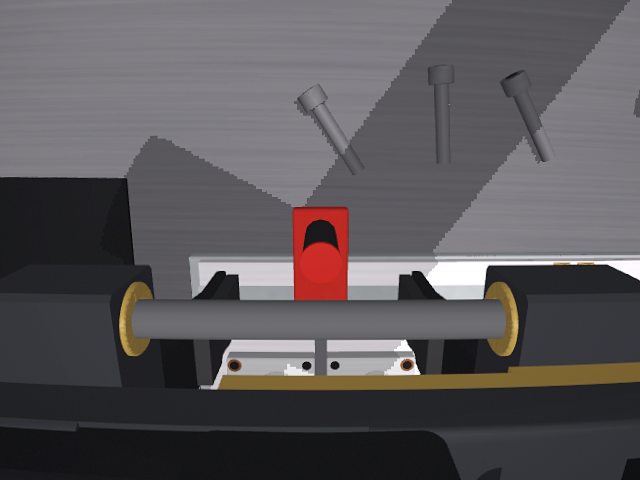

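```bash
python3 -m crank '[[[0.15,-0.22,1],[0,0,0]],[[0,0,2],[0,0,0]],[[0,0,2],[0,0,0]],[[0,0,1.2],[0,0,0]],[[0,0,0],[0,0,0]],[[0,0,0],[0,0,0]]]' -0.5
python3 -m crank '[[[0,0,0],[0,0,0]],[[0,0,0],[0,0,0]],[[0,0,0],[0,0,0]],[[0,0,0],[0,0,0]],[[0,0,0],[0,0,0]],[[0,0,0],[0,0,0]],[[0,0,0],[0,0,0]]]' 1
```

```text
time_s: 72.0
position: [0.4305, -0.0968, 0.0885]
tcp_rot: [[-0.019, 1.0, 0.001], [1.0, 0.019, -0.0], [-0.0, 0.001, -1.0]]
force: [0.5, -0.9, 0.1]
opening: 0.747
time_s: 72.7
position: [0.4297, -0.097, 0.0885]
tcp_rot: [[-0.021, 1.0, 0.0], [1.0, 0.021, -0.002], [-0.002, 0.0, -1.0]]
force: [-1.4, -2.5, 0.3]
opening: 0.219
```

```bash
python3 -m crank '[[[0.1,0,0],[0,0,0]],[[0.15,0,0],[0,0,0]],[[0.2,0,0],[0,0,0]],[[0.2,0,0],[0,0,0]],[[0.2,0,0],[0,0,0]],[[0.2,0,0],[0,0,0]],[[0.2,0,0],[0,0,0]],[[0.2,0,0],[0,0,0]],[[0.2,0,0],[0,0,0]],[[0.2,0,0],[0,0,0]],[[0.2,0,0],[0,0,0]],[[0.2,0,0],[0,0,0]]]' 1
python3 -m crank '[[[0.2,0,0],[0,0,0]],[[0.2,0,0],[0,0,0]],[[0.2,0,0],[0,0,0]],[[0.2,0,0],[0,0,0]],[[0.2,0,0],[0,0,0]]]' 1
```

```text
time_s: 73.9
position: [0.4292, -0.0734, 0.0885]
tcp_rot: [[-0.02, 1.0, -0.0], [1.0, 0.02, 0.0], [0.0, -0.0, -1.0]]
force: [-0.1, -1.6, 2.4]
opening: 0.216
time_s: 74.4
position: [0.429, -0.0635, 0.0885]
tcp_rot: [[-0.02, 1.0, -0.0], [1.0, 0.02, -0.0], [-0.0, -0.0, -1.0]]
force: [-1.1, -2.1, 2.4]
opening: 0.221
```

```bash
python3 -m crank '[[[0.4,0,0],[0,0,0]],[[0.6,0,0],[0,0,0]],[[0.8,0,0],[0,0,0]],[[1,0,0],[0,0,0]],[[1.2,0,0],[0,0,0]],[[1.4,0,0],[0,0,0]],[[1.4,0,0],[0,0,0]],[[1.4,0,0],[0,0,0]],[[1.4,0,0],[0,0,0]],[[1.2,0,0],[0,0,0]],[[1,0,0],[0,0,0]],[[0.8,0,0],[0,0,0]]]' 1
python3 -m crank '[[[0.4,0,0],[0,0,0]],[[0.2,0,0],[0,0,0]],[[0.2,0,0],[0,0,0]],[[0.2,0,0],[0,0,0]]]' 1; python3 look.py L4 >/dev/null; python3 -c "
from h import *
c=capture('top');cv2.imwrite('pics/t11.png',cv2.resize(c['pixels'][170:320,170:370,::-1],None,fx=4,fy=4,interpolation=cv2.INTER_CUBIC))"
```

```text
time_s: 75.6
position: [0.4263, 0.0634, 0.0885]
tcp_rot: [[-0.021, 1.0, -0.0], [1.0, 0.021, 0.0], [0.0, -0.0, -1.0]]
force: [-0.3, -2.1, 4.3]
opening: 0.221
time_s: 76.0
position: [0.4261, 0.0721, 0.0885]
tcp_rot: [[-0.02, 1.0, -0.0], [1.0, 0.02, -0.0], [-0.0, -0.0, -1.0]]
force: [-1.2, -1.3, 5.5]
opening: 0.216
```

View pics/t11.png

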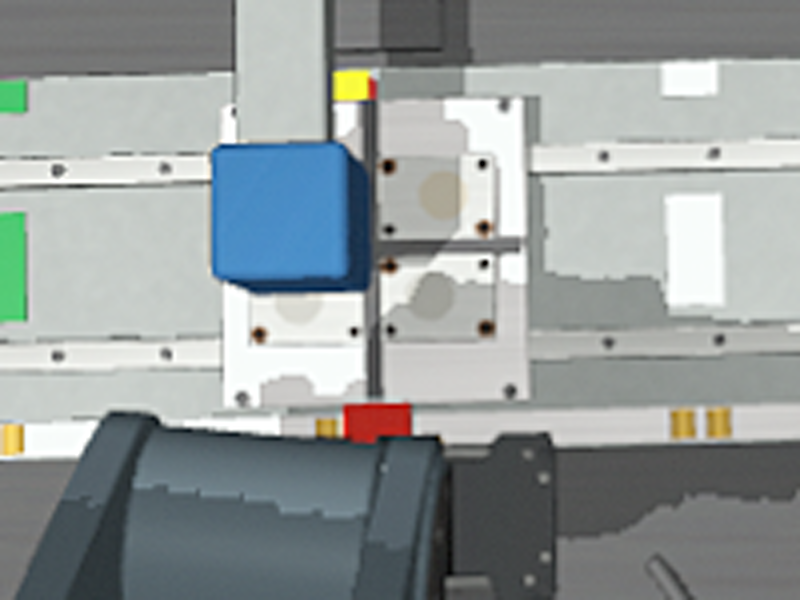

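```bash
python3 -m crank '[[[0.2,0,0],[0,0,0]],[[0.2,0,0],[0,0,0]],[[0.2,0,0],[0,0,0]],[[0.2,0,0],[0,0,0]],[[0.2,0,0],[0,0,0]]]' 1
python3 -m crank '[[[0.2,0,0],[0,0,0]],[[0.2,0,0],[0,0,0]],[[0.2,0,0],[0,0,0]]]' 1
python3 -m crank '[[[0.2,0,0],[0,0,0]],[[0.1,0,0],[0,0,0]],[[0,0,0],[0,0,0]],[[0,0,0],[0,0,0]]]' 1
```

```text
time_s: 76.6
position: [0.4261, 0.0767, 0.0885]
tcp_rot: [[-0.026, 1.0, -0.002], [1.0, 0.026, -0.009], [-0.009, -0.002, -1.0]]
force: [-2.5, -27.3, 6.7]
opening: 0.217
time_s: 76.9
position: [0.4258, 0.0865, 0.0885]
tcp_rot: [[-0.02, 1.0, -0.001], [1.0, 0.02, -0.002], [-0.002, -0.001, -1.0]]
force: [-1.7, -5.0, 5.6]
opening: 0.221
time_s: 77.3
position: [0.4257, 0.0915, 0.0885]
tcp_rot: [[-0.018, 1.0, -0.0], [1.0, 0.018, 0.001], [0.001, -0.0, -1.0]]
force: [-0.9, 2.7, 6.5]
opening: 0.222
```

```bash
python3 -m crank '[[[0.1,0,0],[0,0,0]],[[0,0,0],[0,0,0]],[[0,0,0],[0,0,0]]]' 1
python3 -c "
from h import *
c=capture('scene')
cv2.imwrite('pics/s20.png',cv2.resize(c['pixels'][160:320,300:500,::-1],None,fx=4,fy=3.7,interpolation=cv2.INTER_CUBIC))
c=capture('top');cv2.imwrite('pics/t12.png',cv2.resize(c['pixels'][180:280,220:320,::-1],None,fx=6,fy=6,interpolation=cv2.INTER_CUBIC))"
```

```text
time_s: 77.6
position: [0.4257, 0.0923, 0.0885]
tcp_rot: [[-0.019, 1.0, -0.0], [1.0, 0.019, 0.0], [0.0, -0.0, -1.0]]
force: [-1.6, 1.4, 5.7]
opening: 0.219
```

View pics/s20.png

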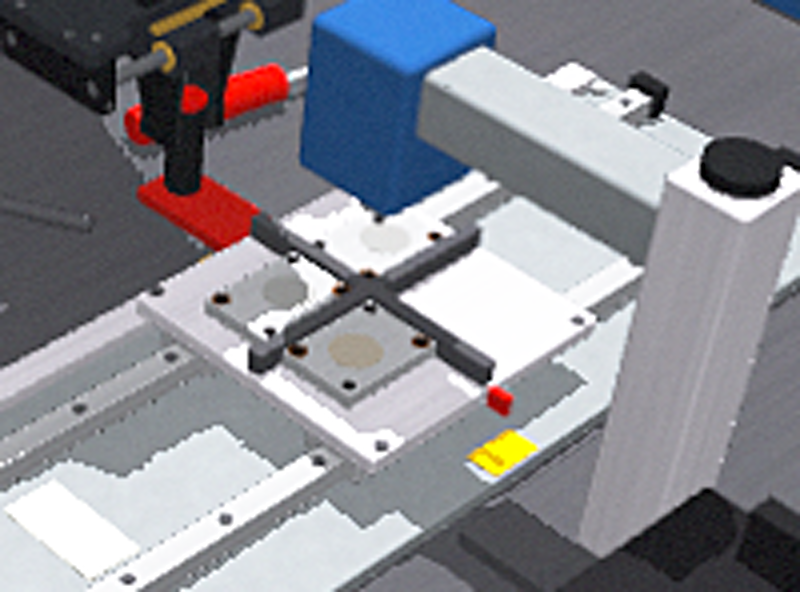

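View pics/t12.png

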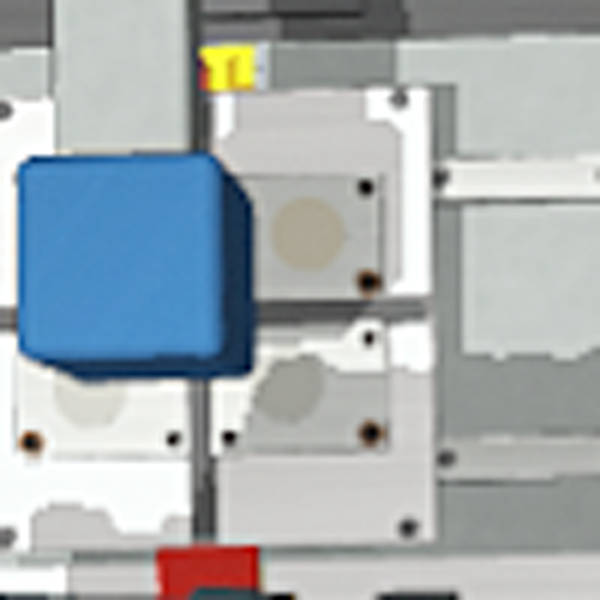

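```bash
python3 -m crank '[[[0,0,0],[0,0,0]],[[0,0,0],[0,0,0]],[[0,0,0],[0,0,0]],[[0,0,-1],[0,0,0]],[[0,0,-2.5],[0,0,0]],[[0,0,-3.5],[0,0,0]],[[0,-1,-2.5],[0,0,0]],[[-2,0,0],[0,0,0]],[[-4,0,0],[0,0,0]],[[-4,0,0],[0,0,0]],[[-4,0,0],[0,0,0]],[[-4,0,0],[0,0,0]]]' -0.6
python3 -c "
from h import *
c=capture('top')
cv2.imwrite('pics/t13.png',cv2.resize(c['pixels'][130:280,400:600,::-1],None,fx=4,fy=4,interpolation=cv2.INTER_CUBIC))
print(cast(c,[[490,172],[498,182]],0),cast(c,[[490,172],[519,152],[533,167]],.15))
s=read_state();print(s['position'],s['tcp_rot'])"
```

```text
time_s: 78.9
position: [0.4193, -0.0894, 0.1841]
tcp_rot: [[-0.02, 1.0, 0.001], [1.0, 0.02, -0.0], [-0.0, 0.001, -1.0]]
force: [0.2, 0.7, -0.1]
opening: 0.804
[[ 0.7007 -0.4298  0.    ]
 [ 0.6778 -0.4475  0.    ]] [[ 0.6657 -0.3725  0.15  ]
 [ 0.7065 -0.4337  0.15  ]
 [ 0.6769 -0.4608  0.15  ]]
[ 0.4216 -0.0955  0.1845] [[-0.0174  0.9998  0.0043]
 [ 0.9998  0.0174 -0.0059]
 [-0.006   0.0042 -1.    ]]
```

View pics/t13.png

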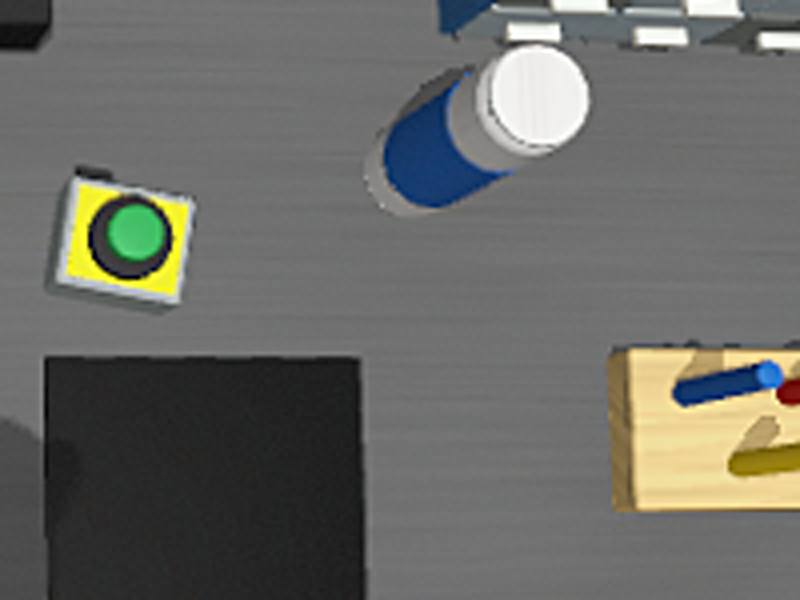

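```bash
python3 -c "
from h import *
go(.6523,-.2835,.10,91.17)"
python3 -m crank '[[[-1.5,2,0],[0,0,0]],[[-3,3.6,0],[0,0,0]],[[-3,3.6,0],[0,0,0]],[[-3,3.6,1],[0,0,0]],[[-3,3.6,1.5],[0,0,0]],[[-3,3.6,2],[0,0,0]],[[-2,2.6,2],[0,0,0]],[[-0.7,0.8,1],[0,0,0]],[[0,0,0],[0,0,0]],[[0,0,0],[0,0,0]],[[0,0,0],[0,0,0]]]' 1
python3 -c "
from h import *
go(.6523,-.2835,.062,91.17)
c=capture('wrist');cv2.imwrite('pics/w21.png',c['pixels'][:,:,::-1])
H=hsv(c);h,s,v=[H[...,i].astype(int) for i in range(3)]
for a,ce,b,_ in blobs((h>40)&(h<85)&(s>100),50): print(a,ce,b,cast(c,ce,.058))"
```

```text
t 78.95 pos [ 0.4216 -0.0955  0.1845] op 0.8 turn [ 0.0042  0.006  -0.003 ] shift(after turn) cm [-19.26  22.68   8.45] shift(now) [-19.14  22.7    8.66] F [ 1.5 -3.4 -0.5]
time_s: 80.05
position: [0.6558, -0.2735, 0.1102]
tcp_rot: [[-0.021, 1.0, -0.0], [1.0, 0.021, 0.0], [0.0, -0.0, -1.0]]
force: [0.5, -0.0, -0.1]
opening: 0.007
t 80.05 pos [ 0.6558 -0.2735  0.1102] op 0.007 turn [-0.0001 -0.0002  0.0001] shift(after turn) cm [-0.99 -0.37  4.82] shift(now) [-0.99 -0.37  4.82] F [ 0.5 -0.  -0.1]
2245 [300.4967 248.2958] [272 223  56  53] [[ 0.6506 -0.2832  0.058 ]]
```

View pics/w21.png

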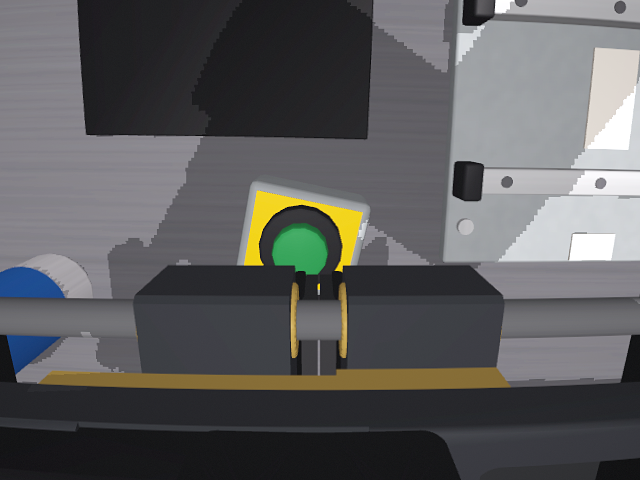

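```bash
python3 -m crank '[[[-0.5,-0.2,1],[0,0,0]],[[-0.45,-0.17,1.5],[0,0,0]],[[0,0,1.5],[0,0,0]],[[0,0,0.6],[0,0,0]],[[0,0,0],[0,0,0]],[[0,0,0],[0,0,0]]]' 1
python3 -m crank '[[[0,0,0.3],[0,0,0]],[[0,0,0.3],[0,0,0]],[[0,0,0],[0,0,0]],[[0,0,0],[0,0,0]]]' 1
python3 -m crank '[[[0,0,0.2],[0,0,0]],[[0,0,0],[0,0,0]],[[0,0,0],[0,0,0]]]' 1
```

```text
time_s: 80.7
position: [0.6526, -0.284, 0.0625]
tcp_rot: [[-0.02, 1.0, -0.001], [1.0, 0.02, 0.001], [0.001, -0.001, -1.0]]
force: [-1.8, -0.4, 1.9]
opening: 0.007
time_s: 81.1
position: [0.6535, -0.2843, 0.0575]
tcp_rot: [[-0.02, 1.0, 0.001], [1.0, 0.02, -0.0], [-0.0, 0.001, -1.0]]
force: [-1.0, 0.5, 5.2]
opening: 0.01
time_s: 81.4
position: [0.6535, -0.2843, 0.0569]
tcp_rot: [[-0.02, 1.0, 0.001], [1.0, 0.02, -0.001], [-0.001, 0.001, -1.0]]
force: [-2.9, 0.5, 9.5]
opening: 0.005
```

```bash
python3 -m crank '[[[0,0,0.2],[0,0,0]],[[0,0,0],[0,0,0]],[[0,0,0],[0,0,0]]]' 1
python3 -c "
from h import *
c=capture('scene');cv2.imwrite('pics/s22.png',cv2.resize(c['pixels'][300:440,180:340,::-1],None,fx=4,fy=4,interpolation=cv2.INTER_CUBIC))"
```

```text
time_s: 81.7
position: [0.6536, -0.2843, 0.0567]
tcp_rot: [[-0.02, 1.0, 0.001], [1.0, 0.02, -0.001], [-0.001, 0.001, -1.0]]
force: [-4.7, 2.4, 17.4]
opening: 0.007
```

View pics/s22.png

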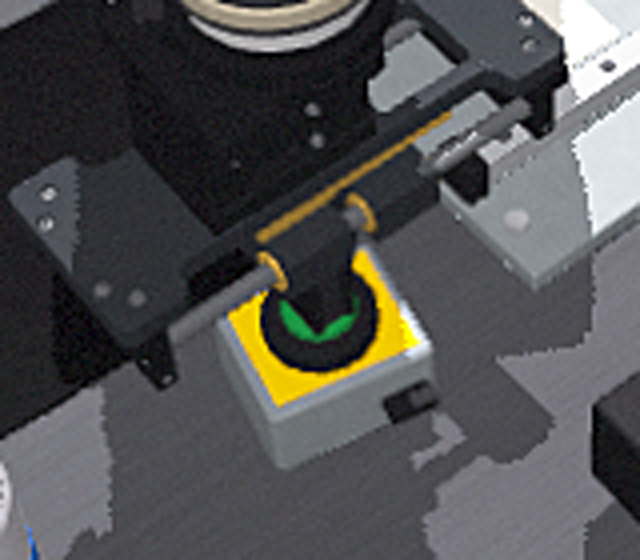

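```bash
python3 -m crank '[[[0,0,-1],[0,0,0]],[[0,0,-2],[0,0,0]],[[0,0,-3],[0,0,0]],[[1,-1,-3],[0,0,0]],[[2,-2.5,0],[0,0,0]],[[3,-3.6,0],[0,0,0]],[[3,-3.6,0],[0,0,0]],[[3,-3.6,0],[0,0,0]],[[3,-3.6,0],[0,0,0]],[[2,-2.4,0],[0,0,0]],[[0,0,0],[0,0,0]],[[0,0,0],[0,0,0]]]' -0.5
python3 -c "
from h import *
go(.4279,.0926,.15,91.17)
c=capture('top');cv2.imwrite('pics/t14.png',cv2.resize(c['pixels'][170:320,190:390,::-1],None,fx=4,fy=4,interpolation=cv2.INTER_CUBIC))
P=LOAD+.19*EY
def o(a,b,z):return np.append(P+a*EX+b*EY,z)
q=proj(c,[o(-.132,0,.112),o(-.08,-.08,.05),o(.08,-.08,.05),o(-.08,0,.064)]);print((q-[190,170])*4+1.5)
"
```

```text
time_s: 82.95
position: [0.4474, -0.1184, 0.143]
tcp_rot: [[-0.02, 1.0, 0.002], [1.0, 0.02, -0.001], [-0.001, 0.002, -1.0]]
force: [-0.6, -0.8, 0.2]
opening: 0.749
t 82.95 pos [ 0.4474 -0.1184  0.143 ] op 0.749 turn [ 0.0018  0.0009 -0.    ] shift(after turn) cm [21.13 -1.51 -0.7 ] shift(now) [21.13 -1.51 -0.72] F [-0.6 -0.8  0.2]
[[240.275  510.4376]
 [410.006  401.5436]
 [403.8846  96.0241]
 [252.0161 404.7249]]
```

View pics/t14.png

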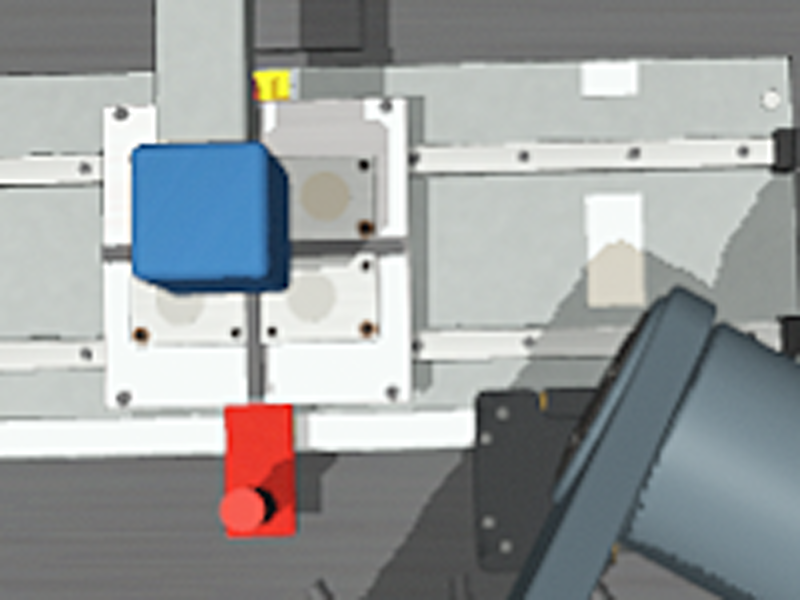

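```bash
python3 -m crank '[[[1,-0.5,-0.7],[0,0,0]],[[2.5,-0.5,0],[0,0,0]],[[3.5,-0.5,0],[0,0,0]],[[4,0,0],[0,0,0]],[[4,0,0],[0,0,0]],[[3.5,0,0],[0,0,0]],[[2,0,0],[0,0,0]],[[0.6,0,0],[0,0,0]],[[0,0,0],[0,0,0]],[[0,0,0],[0,0,0]],[[0,0,0],[0,0,0]]]' -0.5
python3 -c "
from h import *
go(.427,.0926,.088,91.17)
c=capture('wrist');cv2.imwrite('pics/w23.png',c['pixels'][:,:,::-1]);print(cast(c,[[318,261]],.112))"
```

```text
time_s: 84.1
position: [0.4279, 0.0913, 0.1498]
tcp_rot: [[-0.018, 1.0, 0.0], [1.0, 0.018, -0.0], [-0.0, 0.0, -1.0]]
force: [0.0, 0.5, -0.4]
opening: 0.749
t 84.1 pos [0.4279 0.0913 0.1498] op 0.749 turn [ 0.0002  0.0002 -0.0022] shift(after turn) cm [ 0.13 -0.09  6.18] shift(now) [ 0.13 -0.09  6.18] F [ 0.   0.5 -0.4]
[[0.4251 0.0909 0.112 ]]
```

View pics/w23.png

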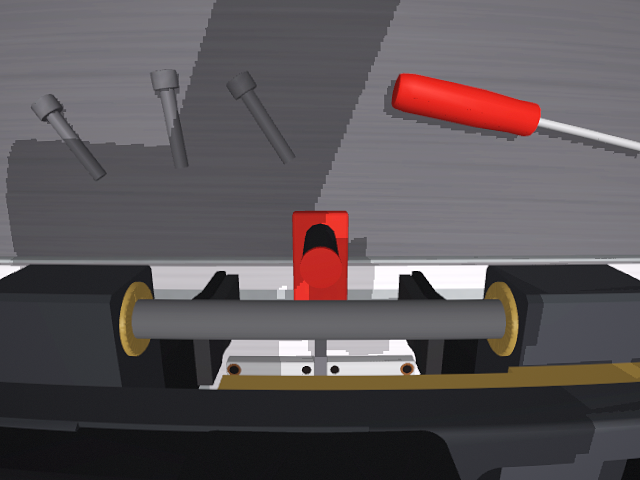

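```bash
python3 -m crank '[[[0.05,-0.15,1],[0,0,0]],[[0,0,2],[0,0,0]],[[0,0,2],[0,0,0]],[[0,0,1.2],[0,0,0]],[[0,0,0],[0,0,0]],[[0,0,0],[0,0,0]]]' -0.5
python3 -m crank '[[[0,0,0],[0,0,0]],[[0,0,0],[0,0,0]],[[0,0,0],[0,0,0]],[[0,0,0],[0,0,0]],[[0,0,0],[0,0,0]],[[0,0,0],[0,0,0]],[[0,0,0],[0,0,0]]]' 1
python3 -m crank '[[[0.1,0,0],[0,0,0]],[[0.15,0,0],[0,0,0]],[[0.15,0,0],[0,0,0]],[[0.15,0,0],[0,0,0]],[[0.15,0,0],[0,0,0]],[[0.15,0,0],[0,0,0]],[[0.15,0,0],[0,0,0]],[[0.15,0,0],[0,0,0]],[[0.15,0,0],[0,0,0]],[[0.15,0,0],[0,0,0]],[[0.15,0,0],[0,0,0]],[[0.15,0,0],[0,0,0]]]' 1
python3 -m crank '[[[0.15,0,0],[0,0,0]],[[0.15,0,0],[0,0,0]],[[0.15,0,0],[0,0,0]],[[0.15,0,0],[0,0,0]],[[0.15,0,0],[0,0,0]],[[0.15,0,0],[0,0,0]],[[0.2,0,0],[0,0,0]],[[0.2,0,0],[0,0,0]],[[0.3,0,0],[0,0,0]],[[0.3,0,0],[0,0,0]]]' 1
```

```text
time_s: 84.75
position: [0.4262, 0.0922, 0.0878]
tcp_rot: [[-0.019, 1.0, -0.0], [1.0, 0.019, -0.0], [-0.0, -0.0, -1.0]]
force: [-0.2, -0.0, -0.6]
opening: 0.754
time_s: 85.45
position: [0.426, 0.0927, 0.0878]
tcp_rot: [[-0.02, 1.0, 0.0], [1.0, 0.02, -0.0], [-0.0, 0.0, -1.0]]
force: [-1.0, -0.2, 1.3]
opening: 0.219
time_s: 86.65
position: [0.4256, 0.1104, 0.0878]
tcp_rot: [[-0.019, 1.0, -0.0], [1.0, 0.019, 0.0], [0.0, -0.0, -1.0]]
force: [-0.4, -0.8, 1.3]
opening: 0.22
time_s: 87.65
position: [0.4252, 0.1295, 0.0878]
tcp_rot: [[-0.02, 1.0, -0.0], [1.0, 0.02, 0.0], [0.0, -0.0, -1.0]]
force: [-0.2, -1.8, 3.1]
opening: 0.217
```

```bash
python3 -m crank '[[[0.4,0,0],[0,0,0]],[[0.6,0,0],[0,0,0]],[[0.8,0,0],[0,0,0]],[[1,0,0],[0,0,0]],[[1.2,0,0],[0,0,0]],[[1.3,0,0],[0,0,0]],[[1.3,0,0],[0,0,0]],[[1.3,0,0],[0,0,0]],[[1.3,0,0],[0,0,0]],[[1.1,0,0],[0,0,0]],[[0.9,0,0],[0,0,0]],[[0.7,0,0],[0,0,0]]]' 1
python3 -m crank '[[[0.4,0,0],[0,0,0]],[[0.2,0,0],[0,0,0]],[[0.15,0,0],[0,0,0]],[[0.15,0,0],[0,0,0]]]' 1
python3 -m crank '[[[0.15,0,0],[0,0,0]],[[0.15,0,0],[0,0,0]],[[0.15,0,0],[0,0,0]]]' 1
```

```text
time_s: 88.85
position: [0.4227, 0.2492, 0.0878]
tcp_rot: [[-0.02, 1.0, -0.0], [1.0, 0.02, 0.0], [0.0, -0.0, -1.0]]
force: [-1.0, -1.7, 5.5]
opening: 0.218
time_s: 89.25
position: [0.4226, 0.2571, 0.0878]
tcp_rot: [[-0.02, 1.0, -0.0], [1.0, 0.02, -0.0], [-0.0, -0.0, -1.0]]
force: [-0.8, -1.8, 6.1]
opening: 0.221
time_s: 89.55
position: [0.4225, 0.2615, 0.0878]
tcp_rot: [[-0.019, 1.0, -0.001], [1.0, 0.019, -0.0], [-0.0, -0.001, -1.0]]
force: [-1.3, -1.3, 6.0]
opening: 0.217
```

```bash
python3 -m crank '[[[0.12,0,0],[0,0,0]],[[0.12,0,0],[0,0,0]],[[0.12,0,0],[0,0,0]],[[0.12,0,0],[0,0,0]],[[0.12,0,0],[0,0,0]],[[0.12,0,0],[0,0,0]]]' 1
python3 -m crank '[[[0.12,0,0],[0,0,0]],[[0.12,0,0],[0,0,0]],[[0.12,0,0],[0,0,0]]]' 1
python3 -m crank '[[[0.12,0,0],[0,0,0]],[[0.12,0,0],[0,0,0]],[[0.12,0,0],[0,0,0]]]' 1
python3 -m crank '[[[0.12,0,0],[0,0,0]],[[0.12,0,0],[0,0,0]],[[0.12,0,0],[0,0,0]]]' 1
```

```text
time_s: 90.15
position: [0.4223, 0.2645, 0.0878]
tcp_rot: [[-0.023, 1.0, -0.002], [1.0, 0.023, -0.008], [-0.008, -0.002, -1.0]]
force: [2.3, -20.8, 8.3]
opening: 0.222
time_s: 90.45
position: [0.4222, 0.2656, 0.0878]
tcp_rot: [[-0.025, 1.0, -0.003], [1.0, 0.025, -0.012], [-0.012, -0.003, -1.0]]
force: [4.6, -28.9, 10.1]
opening: 0.22
time_s: 90.75
position: [0.4222, 0.2709, 0.0878]
tcp_rot: [[-0.022, 1.0, -0.003], [1.0, 0.022, -0.008], [-0.008, -0.003, -1.0]]
force: [0.4, -11.4, 6.9]
opening: 0.222
time_s: 91.05
position: [0.4221, 0.2782, 0.0878]
tcp_rot: [[-0.02, 1.0, -0.001], [1.0, 0.02, -0.002], [-0.002, -0.001, -1.0]]
force: [-1.7, -4.7, 6.4]
opening: 0.219
```

```bash
python3 -m crank '[[[0.12,0,0],[0,0,0]],[[0.12,0,0],[0,0,0]],[[0.1,0,0],[0,0,0]],[[0,0,0],[0,0,0]],[[0,0,0],[0,0,0]]]' 1
```

```text
time_s: 91.55
position: [0.4219, 0.2827, 0.0877]
tcp_rot: [[-0.02, 1.0, -0.001], [1.0, 0.02, -0.001], [-0.001, -0.001, -1.0]]
force: [-1.1, -2.0, 5.8]
opening: 0.222
```

Centred at the expected outfeed position (0.2827). Release, lift straight up, and check the plates.

```bash
python3 -m crank '[[[0,0,0],[0,0,0]],[[0,0,0],[0,0,0]],[[0,0,0],[0,0,0]],[[0,0,-1],[0,0,0]],[[0,0,-2.5],[0,0,0]],[[0,0,-3.5],[0,0,0]],[[0,0,-2],[0,0,0]],[[0,0,0],[0,0,0]],[[0,0,0],[0,0,0]],[[0,0,0],[0,0,0]]]' -0.6
python3 -c "
from h import *
c=capture('top');cv2.imwrite('pics/t15.png',cv2.resize(c['pixels'][175:315,110:250,::-1],None,fx=5,fy=4.2,interpolation=cv2.INTER_CUBIC))
c=capture('scene');cv2.imwrite('pics/s24.png',cv2.resize(c['pixels'][120:290,330:530,::-1],None,fx=4,fy=3.5,interpolation=cv2.INTER_CUBIC))
q=LOAD+.38*EY
print(q);go(q[0],q[1]-.065,.15,1.17)"
```

```text
time_s: 92.55
position: [0.4214, 0.2829, 0.177]
tcp_rot: [[-0.02, 1.0, -0.002], [1.0, 0.02, -0.001], [-0.001, -0.002, -1.0]]
force: [-0.2, 0.6, -0.0]
opening: 0.801
[0.5559 0.2854]
t 92.65 pos [0.4214 0.2828 0.1767] op 0.799 turn [-0.0013  0.0027  1.5702] shift(after turn) cm [13.32  6.51  2.67] shift(now) [-6.5  13.34  2.64] F [ 0.   0.7 -0.5]
```

View pics/t15.png

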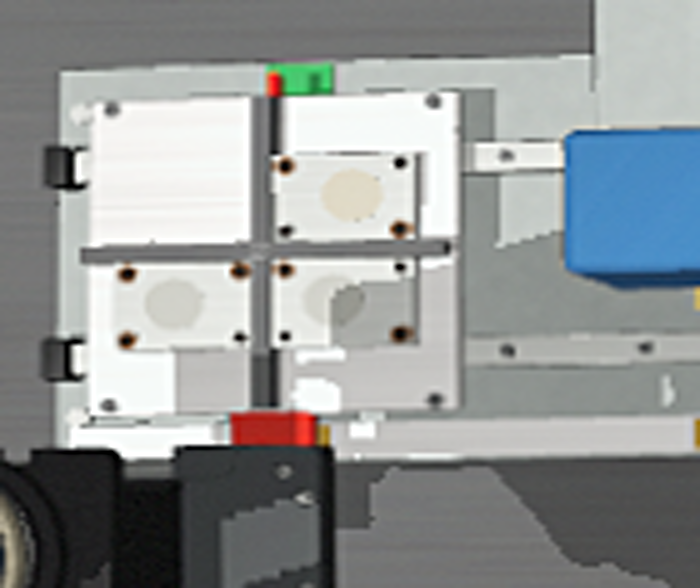

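View pics/s24.png

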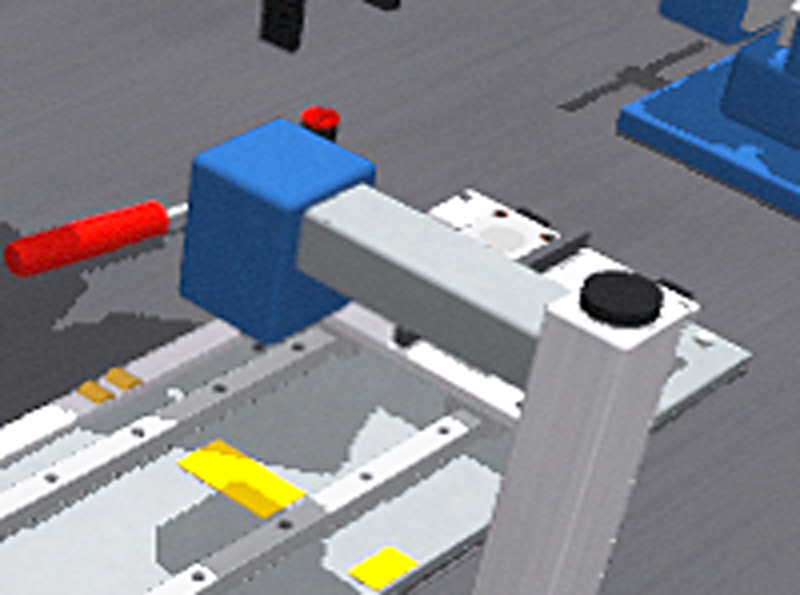

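```bash
python3 -m crank '[[[0,0,0],[0,0,0.143]],[[0,0,0],[0,0,0.143]],[[0,0,0],[0,0,0.143]],[[0,0,0],[0,0,0.143]],[[0,0,0],[0,0,0.143]],[[0,0,0],[0,0,0.143]],[[0,0,0],[0,0,0.143]],[[0,0,0],[0,0,0.143]],[[0,0,0],[0,0,0.143]],[[0,0,0],[0,0,0.143]],[[0,0,0],[0,0,0.14]],[[0,0,0],[0,0,0]]]' 1
python3 -c "
from h import *
q=LOAD+.38*EY
go(q[0]-.006,q[1]-.062,.16,1.17)"
```

```text
time_s: 93.85
position: [0.4217, 0.2829, 0.1768]
tcp_rot: [[1.0, 0.021, -0.002], [0.021, -1.0, -0.001], [-0.002, 0.001, -1.0]]
force: [0.8, 0.5, -0.3]
opening: 0.006
t 93.85 pos [0.4217 0.2829 0.1768] op 0.006 turn [0.0008 0.002  0.0004] shift(after turn) cm [12.7   6.21  1.68] shift(now) [12.7   6.22  1.66] F [ 0.8  0.5 -0.3]
```

```bash
python3 -m crank '[[[2,0.5,0],[0,0,0]],[[2.5,1.2,0],[0,0,0]],[[3,1.5,0],[0,0,0]],[[3,1.5,0],[0,0,0]],[[2.2,1.5,0],[0,0,0]],[[0,0,1],[0,0,0]],[[0,0,0],[0,0,0]],[[0,0,0],[0,0,0]],[[0,0,0],[0,0,0]]]' 1
cat > fin.py <<'E'
from h import *
print(read_state()['position'])
c=capture('wrist');g=cv2.cvtColor(c['pixels'],cv2.COLOR_RGB2GRAY)
cv2.imwrite('pics/w25.png',cv2.resize(c['pixels'][0:270,130:510,::-1],None,fx=2.1,fy=2.1,interpolation=cv2.INTER_CUBIC))
cv2.imwrite('pics/w26.png',cv2.resize(g[80:220,220:420],None,fx=4,fy=4,interpolation=cv2.INTER_NEAREST))
E
python3 fin.py
```

```text
time_s: 94.75
position: [0.5491, 0.2245, 0.1676]
tcp_rot: [[1.0, 0.023, -0.001], [0.023, -1.0, -0.0], [-0.001, 0.0, -1.0]]
force: [0.9, 0.4, 0.1]
opening: 0.002
[0.5491 0.2245 0.1676]
```

View pics/w25.png

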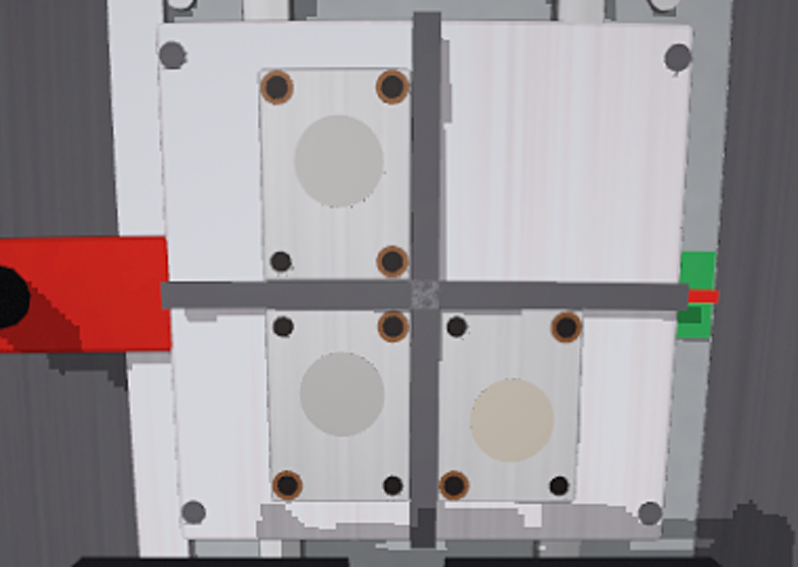

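View pics/w26.png

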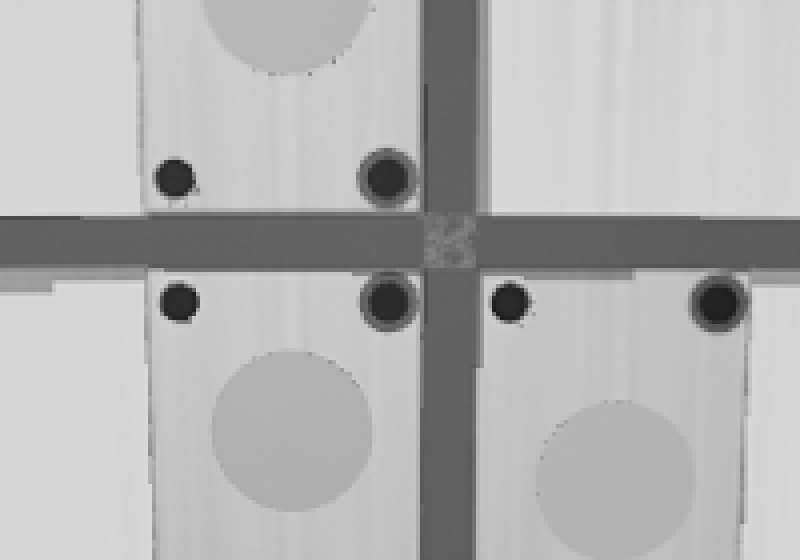

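```bash
python3 -m crank '[[[0,0,-2],[0,0,0]],[[0,0,-3],[0,0,0]],[[0,0,-3],[0,0,0]],[[0,0,0],[0,0,0]],[[0,0,0],[0,0,0]],[[0,0,0],[0,0,0]]]' 1
python3 -c "
from rig import bot
print(bot.hand_in())"
```

```text
time_s: 95.4
position: [0.5492, 0.2239, 0.2468]
tcp_rot: [[1.0, 0.021, -0.002], [0.021, -1.0, -0.001], [-0.002, 0.0, -1.0]]
force: [0.8, 0.0, -0.1]
opening: 0.007
the job is handed in; nothing more can be done
None
```

I handed the job in at 95 s. The pallet is clicked in at outfeed with all three plates flush in their corners. I don't have a verdict, because the hand-in reports none.

- **Loading:** I dragged the pallet back to the load detent and put the three plates in nests a, b and c. Each was pushed into its fence corner with the fingers shut.
- **Marking and outfeed:** I moved the pallet by its handle to the marking detent and pressed the start button. The button was down against its stop at 17 N, beyond its 5 N spring. I then moved the pallet on to the outfeed detent.
- **Marker:** it was never approached closely enough to touch.

**What went wrong and was mended**
- The plate in nest c showed a gap of about 2.5 mm to the cross-rail fence after its first pushes. I pushed it again and confirmed it flush before leaving the load station.
- The plate in nest a stuck about 10 mm short on its first push. It went in flush on the second.

**Last checks**
- At outfeed, the wrist-camera picture showed all three plates square and flush on both fence sides. I could see no gap, which means under about 1 mm.
- The handle stood 190 mm past its marking position, with the red pointer at the green tab.
- The arm was clear of everything.

**Less certain:** at the marking station the marker head hid part of the pallet from the top camera. There I judged the position from the handle and the deck edges, which agreed with the marking detent to about 1 mm at the deck edge and about 3 mm at the handle.

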